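Run a batch of LED tube lamps through the test jig

TASK

Test the LED tube lamps that lie on the mat: lay every one in a groove of the jig, turn the feed knob on the sliding carriage clockwise until the carriage is fully closed on the lamps, then press the power box's three keys fully down one at a time, the largest first, then the middle-sized, then the smallest. Then wind the carriage fully back and lay all the lamps flat in the grey tray. Press no key while the carriage is open, and leave the battery, meter and screwdriver alone.

Things in the scene. Friction and masses are not known exactly. Their poses are not given: they have to be found in the camera images.
- jig: lamp test jig, fixed, z up. Origin at the centre of the underside of its base plate (190 x 280 x 12 mm thick). On it three grooves along jig y, at x = -58, 0, +58 mm, each 38 mm wide between short ribs 10 mm high at y = 0..20 and 85..105 mm. A lamp must lie on the groove floor, the plate's top. The carriage slides in from the -y end and pushes the lamps along.
- groove_a (a point): floor of the x = -58 mm groove, 12 mm above the bench, at jig y = +47 mm: a lamp laid with its centre over this point lies well, with free room beside it for fingers (no ribs between jig y = 20 and 85 mm).
- groove_b (a point): floor of the x = 0 groove, 12 mm above the bench, at jig y = +47 mm: a lamp laid with its centre over this point lies well, with free room beside it for fingers (no ribs between jig y = 20 and 85 mm).
- groove_c (a point): floor of the x = +58 mm groove, 12 mm above the bench, at jig y = +47 mm: a lamp laid with its centre over this point lies well, with free room beside it for fingers (no ribs between jig y = 20 and 85 mm).
- contact_face (a point): face of the jig's fixed contact block (52 mm high above the bench), at jig y = +115 mm. The face of the carriage's contact bar (50 mm high) stands opposite, at jig y = -57 mm when fully back, -9 mm when fully closed: 124 mm is then left for the 120 mm lamps.
- carriage (a joint): position of the carriage along the jig's +y axis, m: 0 fully back (open), 0.048 fully closed. It moves only as its feed knob turns, 12 mm per radian.
- knob (a joint): angle of the feed knob, rad: 0 with the carriage fully back, 4.0 fully closed, growing clockwise seen from above; it turns stiffly (about 0.16 N m) and stays where it is left. Starts between 0 and 0.6.
- knob_grip (a point): grip point of the feed knob, on its vertical axis, 77 mm above the bench, 26 mm above the top of the carriage on which it rides. The knob is a black disc 54 mm across with an upright bar 54 mm long, 16 mm thick, 6 to 44 mm above the carriage's top; the bar lies along this point's x axis. It shifts along the jig's +y, 12 mm per radian clockwise.
- power_box: orange power box, fixed, 75 mm (x) x 200 mm (y) x 50 mm high, with three round grey push keys in a row along y on top, in an order that varies. Origin at the centre of its underside.
- key_large_top (a point): the largest key of the power box: a round grey cap 40 mm across in a black round housing; the point is the centre of the cap's top face when up, 72 mm above the bench. Press straight down.
- key_large (a joint): travel of the largest key, m: 0 up, 0.006 fully down; a spring returns it, fully down takes 5 N. Counts as pressed beyond 0.004.
- key_medium_top (a point): the middle-sized key of the power box: a round grey cap 28 mm across in a black round housing; the point is the centre of the cap's top face when up, 72 mm above the bench. Press straight down.
- key_medium (a joint): travel of the middle-sized key, m: 0 up, 0.006 fully down; a spring returns it, fully down takes 5 N. Counts as pressed beyond 0.004.
- key_small_top (a point): the smallest key of the power box: a round grey cap 18 mm across in a black round housing; the point is the centre of the cap's top face when up, 72 mm above the bench. Press straight down.
- key_small (a joint): travel of the smallest key, m: 0 up, 0.006 fully down; a spring returns it, fully down takes 5 N. Counts as pressed beyond 0.004.
- tray: grey open tray for tested lamps, fixed, outside 220 mm (x) x 175 mm (y) x 20 mm high, walls and floor 5 mm. Origin at the centre of its underside. Room for three lamps side by side, along its y axis, at x = -60, 0, +60 mm.
- lamp1: LED tube lamp, 120 mm long: white tube 28 mm across, 76 mm long, between square aluminium end caps 32 x 32 x 24 mm; 0.16 kg. Origin at its centre, 16 mm above what it lies on; its y axis runs along the lamp; which end or side is where does not matter. Grip it across the tube's middle. Starts on the rubber mat (3 mm thick). May be absent.
- lamp2: LED tube lamp, 120 mm long: white tube 28 mm across, 76 mm long, between square aluminium end caps 32 x 32 x 24 mm; 0.16 kg. Origin at its centre, 16 mm above what it lies on; its y axis runs along the lamp; which end or side is where does not matter. Grip it across the tube's middle. Starts on the rubber mat (3 mm thick). May be absent.
- lamp3: LED tube lamp, 120 mm long: white tube 28 mm across, 76 mm long, between square aluminium end caps 32 x 32 x 24 mm; 0.16 kg. Origin at its centre, 16 mm above what it lies on; its y axis runs along the lamp; which end or side is where does not matter. Grip it across the tube's middle. Starts on the rubber mat (3 mm thick). May be absent.
- battery: bystander: blue battery 70 x 110 x 100 mm high, standing; origin at the centre of its underside. Leave alone.
- meter: bystander: yellow multimeter 75 x 145 x 35 mm, lying; origin at the centre of its underside. Leave alone.
- screwdriver: bystander: screwdriver lying on the bench. Leave alone.
Not all that is in view belongs to the job. Leave any pink look-alike of the lamp1 alone.

How it is judged:
On the way, in this order (a step that is already met when the one before it is completed fails the run):
1. every lamp lies in a groove of the jig, carriage still back (x of lamp1 in the frame of jig between -0.075 and 0.075 m and y of lamp1 in the frame of jig between -0.005 and 0.062 m and z of lamp1 in the frame of jig between 0.02 and 0.034 m and angle between the y axis of each of lamp1, lamp2, lamp3 and the y axis of jig, either way round below 0.15 rad and x of lamp2 in the frame of jig between -0.075 and 0.075 m and y of lamp2 in the frame of jig between -0.005 and 0.062 m and z of lamp2 in the frame of jig between 0.02 and 0.034 m and x of lamp3 in the frame of jig between -0.075 and 0.075 m and y of lamp3 in the frame of jig between -0.005 and 0.062 m and z of lamp3 in the frame of jig between 0.02 and 0.034 m and value of joint carriage below 0.02 m), for 0.3 s.
2. the carriage is fully closed with every lamp in its groove (value of joint carriage above 0.045 m and x of lamp1 in the frame of jig between -0.075 and 0.075 m and y of lamp1 in the frame of jig between -0.005 and 0.062 m and z of lamp1 in the frame of jig between 0.02 and 0.034 m and angle between the y axis of each of lamp1, lamp2, lamp3 and the y axis of jig, either way round below 0.15 rad and x of lamp2 in the frame of jig between -0.075 and 0.075 m and y of lamp2 in the frame of jig between -0.005 and 0.062 m and z of lamp2 in the frame of jig between 0.02 and 0.034 m and x of lamp3 in the frame of jig between -0.075 and 0.075 m and y of lamp3 in the frame of jig between -0.005 and 0.062 m and z of lamp3 in the frame of jig between 0.02 and 0.034 m), for 0.3 s.
3. the largest key is pressed (value of joint key_large above 0.004 m and value of joint carriage above 0.045 m), for 0.05 s.
4. then the middle-sized key is pressed (value of joint key_medium above 0.004 m and value of joint carriage above 0.045 m), for 0.05 s.
5. then the smallest key is pressed (value of joint key_small above 0.004 m and value of joint carriage above 0.045 m), for 0.05 s.
6. the carriage is wound fully back (value of joint carriage below 0.004 m), for 0.2 s.
At the end, for the whole second after the job is handed in: every lamp lies flat on the tray's floor inside its walls, at rest and released; the carriage is within 4 mm of fully back; the keys are up (x of lamp1 in the frame of tray between -0.098 and 0.098 m and y of lamp1 in the frame of tray between -0.075 and 0.075 m and z of lamp1 in the frame of tray between 0.01 and 0.03 m and angle between each of lamp1, lamp2, lamp3's own y axis and vertical above 1.4 rad and linear speed of each of lamp1, lamp2, lamp3 below 0.02 m/s and x of lamp2 in the frame of tray between -0.098 and 0.098 m and y of lamp2 in the frame of tray between -0.075 and 0.075 m and z of lamp2 in the frame of tray between 0.01 and 0.03 m and x of lamp3 in the frame of tray between -0.098 and 0.098 m and y of lamp3 in the frame of tray between -0.075 and 0.075 m and z of lamp3 in the frame of tray between 0.01 and 0.03 m and value of joint carriage below 0.004 m and value of joint each of key_large, key_medium, key_small below 0.002 m); the robot touches nothing.
It fails at once if a key is pressed while the carriage is not closed (value of joint carriage below 0.042 m and value of joint any of key_large, key_medium, key_small above 0.004 m).
It fails at once if two keys are pressed at once (value of joint each of key_large, key_medium above 0.004 m or value of joint each of key_large, key_small above 0.004 m or value of joint each of key_medium, key_small above 0.004 m).
It fails at once if the battery, meter or screwdriver is moved more than 30 mm (distance of any of battery, meter, screwdriver from where it was at the start of the episode above 0.03 m).
Of lamp1, lamp2, lamp3 only 2 to 3 are there at a start; the rules pass over those that are not, and their reading is None.
At some moment in a run one of lamp1, lamp2, lamp3 may be knocked a few centimetres aside while the robot is not near it.
Once in a run the grip may slacken for a moment while it holds something.
It also fails if it takes over 210 s, if anything falls off the work surface, if the arm or the gripper's body presses on something with over 40 N, if the wrist force passes 120 N, or if a joint passes its speed limit or range.

ROBOT

A 6-joint arm with a two-finger parallel gripper is mounted at the origin on the work surface. World frame = base frame: x ahead of the robot, y to its left, z up, the work surface at z = 0. Lengths are in m, angles in rad, forces in N, time in s.
With the tool pointing down it reaches from about 0.375 to 0.975 m from the base axis. Payload 3.8 kg.
Tool frame: the origin (TCP) lies midway between the tips of the shut fingers; the grasp point (between the pads) lies 19 mm behind it; z points along the fingers, y is the direction in which the jaws open and shut (so a half turn about z gives the same grasp; the last joint's range is limited). The gripper opens to 85 mm and grips with 20 to 120 N. Pads are 22 mm wide; open, the fingers measure 114 mm over their backs; the gripper's body (76 mm by 85 mm) begins 54 mm behind the grasp point. The pads swing forward as they close: fully open they stand 13 mm farther back than shut.
Start: joints at [-1.325, 0.264, 1.604, -0, 1.274, -0.037], TCP at [0.188, -0.648, 0.231] pointing down, gripper open.
Joint ranges: [-2.63, 2.63], [-0.94, 2.18], [0.31, 2.57], [-1.31, 4.45], [0, 2.66], [-2.55, 2.55]. Speed limits (rad/s): [2.57, 2.57, 3.14, 3.14, 3.14, 3.14].

INTERFACE

Orientations are given as a rotation vector (axis times angle).
In Python, from workcell import * gives the robot as it stands. The module is installed in compiled form; this text tells all that it offers.
- The arm moves only by the tool move_arm, never from a script. Its argument "rows" is a list of rows, each an object of numbers: "grip": the opening, from -1 (shut) to 1 (fully open), so that 0 is half open; "tx", "ty", "tz": the shift along the tool's x, y, z scaled (see below); "rx", "ry", "rz": the turn, a rotation vector about the tool's x, y, z scaled (see below). A call has exactly 8 rows; each row is the pose to reach, as a shift and turn from the pose commanded when the call began, along the tool's axes at that moment, turning the shorter way round; what a row does not reach only later rows make up. The controller multiplies each number of a shift by 200 mm and each number of a turn by 360 degrees. A row lasts 1/8 s, in which the tool goes at most 62.5 mm and 10.7 degrees, less where a joint would pass 70% of its speed; a pose out of reach is approached as far as the arm can. A call with a number of a shift or a turn outside -1 to 1 is refused whole. A call with a gripper value outside its range is refused whole. The fingers move at their own pace and stop on an object; "grip_force" is the grip in N (left out, the last holds). Time passes only in rows, so rows that repeat a pose let the fingers close, or fill a call up. It gives the time, the measured TCP pose, the force and the opening at its end, in the units of the state.
- read_state(): the state, without advancing time (a new reading comes with each control period).
- read_camera(name): name is "scene" or "top" or "wrist"; returns a dict with "frame" (400x640x3 uint8, red, green, blue), "range_z" (400x640 float32, m along the optical axis (not along the pixel's ray), 0 where there is no reading), "K" (3x3 intrinsics, pixels), "dist_coeffs" ([k1, k2, p1, p2, k3] as OpenCV has them; the pictures are not rectified), "cam_to_world" (4x4, takes a point from camera to world coordinates). Camera axes: x right, y down, z forward; pixel columns grow to the right and rows downward; lengths in m; the calibration is good to about 2 mm. A picture is of the moment at which its call begins.
- finish_job(): hands the job in, once; it reports no verdict.
The state is a dict: "time": time; "q": joint angles; "joint_vel": joint speeds; "joint_torque": joint torques, N m; "tool_pos": TCP position; "tcp_rot": TCP orientation; "wrist_force": force on the tool from outside, world axes, zero at the start; "torque": the same for the moment, N m; "width": opening from 0.0 (shut) to 1.0 (fully open).
Only numpy, scipy, OpenCV 4.12 (cv2) and the standard library are available. Lean on these libraries where they do the work, as an engineer would, in place of code of your own. Each camera call takes 0.05 s, during which the arm holds its last target.

## Working session

There is one attempt and no reset: what is moved stays moved. The work goes in short steps, Python scripts to look and compute and a tool call to move; the robot and the scene stay as the last step left them, time stands still between calls to the robot, and variables do not carry over. Pictures are saved under pics/ and viewed, and the job is handed in when it is done.

Besides the shell and the picture viewer there is one more tool, called after "Emit:" as name([rows], argument=value, ...), one row to a line, values as JSON. move_arm: Moves the arm, as the interface text tells. Its arguments: {"type":"object","properties":{"rows":{"type":"array"},"grip_force":{"type":"number"}},"required":["rows"]}

```bash
mkdir -p pics; cat > h.py <<'E'
from workcell import *
import numpy as np, cv2
from scipy.spatial.transform import Rotation as R
def cam(n):
    c=read_camera(n); return c
def save(c,fn): cv2.imwrite('pics/'+fn, cv2.cvtColor(c['frame'],cv2.COLOR_RGB2BGR))
def cloud(c):
    h,w=c['range_z'].shape
    u,v=np.meshgrid(np.arange(w),np.arange(h))
    p=cv2.undistortPoints(np.stack([u,v],-1).reshape(-1,1,2).astype(np.float64),c['K'],c['dist_coeffs']).reshape(h,w,2)
    z=c['range_z'].astype(float)
    P=np.stack([p[...,0]*z,p[...,1]*z,z],-1)
    T=c['cam_to_world']; W=P@T[:3,:3].T+T[:3,3]
    W[z==0]=np.nan
    return W
def ray(c,uv,zh):
    uv=np.asarray(uv,float).reshape(-1,1,2)
    p=cv2.undistortPoints(uv,c['K'],np.asarray(c['dist_coeffs'])).reshape(-1,2)
    d=np.c_[p,np.ones(len(p))]@c['cam_to_world'][:3,:3].T; o=c['cam_to_world'][:3,3]
    return o+d*((zh-o[2])/d[:,2])[:,None]
E
python3 - <<'E'
from h import *
s=read_state();print({k:np.round(v,3) for k,v in s.items()})
for n in ['scene','top','wrist']:
    c=cam(n);save(c,n+'0.png');print(n,np.round(c['cam_to_world'],3).tolist(),c['K'].tolist())
print(R.from_rotvec(s['tcp_rot']).as_matrix().round(3))
E
```

```text
{'time': np.float64(0.0), 'q': array([-1.325,  0.265,  1.605,  0.   ,  1.274, -0.037]), 'joint_vel': array([-0.   ,  0.   ,  0.001,  0.   ,  0.002, -0.   ]), 'joint_torque': array([-3.0000e-03, -5.1512e+01, -3.6731e+01, -1.0000e-03,  1.3000e-02,
        0.0000e+00]), 'tool_pos': array([ 0.188, -0.647,  0.23 ]), 'tcp_rot': array([-3.108, -0.442,  0.   ]), 'wrist_force': array([ 0.084,  0.146, -0.428]), 'torque': array([-0.057,  0.015,  0.01 ]), 'width': np.float64(0.997)}
scene [[-0.855, 0.321, -0.408, 1.064], [0.519, 0.513, -0.684, 1.027], [-0.011, -0.796, -0.605, 0.917], [0.0, 0.0, 0.0, 1.0]] [[440.8561421549815, 0.0, 315.111336281071], [0.0, 440.8561421549815, 202.6669381880093], [0.0, 0.0, 1.0]]
top [[-0.015, -0.996, 0.09, 0.402], [-1.0, 0.013, -0.019, 0.094], [0.018, -0.09, -0.996, 1.012], [0.0, 0.0, 0.0, 1.0]] [[378.05470181377416, 0.0, 315.5265171083014], [0.0, 378.05470181377416, 198.25548947189077], [0.0, 0.0, 1.0]]
wrist [[0.28, -0.927, -0.248, 0.251], [-0.96, -0.271, -0.07, -0.629], [-0.003, 0.258, -0.966, 0.373], [0.0, 0.0, 0.0, 1.0]] [[332.7871169492109, 0.0, 314.9151473936954], [0.0, 332.7871169492109, 193.6357082627202], [0.0, 0.0, 1.0]]
[[ 0.96   0.279 -0.001]
 [ 0.279 -0.96   0.002]
 [ 0.    -0.002 -1.   ]]
```

View pics/top0.png

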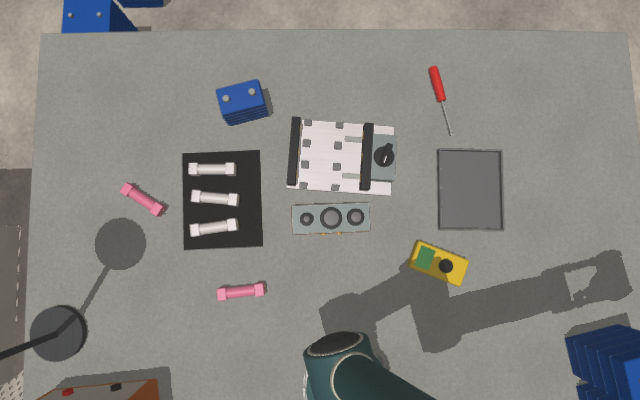

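View pics/scene0.png

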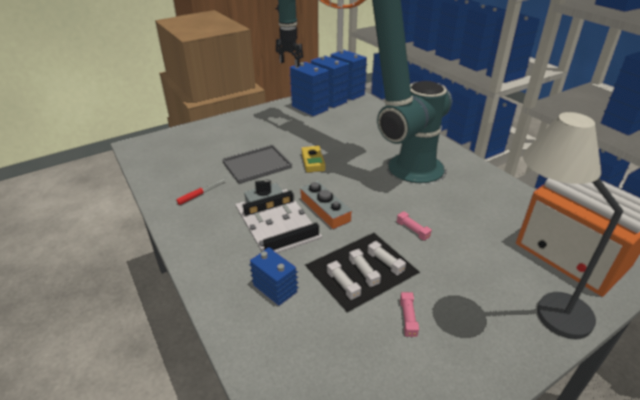

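View pics/wrist0.png

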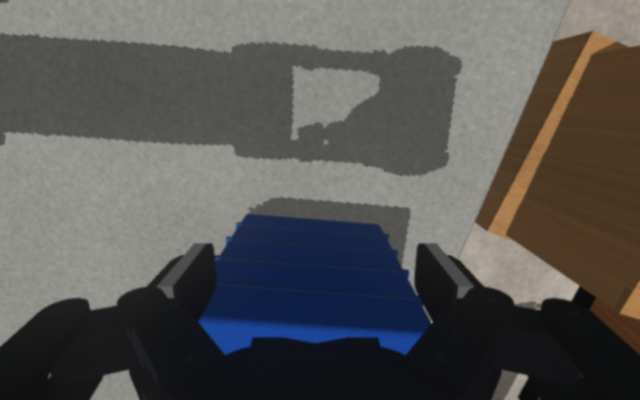

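The top view shows three white lamps on the black mat at about (212,169), (214,198) and (214,228). The look-alikes are pink, at (143,199) and (241,291). The jig is at (343,155) with its knob at (384,155). The power box is at (331,218), the tray at (470,190), the battery at (243,102), the meter at (439,263) and the screwdriver at (440,100). The orange box in the corner isn't part of the job. I choose the white lamps.

```bash
cat > m0.py <<'E'
from h import *
c=cam('top');W=cloud(c);np.savez('top0.npz',W=W,f=c['frame'])
f=c['frame']; hsv=cv2.cvtColor(f,cv2.COLOR_RGB2HSV)
crop=f[90:250,170:410]; cv2.imwrite('pics/crop0.png',cv2.cvtColor(cv2.resize(crop,None,fx=3.3,fy=3.3,interpolation=cv2.INTER_CUBIC),cv2.COLOR_RGB2BGR))
Z=W[...,2]
print('bench z',np.nanmedian(Z[250:290,150:200]))
def fit(mask,name,zr=None):
    p=W[mask]; p=p[~np.isnan(p[:,0])]
    (cx,cy),(a,b),an=cv2.minAreaRect((p[:,:2]*1000).astype(np.float32))
    print(name,len(p),'ctr',round(cx,1),round(cy,1),'size',round(a,1),round(b,1),'ang',round(an,1),'z',np.percentile(p[:,2],[5,50,95]).round(4))
def comp(mask,box,mina=30):
    m=np.zeros(mask.shape,np.uint8);x0,y0,x1,y1=box;m[y0:y1,x0:x1]=mask[y0:y1,x0:x1]
    n,l,s,ce=cv2.connectedComponentsWithStats(m)
    return [(l==i) for i in range(1,n) if s[i,4]>mina]
for m in comp((Z>0.012)&(f.min(2)>90),(183,150,263,250)): fit(m,'lamp')
for m in comp(Z>0.03,(285,200,375,240)): fit(m,'box')
for m in comp(Z>0.063,(285,195,375,240),10): fit(m,'key')
for m in comp(Z>0.085,(370,130,400,180),5): fit(m,'knobbar')
for m in comp((Z>0.04),(280,110,400,200),10): fit(m,'jig hi')
for m in comp((Z>0.006),(280,110,400,198),10): fit(m,'jig all')
for m in comp((Z>0.012),(430,140,510,235),10): fit(m,'traywall')
E
python3 m0.py
```

```text
bench z 0.00033235007712240083
lamp 546 ctr 572.0 346.2 size 117.7 30.7 ang 89.9 z [0.0214 0.0326 0.0368]
lamp 531 ctr 496.2 338.3 size 118.9 31.9 ang 84.3 z [0.0235 0.0329 0.037 ]
lamp 530 ctr 419.5 340.6 size 31.5 119.3 ang 7.6 z [0.0244 0.0327 0.0368]
box 2281 ctr 436.2 38.5 size 78.9 200.0 ang 1.6 z [0.0471 0.0512 0.0726]
key 130 ctr 437.2 -23.8 size 32.3 39.6 ang 38.5 z [0.0632 0.071  0.0739]
key 245 ctr 435.2 37.9 size 50.4 45.1 ang 89.1 z [0.0633 0.0716 0.0748]
key 69 ctr 435.4 102.3 size 27.6 25.8 ang 6.3 z [0.0632 0.0701 0.0744]
knobbar 149 ctr 594.3 -101.3 size 16.3 54.3 ang 69.7 z [0.0891 0.0947 0.0977]
jig hi 602 ctr 615.1 131.1 size 23.8 178.0 ang 85.0 z [0.0481 0.0518 0.0546]
jig hi 1752 ctr 595.1 -90.2 size 86.9 175.3 ang 85.0 z [0.048  0.0516 0.0942]
jig all 7409 ctr 605.0 4.3 size 284.3 192.4 ang 85.1 z [0.0097 0.0141 0.0551]
traywall 714 ctr 511.9 -342.4 size 175.5 221.0 ang 88.6 z [0.0132 0.0189 0.0225]
```

View pics/crop0.png

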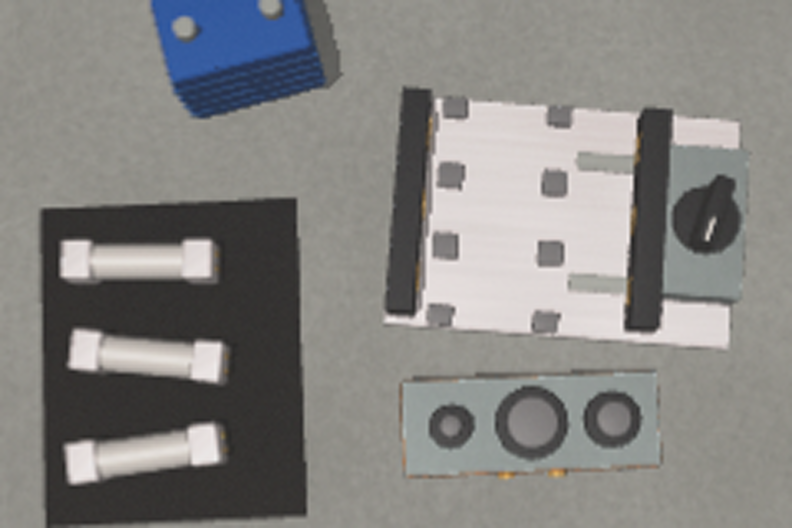

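```bash
cat > plan.py <<'E'
from h import *
# way: list of (x,y,z mm, toolx yaw deg); prints chained tool-frame units
def plan(ways):
    s=read_state(); p=np.array(s['tool_pos'])*1000
    M=R.from_rotvec(s['tcp_rot'])
    print('t',round(float(s['time']),2),'pos',p.round(1),'yaw',round(np.degrees(np.arctan2(M.as_matrix()[1,0],M.as_matrix()[0,0])),1),'w',round(float(s['width']),3),'F',np.round(s['wrist_force'],1),'q6',round(float(s['q'][5]),2))
    for w in ways:
        y=np.radians(w[3]); T=R.from_matrix(np.array([[np.cos(y),np.sin(y),0],[np.sin(y),-np.cos(y),0],[0,0,-1]]))
        d=M.inv().apply(np.array(w[:3])-p)/200; r=(M.inv()*T).as_rotvec()/(2*np.pi)
        print(w,'t',d.round(4).tolist(),'r',r.round(4).tolist(),'dist',round(float(np.linalg.norm(d)*200)),'deg',round(float(np.linalg.norm(r)*360)))
        p=np.array(w[:3],float);M=T
E
python3 - <<'E'
from plan import *
plan([(400,-300,260,35),(520,30,260,70),(565,300,220,90),(572,346,110,90)])
E
```

```text
t 0.2 pos [ 188.2 -647.7  230.4] yaw 16.2 w 1.002 F [-0.3  0.3 -0.2] q6 -0.04
(400, -300, 260, 35) t [1.502, -1.3744, -0.1458] r [-0.0002, -0.0, -0.0522] dist 408 deg 19
(520, 30, 260, 70) t [1.4379, -1.0075, 0.0] r [0.0, 0.0, -0.0972] dist 351 deg 35
(565, 300, 220, 90) t [1.3455, -0.2503, 0.2] r [0.0, 0.0, -0.0556] dist 277 deg 20
(572, 346, 110, 90) t [0.23, 0.035, 0.55] r [0.0, 0.0, 0.0] dist 119 deg 0
```

```bash
python3 - <<'E'
from plan import *
plan([(300,-480,250,30),(400,-310,260,45),(480,-130,260,60),(520,30,260,75),(550,190,260,90),(572,346,180,90)])
E
```

```text
t 0.2 pos [ 188.2 -647.7  230.4] yaw 16.2 w 1.002 F [-0.3  0.3 -0.2] q6 -0.04
(300, -480, 250, 30) t [0.7707, -0.6496, -0.0969] r [-0.0002, -0.0, -0.0383] dist 203 deg 14
(400, -310, 260, 45) t [0.858, -0.4861, -0.05] r [0.0, 0.0, -0.0417] dist 197 deg 15
(480, -130, 260, 60) t [0.9192, -0.3536, 0.0] r [0.0, 0.0, -0.0417] dist 197 deg 15
(520, 30, 260, 75) t [0.7928, -0.2268, 0.0] r [0.0, 0.0, -0.0417] dist 165 deg 15
(550, 190, 260, 90) t [0.8116, -0.0622, 0.0] r [0.0, 0.0, -0.0417] dist 163 deg 15
(572, 346, 180, 90) t [0.78, 0.11, 0.4] r [0.0, 0.0, 0.0] dist 177 deg 0
```

Emit:
move_arm([
  {"tx": 0.385,"ty": -0.325,"tz": -0.05,"rz": -0.019},
  {"tx": 0.77,"ty": -0.65,"tz": -0.097,"rz": -0.038},
  {"tx": 0.77,"ty": -0.65,"tz": -0.097,"rz": -0.038},
  {"tx": 0.77,"ty": -0.65,"tz": -0.097,"rz": -0.038},
  {"tx": 0.77,"ty": -0.65,"tz": -0.097,"rz": -0.038},
  {"tx": 0.77,"ty": -0.65,"tz": -0.097,"rz": -0.038},
  {"tx": 0.77,"ty": -0.65,"tz": -0.097,"rz": -0.038},
  {"tx": 0.77,"ty": -0.65,"tz": -0.097,"rz": -0.038},
])

```text
schema error: expected keys grip, tx, ty, tz, rx, ry, rz
```

Emit:
move_arm([
  {"tx": 0.286,"ty": -0.162,"tz": -0.02,"rz": -0.014},
  {"tx": 0.572,"ty": -0.324,"tz": -0.04,"rz": -0.028},
  {"tx": 0.858,"ty": -0.486,"tz": -0.05,"rz": -0.042},
  {"tx": 0.858,"ty": -0.486,"tz": -0.05,"rz": -0.042},
  {"tx": 0.858,"ty": -0.486,"tz": -0.05,"rz": -0.042},
  {"tx": 0.858,"ty": -0.486,"tz": -0.05,"rz": -0.042},
  {"tx": 0.858,"ty": -0.486,"tz": -0.05,"rz": -0.042},
  {"tx": 0.858,"ty": -0.486,"tz": -0.05,"rz": -0.042},
])

```text
schema error: expected keys grip, tx, ty, tz, rx, ry, rz
```

Emit:
move_arm([
  {"tx": 0.306,"ty": -0.118,"rz": -0.014},
  {"tx": 0.613,"ty": -0.236,"rz": -0.028},
  {"tx": 0.919,"ty": -0.354,"rz": -0.042},
  {"tx": 0.919,"ty": -0.354,"rz": -0.042},
  {"tx": 0.919,"ty": -0.354,"rz": -0.042},
  {"tx": 0.919,"ty": -0.354,"rz": -0.042},
  {"tx": 0.919,"ty": -0.354,"rz": -0.042},
  {"tx": 0.919,"ty": -0.354,"rz": -0.042},
])

```text
schema error: expected keys grip, tx, ty, tz, rx, ry, rz
```

Emit:
move_arm([
  {"tx": 0.264,"ty": -0.076,"rz": -0.014},
  {"tx": 0.528,"ty": -0.151,"rz": -0.028},
  {"tx": 0.793,"ty": -0.227,"rz": -0.042},
  {"tx": 0.793,"ty": -0.227,"rz": -0.042},
  {"tx": 0.793,"ty": -0.227,"rz": -0.042},
  {"tx": 0.793,"ty": -0.227,"rz": -0.042},
  {"tx": 0.793,"ty": -0.227,"rz": -0.042},
  {"tx": 0.793,"ty": -0.227,"rz": -0.042},
])

```text
schema error: expected keys grip, tx, ty, tz, rx, ry, rz
```

Emit:
move_arm([
  {"tx": 0.27,"ty": -0.02,"rz": -0.014},
  {"tx": 0.54,"ty": -0.04,"rz": -0.028},
  {"tx": 0.812,"ty": -0.062,"rz": -0.042},
  {"tx": 0.812,"ty": -0.062,"rz": -0.042},
  {"tx": 0.812,"ty": -0.062,"rz": -0.042},
  {"tx": 0.812,"ty": -0.062,"rz": -0.042},
  {"tx": 0.812,"ty": -0.062,"rz": -0.042},
  {"tx": 0.812,"ty": -0.062,"rz": -0.042},
])

```text
schema error: expected keys grip, tx, ty, tz, rx, ry, rz
```

Emit:
move_arm([
  {"tx": 0.26,"ty": 0.036,"tz": 0.13,"grip": 0.2},
  {"tx": 0.52,"ty": 0.072,"tz": 0.27,"grip": 0.2},
  {"tx": 0.78,"ty": 0.11,"tz": 0.4,"grip": 0.2},
  {"tx": 0.78,"ty": 0.11,"tz": 0.4,"grip": 0.2},
  {"tx": 0.78,"ty": 0.11,"tz": 0.4,"grip": 0.2},
  {"tx": 0.78,"ty": 0.11,"tz": 0.4,"grip": 0.2},
  {"tx": 0.78,"ty": 0.11,"tz": 0.4,"grip": 0.2},
  {"tx": 0.78,"ty": 0.11,"tz": 0.4,"grip": 0.2},
])

```text
schema error: expected keys grip, tx, ty, tz, rx, ry, rz
```

Emit:
move_arm([
  {"grip": 1,"tx": 0.385,"ty": -0.325,"tz": -0.05,"rx": 0,"ry": 0,"rz": -0.019},
  {"grip": 1,"tx": 0.77,"ty": -0.65,"tz": -0.097,"rx": 0,"ry": 0,"rz": -0.038},
  {"grip": 1,"tx": 0.77,"ty": -0.65,"tz": -0.097,"rx": 0,"ry": 0,"rz": -0.038},
  {"grip": 1,"tx": 0.77,"ty": -0.65,"tz": -0.097,"rx": 0,"ry": 0,"rz": -0.038},
  {"grip": 1,"tx": 0.77,"ty": -0.65,"tz": -0.097,"rx": 0,"ry": 0,"rz": -0.038},
  {"grip": 1,"tx": 0.77,"ty": -0.65,"tz": -0.097,"rx": 0,"ry": 0,"rz": -0.038},
  {"grip": 1,"tx": 0.77,"ty": -0.65,"tz": -0.097,"rx": 0,"ry": 0,"rz": -0.038},
  {"grip": 1,"tx": 0.77,"ty": -0.65,"tz": -0.097,"rx": 0,"ry": 0,"rz": -0.038},
])

```text
time: 1.2
tool_pos: [0.2992, -0.4812, 0.2503]
tcp_rot: [-3.036, -0.807, 0.0]
wrist_force: [0.1, -0.2, -0.7]
width: 0.996
```

Emit:
move_arm([
  {"grip": 1,"tx": 0.286,"ty": -0.162,"tz": -0.02,"rx": 0,"ry": 0,"rz": -0.014},
  {"grip": 1,"tx": 0.572,"ty": -0.324,"tz": -0.04,"rx": 0,"ry": 0,"rz": -0.028},
  {"grip": 1,"tx": 0.858,"ty": -0.486,"tz": -0.05,"rx": 0,"ry": 0,"rz": -0.042},
  {"grip": 1,"tx": 0.858,"ty": -0.486,"tz": -0.05,"rx": 0,"ry": 0,"rz": -0.042},
  {"grip": 1,"tx": 0.858,"ty": -0.486,"tz": -0.05,"rx": 0,"ry": 0,"rz": -0.042},
  {"grip": 1,"tx": 0.858,"ty": -0.486,"tz": -0.05,"rx": 0,"ry": 0,"rz": -0.042},
  {"grip": 1,"tx": 0.858,"ty": -0.486,"tz": -0.05,"rx": 0,"ry": 0,"rz": -0.042},
  {"grip": 1,"tx": 0.858,"ty": -0.486,"tz": -0.05,"rx": 0,"ry": 0,"rz": -0.042},
])

```text
time: 2.2
tool_pos: [0.3998, -0.3115, 0.2605]
tcp_rot: [-2.903, -1.2, 0.0]
wrist_force: [0.2, 0.4, -0.3]
width: 1.002
```

Emit:
move_arm([
  {"grip": 1,"tx": 0.306,"ty": -0.118,"tz": 0,"rx": 0,"ry": 0,"rz": -0.014},
  {"grip": 1,"tx": 0.613,"ty": -0.236,"tz": 0,"rx": 0,"ry": 0,"rz": -0.028},
  {"grip": 1,"tx": 0.919,"ty": -0.354,"tz": 0,"rx": 0,"ry": 0,"rz": -0.042},
  {"grip": 1,"tx": 0.919,"ty": -0.354,"tz": 0,"rx": 0,"ry": 0,"rz": -0.042},
  {"grip": 1,"tx": 0.919,"ty": -0.354,"tz": 0,"rx": 0,"ry": 0,"rz": -0.042},
  {"grip": 1,"tx": 0.919,"ty": -0.354,"tz": 0,"rx": 0,"ry": 0,"rz": -0.042},
  {"grip": 1,"tx": 0.919,"ty": -0.354,"tz": 0,"rx": 0,"ry": 0,"rz": -0.042},
  {"grip": 1,"tx": 0.919,"ty": -0.354,"tz": 0,"rx": 0,"ry": 0,"rz": -0.042},
])

```text
time: 3.2
tool_pos: [0.4799, -0.1316, 0.2607]
tcp_rot: [2.721, 1.571, -0.0]
wrist_force: [-0.0, -0.2, -0.1]
width: 0.999
```

Emit:
move_arm([
  {"grip": 1,"tx": 0.264,"ty": -0.076,"tz": 0,"rx": 0,"ry": 0,"rz": -0.014},
  {"grip": 1,"tx": 0.528,"ty": -0.151,"tz": 0,"rx": 0,"ry": 0,"rz": -0.028},
  {"grip": 1,"tx": 0.793,"ty": -0.227,"tz": 0,"rx": 0,"ry": 0,"rz": -0.042},
  {"grip": 1,"tx": 0.793,"ty": -0.227,"tz": 0,"rx": 0,"ry": 0,"rz": -0.042},
  {"grip": 1,"tx": 0.793,"ty": -0.227,"tz": 0,"rx": 0,"ry": 0,"rz": -0.042},
  {"grip": 1,"tx": 0.793,"ty": -0.227,"tz": 0,"rx": 0,"ry": 0,"rz": -0.042},
  {"grip": 1,"tx": 0.793,"ty": -0.227,"tz": 0,"rx": 0,"ry": 0,"rz": -0.042},
  {"grip": 1,"tx": 0.793,"ty": -0.227,"tz": 0,"rx": 0,"ry": 0,"rz": -0.042},
])

```text
time: 4.2
tool_pos: [0.5198, 0.0287, 0.2607]
tcp_rot: [2.49, 1.916, 0.0]
wrist_force: [0.1, -0.1, 0.4]
width: 1.002
```

Emit:
move_arm([
  {"grip": 1,"tx": 0.27,"ty": -0.02,"tz": 0,"rx": 0,"ry": 0,"rz": -0.014},
  {"grip": 1,"tx": 0.54,"ty": -0.04,"tz": 0,"rx": 0,"ry": 0,"rz": -0.028},
  {"grip": 1,"tx": 0.812,"ty": -0.062,"tz": 0,"rx": 0,"ry": 0,"rz": -0.042},
  {"grip": 1,"tx": 0.812,"ty": -0.062,"tz": 0,"rx": 0,"ry": 0,"rz": -0.042},
  {"grip": 1,"tx": 0.812,"ty": -0.062,"tz": 0,"rx": 0,"ry": 0,"rz": -0.042},
  {"grip": 1,"tx": 0.812,"ty": -0.062,"tz": 0,"rx": 0,"ry": 0,"rz": -0.042},
  {"grip": 1,"tx": 0.812,"ty": -0.062,"tz": 0,"rx": 0,"ry": 0,"rz": -0.042},
  {"grip": 1,"tx": 0.812,"ty": -0.062,"tz": 0,"rx": 0,"ry": 0,"rz": -0.042},
])

```text
time: 5.2
tool_pos: [0.5493, 0.1889, 0.2608]
tcp_rot: [2.216, 2.227, 0.0]
wrist_force: [0.8, 0.2, 0.7]
width: 1.003
```

Emit:
move_arm([
  {"grip": 0.2,"tx": 0.26,"ty": 0.036,"tz": 0.13,"rx": 0,"ry": 0,"rz": 0},
  {"grip": 0.2,"tx": 0.52,"ty": 0.072,"tz": 0.27,"rx": 0,"ry": 0,"rz": 0},
  {"grip": 0.2,"tx": 0.78,"ty": 0.11,"tz": 0.4,"rx": 0,"ry": 0,"rz": 0},
  {"grip": 0.2,"tx": 0.78,"ty": 0.11,"tz": 0.4,"rx": 0,"ry": 0,"rz": 0},
  {"grip": 0.2,"tx": 0.78,"ty": 0.11,"tz": 0.4,"rx": 0,"ry": 0,"rz": 0},
  {"grip": 0.2,"tx": 0.78,"ty": 0.11,"tz": 0.4,"rx": 0,"ry": 0,"rz": 0},
  {"grip": 0.2,"tx": 0.78,"ty": 0.11,"tz": 0.4,"rx": 0,"ry": 0,"rz": 0},
  {"grip": 0.2,"tx": 0.78,"ty": 0.11,"tz": 0.4,"rx": 0,"ry": 0,"rz": 0},
])

```text
time: 6.2
tool_pos: [0.5707, 0.3453, 0.1817]
tcp_rot: [2.215, 2.227, 0.002]
wrist_force: [-0.6, -0.8, 0.2]
width: 0.599
```

```bash
python3 - <<'E'
from plan import *
c=cam('wrist');save(c,'w1.png')
plan([(572,346,60,90),(572,346,4,90)])
W=cloud(c); f=c['frame']
m=((W[...,2]>0.025)&(W[...,2]<0.045)&(f.min(2)>90)).astype(np.uint8)
n,l,s,ce=cv2.connectedComponentsWithStats(m)
for i in range(1,n):
    if s[i,4]>300:
        p=W[l==i]; (r)=cv2.minAreaRect((p[:,:2]*1000).astype(np.float32)); print(ce[i].round(),s[i,4],np.round(r[0],1),np.round(r[1],1),round(r[2],1),np.percentile(p[:,2],95).round(4))
E
```

```text
t 6.25 pos [570.6 345.4 181.5] yaw 90.3 w 0.598 F [ 0.1 -0.1 -0.2] q6 0.5
(572, 346, 60, 90) t [0.0026, 0.0067, 0.6073] r [0.0002, -0.0001, 0.0009] dist 121 deg 0
(572, 346, 4, 90) t [0.0, 0.0, 0.28] r [0.0, 0.0, 0.0] dist 56 deg 0
[191.   8.] 660 [469.1 482.9] [17.4 37.6] 89.6 0.0335
[317. 173.] 4042 [573.5 348.4] [118.9  31.2] 89.7 0.0362
[150. 178.] 4216 [420.7 342. ] [ 33.1 120.2] 7.7 0.036
[234. 178.] 3747 [497.  340.2] [119.8  31.5] 84.0 0.0361
[  8. 283.] 842 [270.  245.7] [71.2 23.6] 81.1 0.0329
```

View pics/w1.png

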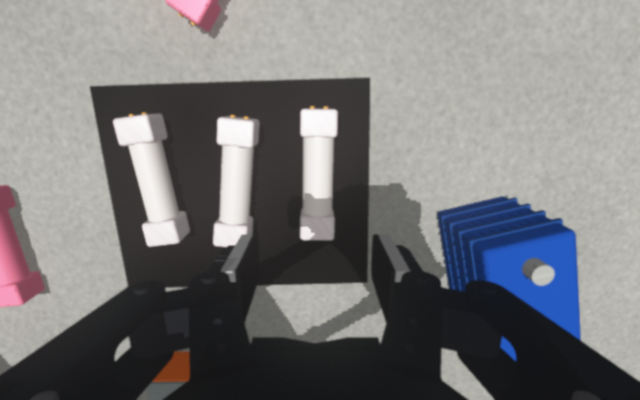

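The wrist picture shows the lamp to grasp, white, at about (318,173), lined up between the jaws. The pink decoys are at (195,10) and (10,250).

Emit:
move_arm([
  {"grip": 0.2,"tx": 0.01,"ty": 0.01,"tz": 0.2,"rx": 0,"ry": 0,"rz": 0.001},
  {"grip": 0.2,"tx": 0.01,"ty": 0.01,"tz": 0.4,"rx": 0,"ry": 0,"rz": 0.001},
  {"grip": 0.2,"tx": 0.01,"ty": 0.01,"tz": 0.55,"rx": 0,"ry": 0,"rz": 0.001},
  {"grip": 0.2,"tx": 0.01,"ty": 0.01,"tz": 0.7,"rx": 0,"ry": 0,"rz": 0.001},
  {"grip": 0.2,"tx": 0.01,"ty": 0.01,"tz": 0.8,"rx": 0,"ry": 0,"rz": 0.001},
  {"grip": 0.2,"tx": 0.01,"ty": 0.01,"tz": 0.86,"rx": 0,"ry": 0,"rz": 0.001},
  {"grip": 0.2,"tx": 0.01,"ty": 0.01,"tz": 0.885,"rx": 0,"ry": 0,"rz": 0.001},
  {"grip": 0.2,"tx": 0.01,"ty": 0.01,"tz": 0.885,"rx": 0,"ry": 0,"rz": 0.001},
])

```text
time: 7.25
tool_pos: [0.5727, 0.3481, 0.0042]
tcp_rot: [2.221, 2.221, 0.001]
wrist_force: [-0.4, -0.1, -0.8]
width: 0.601
```

Emit:
move_arm([
  {"grip": -1,"tx": 0,"ty": 0,"tz": 0,"rx": 0,"ry": 0,"rz": 0},
  {"grip": -1,"tx": 0,"ty": 0,"tz": 0,"rx": 0,"ry": 0,"rz": 0},
  {"grip": -1,"tx": 0,"ty": 0,"tz": 0,"rx": 0,"ry": 0,"rz": 0},
  {"grip": -1,"tx": 0,"ty": 0,"tz": 0,"rx": 0,"ry": 0,"rz": 0},
  {"grip": -1,"tx": 0,"ty": 0,"tz": 0,"rx": 0,"ry": 0,"rz": 0},
  {"grip": -1,"tx": 0,"ty": 0,"tz": 0,"rx": 0,"ry": 0,"rz": 0},
  {"grip": -1,"tx": 0,"ty": 0,"tz": 0,"rx": 0,"ry": 0,"rz": 0},
  {"grip": -1,"tx": 0,"ty": 0,"tz": 0,"rx": 0,"ry": 0,"rz": 0},
], grip_force=60)

```text
time: 8.25
tool_pos: [0.5733, 0.3485, 0.0052]
tcp_rot: [2.221, 2.221, 0.004]
wrist_force: [-0.7, -0.6, 6.1]
width: 0.304
```

```bash
python3 - <<'E'
from plan import *
c=cam('wrist');save(c,'w2.png')
plan([(573,347.5,160,90),(620,200,160,87),(666.9,46,160,85),(666.9,46,15,85)])
E
```

```text
t 8.3 pos [573.3 348.5   5.2] yaw 90.0 w 0.312 F [-0.4 -0.8  5.8] q6 0.51
(573, 347.5, 160, 90) t [-0.0041, 0.0002, -0.7741] r [0.0003, -0.0002, 0.0] dist 155 deg 0
(620, 200, 160, 87) t [-0.7375, 0.235, 0.0] r [0.0, 0.0, 0.0083] dist 155 deg 3
(666.9, 46, 160, 85) t [-0.7567, 0.2745, 0.0] r [0.0, 0.0, 0.0056] dist 161 deg 2
(666.9, 46, 15, 85) t [0.0, 0.0, 0.725] r [0.0, 0.0, 0.0] dist 145 deg 0
```

View pics/w2.png

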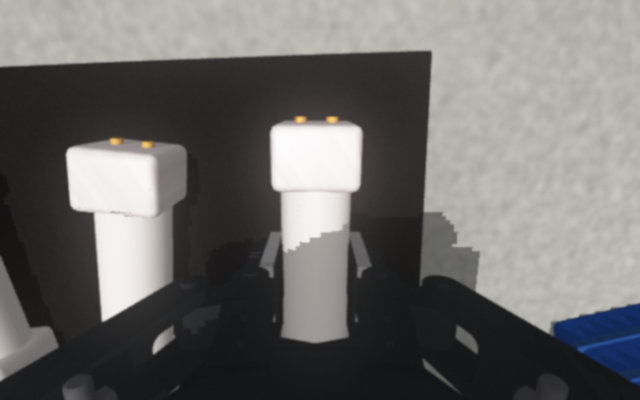

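The wrist picture shows the lamp held squarely across the tube at (316,240), with its neighbour clear at left. Now I lift and carry it.

Emit:
move_arm([
  {"grip": -1,"tx": 0,"ty": 0,"tz": -0.1,"rx": 0,"ry": 0,"rz": 0},
  {"grip": -1,"tx": 0,"ty": 0,"tz": -0.25,"rx": 0,"ry": 0,"rz": 0},
  {"grip": -1,"tx": 0,"ty": 0,"tz": -0.4,"rx": 0,"ry": 0,"rz": 0},
  {"grip": -1,"tx": 0,"ty": 0,"tz": -0.55,"rx": 0,"ry": 0,"rz": 0},
  {"grip": -1,"tx": 0,"ty": 0,"tz": -0.7,"rx": 0,"ry": 0,"rz": 0},
  {"grip": -1,"tx": 0,"ty": 0,"tz": -0.775,"rx": 0,"ry": 0,"rz": 0},
  {"grip": -1,"tx": 0,"ty": 0,"tz": -0.775,"rx": 0,"ry": 0,"rz": 0},
  {"grip": -1,"tx": 0,"ty": 0,"tz": -0.775,"rx": 0,"ry": 0,"rz": 0},
])

```text
time: 9.3
tool_pos: [0.5712, 0.3474, 0.1571]
tcp_rot: [-2.221, -2.221, 0.004]
wrist_force: [0.2, 0.8, -2.4]
width: 0.308
```

Emit:
move_arm([
  {"grip": -1,"tx": -0.12,"ty": 0.04,"tz": 0,"rx": 0,"ry": 0,"rz": 0.002},
  {"grip": -1,"tx": -0.24,"ty": 0.08,"tz": 0,"rx": 0,"ry": 0,"rz": 0.003},
  {"grip": -1,"tx": -0.36,"ty": 0.12,"tz": 0,"rx": 0,"ry": 0,"rz": 0.004},
  {"grip": -1,"tx": -0.48,"ty": 0.16,"tz": 0,"rx": 0,"ry": 0,"rz": 0.006},
  {"grip": -1,"tx": -0.6,"ty": 0.2,"tz": 0,"rx": 0,"ry": 0,"rz": 0.008},
  {"grip": -1,"tx": -0.7,"ty": 0.225,"tz": 0,"rx": 0,"ry": 0,"rz": 0.008},
  {"grip": -1,"tx": -0.74,"ty": 0.235,"tz": 0,"rx": 0,"ry": 0,"rz": 0.008},
  {"grip": -1,"tx": -0.74,"ty": 0.235,"tz": 0,"rx": 0,"ry": 0,"rz": 0.008},
])

```text
time: 10.3
tool_pos: [0.6192, 0.1993, 0.1584]
tcp_rot: [-2.277, -2.163, 0.001]
wrist_force: [-0.7, 0.4, -1.3]
width: 0.302
```

Emit:
move_arm([
  {"grip": -1,"tx": -0.12,"ty": 0.04,"tz": 0,"rx": 0,"ry": 0,"rz": 0.002},
  {"grip": -1,"tx": -0.24,"ty": 0.09,"tz": 0,"rx": 0,"ry": 0,"rz": 0.003},
  {"grip": -1,"tx": -0.36,"ty": 0.13,"tz": 0,"rx": 0,"ry": 0,"rz": 0.004},
  {"grip": -1,"tx": -0.48,"ty": 0.17,"tz": 0,"rx": 0,"ry": 0,"rz": 0.006},
  {"grip": -1,"tx": -0.6,"ty": 0.22,"tz": 0,"rx": 0,"ry": 0,"rz": 0.006},
  {"grip": -1,"tx": -0.7,"ty": 0.255,"tz": 0,"rx": 0,"ry": 0,"rz": 0.006},
  {"grip": -1,"tx": -0.755,"ty": 0.275,"tz": 0,"rx": 0,"ry": 0,"rz": 0.006},
  {"grip": -1,"tx": -0.755,"ty": 0.275,"tz": 0,"rx": 0,"ry": 0,"rz": 0.006},
])

```text
time: 11.3
tool_pos: [0.6667, 0.0461, 0.1586]
tcp_rot: [-2.318, -2.12, -0.0]
wrist_force: [0.3, 0.7, -1.6]
width: 0.306
```

```bash
cat > jig.py <<'E'
from h import *
def fitjig(c,vis=None):
    W=cloud(c); Z=W[...,2]; f=c['frame'].astype(int)
    # far contact block: dark, z~52mm
    return W
E
python3 - <<'E'
from plan import *
c=cam('wrist');save(c,'w3.png')
plan([(666.9,46,60,85),(666.9,46,15,85)])
W=cloud(c); Z=W[...,2]; f=c['frame'].astype(int)
# ribs: grey z~22mm on the jig
m=((Z>0.018)&(Z<0.028)&(W[...,1]<0.16)&(W[...,0]>0.45)).astype(np.uint8)
n,l,s,ce=cv2.connectedComponentsWithStats(m)
for i in range(1,n):
    if s[i,4]>40:
        p=W[l==i]; r=cv2.minAreaRect((p[:,:2]*1000).astype(np.float32)); print('rib',ce[i].round(),s[i,4],np.round(r[0],1),np.round(r[1],1),round(r[2],1),f[l==i].mean(0).round())
m=((Z>0.045)&(Z<0.06)&(W[...,1]<0.2)).astype(np.uint8)
n,l,s,ce=cv2.connectedComponentsWithStats(m)
for i in range(1,n):
    if s[i,4]>100:
        p=W[l==i]; r=cv2.minAreaRect((p[:,:2]*1000).astype(np.float32)); print('hi',ce[i].round(),s[i,4],np.round(r[0],1),np.round(r[1],1),round(r[2],1))
E
```

```text
t 11.35 pos [666.5  46.6 158.6] yaw 84.9 w 0.307 F [ 0.3 -0.3 -2.2] q6 0.12
(666.9, 46, 60, 85) t [-0.0032, 0.0026, 0.493] r [-0.0001, -0.0001, -0.0002] dist 99 deg 0
(666.9, 46, 15, 85) t [0.0, 0.0, 0.225] r [0.0, 0.0, 0.0] dist 45 deg 0
rib [ 96. 196.] 1712 [476.2  40.5] [  4.8 198.1] 2.0 [70. 35. 20.]
rib [143. 124.] 509 [528.8 109. ] [19.8 16.6] 85.8 [87. 84. 85.]
rib [210. 124.] 610 [584.7 103.9] [19.7 20.5] 85.1 [99. 96. 97.]
rib [276. 119.] 295 [641.7  99.3] [18.7 20.2] 85.0 [111. 108. 108.]
rib [347. 117.] 192 [698.   98.9] [ 9.7 15.9] 84.6 [99. 95. 96.]
rib [218. 220.] 481 [577.3  19.8] [19.9 19. ] 85.3 [75. 72. 73.]
rib [276. 220.] 216 [629.1  15.3] [19.9  8.4] 83.6 [66. 63. 64.]
rib [351. 221.] 89 [696.1   9.3] [20.   3.9] 86.7 [60. 58. 58.]
rib [156. 220.] 413 [521.6  24.4] [20.3 16.6] 85.8 [81. 78. 79.]
hi [234.  82.] 8013 [615.7 132.4] [ 22.3 177.8] 85.2
hi [ 52. 211.] 11671 [439.8  39.1] [ 76.2 199.6] 1.7
hi [278. 325.] 192 [624.1 -65.6] [34.2  8.8] 83.0
hi [198. 369.] 121 [ 547.1 -110.5] [33.1  5.5] 41.6
```

View pics/w3.png

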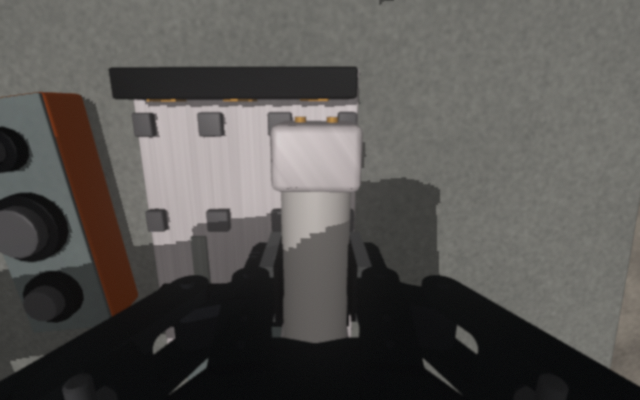

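The wrist picture shows the lamp held over the free right groove, with ribs at (276,119) and (347,117). The jig centre measured here agrees with the top view to about 3 mm. Lowering now.

Emit:
move_arm([
  {"grip": -1,"tx": 0,"ty": 0.004,"tz": 0.1,"rx": 0,"ry": 0,"rz": 0},
  {"grip": -1,"tx": 0,"ty": 0.004,"tz": 0.25,"rx": 0,"ry": 0,"rz": 0},
  {"grip": -1,"tx": 0,"ty": 0.004,"tz": 0.4,"rx": 0,"ry": 0,"rz": 0},
  {"grip": -1,"tx": 0,"ty": 0.004,"tz": 0.55,"rx": 0,"ry": 0,"rz": 0},
  {"grip": -1,"tx": 0,"ty": 0.004,"tz": 0.63,"rx": 0,"ry": 0,"rz": 0},
  {"grip": -1,"tx": 0,"ty": 0.004,"tz": 0.68,"rx": 0,"ry": 0,"rz": 0},
  {"grip": -1,"tx": 0,"ty": 0.004,"tz": 0.715,"rx": 0,"ry": 0,"rz": 0},
  {"grip": -1,"tx": 0,"ty": 0.004,"tz": 0.715,"rx": 0,"ry": 0,"rz": 0},
])

```text
time: 12.35
tool_pos: [0.6676, 0.0463, 0.0159]
tcp_rot: [2.317, 2.122, 0.0]
wrist_force: [0.2, -1.3, -1.5]
width: 0.305
```

```bash
python3 - <<'E'
from plan import *
c=cam('wrist');save(c,'w4.png')
plan([(667,47,150,85)])
E
```

```text
t 12.4 pos [668.   46.3  16.4] yaw 85.0 w 0.303 F [-0.4 -0.7 -1. ] q6 0.12
(667, 47, 150, 85) t [0.0032, -0.0045, -0.668] r [0.0002, -0.0, -0.0001] dist 134 deg 0
```

View pics/w4.png

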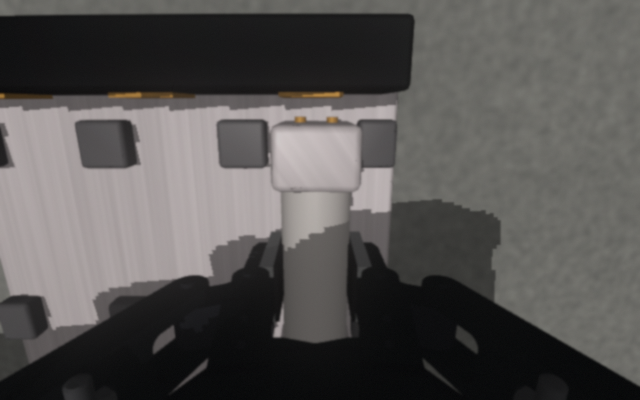

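The cap sits between the two ribs at (243,143) and (377,143). I settle it 1.4 mm, release and rise.

Emit:
move_arm([
  {"grip": -1,"tx": 0,"ty": -0.004,"tz": 0.004,"rx": 0,"ry": 0,"rz": 0},
  {"grip": -1,"tx": 0,"ty": -0.004,"tz": 0.007,"rx": 0,"ry": 0,"rz": 0},
  {"grip": -0.2,"tx": 0,"ty": -0.004,"tz": 0.007,"rx": 0,"ry": 0,"rz": 0},
  {"grip": 0,"tx": 0,"ty": -0.004,"tz": 0.007,"rx": 0,"ry": 0,"rz": 0},
  {"grip": 0.1,"tx": 0,"ty": -0.004,"tz": 0.007,"rx": 0,"ry": 0,"rz": 0},
  {"grip": 0.1,"tx": 0,"ty": -0.004,"tz": 0.007,"rx": 0,"ry": 0,"rz": 0},
  {"grip": 0.1,"tx": 0,"ty": -0.004,"tz": 0.007,"rx": 0,"ry": 0,"rz": 0},
  {"grip": 0.1,"tx": 0,"ty": -0.004,"tz": 0.007,"rx": 0,"ry": 0,"rz": 0},
])

```text
time: 13.4
tool_pos: [0.6665, 0.0464, 0.0142]
tcp_rot: [-2.317, -2.122, 0.0]
wrist_force: [0.2, 0.0, 0.1]
width: 0.55
```

Emit:
move_arm([
  {"grip": 0.1,"tx": 0,"ty": 0,"tz": -0.1,"rx": 0,"ry": 0,"rz": 0},
  {"grip": 0.1,"tx": 0,"ty": 0,"tz": -0.3,"rx": 0,"ry": 0,"rz": 0},
  {"grip": 0.1,"tx": 0,"ty": 0,"tz": -0.5,"rx": 0,"ry": 0,"rz": 0},
  {"grip": 0.1,"tx": 0,"ty": 0,"tz": -0.7,"rx": 0,"ry": 0,"rz": 0},
  {"grip": 0.1,"tx": 0,"ty": 0,"tz": -0.8,"rx": 0,"ry": 0,"rz": 0},
  {"grip": 0.1,"tx": 0,"ty": 0,"tz": -0.8,"rx": 0,"ry": 0,"rz": 0},
  {"grip": 0.1,"tx": 0,"ty": 0,"tz": -0.8,"rx": 0,"ry": 0,"rz": 0},
  {"grip": 0.1,"tx": 0,"ty": 0,"tz": -0.8,"rx": 0,"ry": 0,"rz": 0},
])

```text
time: 14.4
tool_pos: [0.6651, 0.0463, 0.1717]
tcp_rot: [-2.315, -2.12, 0.005]
wrist_force: [0.1, 0.6, -0.2]
width: 0.55
```

```bash
cat > lamps.py <<'E'
from h import *
def lamps(c,verbose=True):
    W=cloud(c); f=c['frame'].astype(int); Z=W[...,2]
    sat=f.max(2)-f.min(2)
    m=((Z>0.022)&(Z<0.055)&(f.min(2)>75)&(sat<30)).astype(np.uint8)
    n,l,s,ce=cv2.connectedComponentsWithStats(m)
    for i in range(1,n):
        if s[i,4]>150:
            p=W[l==i]; r=cv2.minAreaRect((p[:,:2]*1000).astype(np.float32))
            L,S=max(r[1]),min(r[1])
            if not(80<L<150 and 18<S<45): continue
            a=r[2] if r[1][0]>r[1][1] else r[2]+90
            print('lamp px',ce[i].round(),s[i,4],'ctr',np.round(r[0],1),'LxS',round(L),round(S),'axis yaw',round(a%180,1),'z95',round(float(np.percentile(p[:,2],95))*1000,1),'z50',round(float(np.percentile(p[:,2],50))*1000,1))
E
python3 - <<'E'
from plan import *
from lamps import lamps
c=cam('wrist');save(c,'w5.png');lamps(c)
c=cam('top');save(c,'t5.png');print('top');lamps(c)
plan([(600,190,180,85),(497,339.5,150,84),(497,339.5,4,84)])
E
```

```text
lamp px [317. 180.] 4719 ctr [666.9  47.2] LxS 121 32 axis yaw 84.6 z95 45.2 z50 42.4
top
lamp px [215. 198.] 512 ctr [496.  338.3] LxS 119 32 axis yaw 84.3 z95 37.4 z50 32.8
lamp px [213. 227.] 522 ctr [419.4 340.4] LxS 118 32 axis yaw 97.7 z95 37.0 z50 32.8
t 14.5 pos [665.6  46.3 172.3] yaw 85.0 w 0.552 F [ 0.4 -0.   0. ] q6 0.12
(600, 190, 180, 85) t [0.6869, -0.3897, -0.0377] r [-0.0005, 0.0001, -0.0001] dist 158 deg 0
(497, 339.5, 150, 84) t [0.6998, -0.5782, 0.15] r [0.0, 0.0, 0.0028] dist 184 deg 1
(497, 339.5, 4, 84) t [0.0, 0.0, 0.73] r [0.0, 0.0, 0.0] dist 146 deg 0
```

View pics/w5.png

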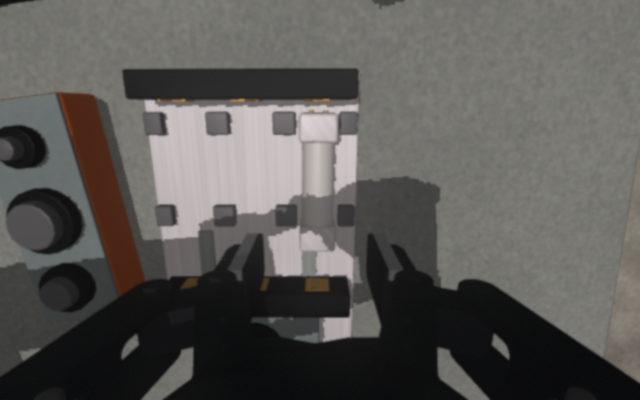

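The lamp lies in the right groove at (317,180), with its top 44 mm above the bench as it should be. Next is the middle lamp, which hasn't moved.

Emit:
move_arm([
  {"grip": 0.1,"tx": 0.12,"ty": -0.07,"tz": -0.01,"rx": 0,"ry": 0,"rz": 0},
  {"grip": 0.1,"tx": 0.3,"ty": -0.17,"tz": -0.02,"rx": 0,"ry": 0,"rz": 0},
  {"grip": 0.1,"tx": 0.5,"ty": -0.28,"tz": -0.04,"rx": 0,"ry": 0,"rz": 0},
  {"grip": 0.1,"tx": 0.687,"ty": -0.39,"tz": -0.04,"rx": 0,"ry": 0,"rz": 0},
  {"grip": 0.1,"tx": 0.687,"ty": -0.39,"tz": -0.04,"rx": 0,"ry": 0,"rz": 0},
  {"grip": 0.1,"tx": 0.687,"ty": -0.39,"tz": -0.04,"rx": 0,"ry": 0,"rz": 0},
  {"grip": 0.1,"tx": 0.687,"ty": -0.39,"tz": -0.04,"rx": 0,"ry": 0,"rz": 0},
  {"grip": 0.1,"tx": 0.687,"ty": -0.39,"tz": -0.04,"rx": 0,"ry": 0,"rz": 0},
])

```text
time: 15.5
tool_pos: [0.6014, 0.189, 0.1821]
tcp_rot: [2.319, 2.12, -0.0]
wrist_force: [0.7, 0.3, -0.4]
width: 0.549
```

Emit:
move_arm([
  {"grip": 0.1,"tx": 0.14,"ty": -0.12,"tz": 0.03,"rx": 0,"ry": 0,"rz": 0.003},
  {"grip": 0.1,"tx": 0.28,"ty": -0.24,"tz": 0.06,"rx": 0,"ry": 0,"rz": 0.003},
  {"grip": 0.1,"tx": 0.48,"ty": -0.4,"tz": 0.1,"rx": 0,"ry": 0,"rz": 0.003},
  {"grip": 0.1,"tx": 0.62,"ty": -0.51,"tz": 0.13,"rx": 0,"ry": 0,"rz": 0.003},
  {"grip": 0.1,"tx": 0.7,"ty": -0.578,"tz": 0.15,"rx": 0,"ry": 0,"rz": 0.003},
  {"grip": 0.1,"tx": 0.7,"ty": -0.578,"tz": 0.15,"rx": 0,"ry": 0,"rz": 0.003},
  {"grip": 0.1,"tx": 0.7,"ty": -0.578,"tz": 0.15,"rx": 0,"ry": 0,"rz": 0.003},
  {"grip": 0.1,"tx": 0.7,"ty": -0.578,"tz": 0.15,"rx": 0,"ry": 0,"rz": 0.003},
])

```text
time: 16.5
tool_pos: [0.4991, 0.3388, 0.1526]
tcp_rot: [2.338, 2.098, 0.001]
wrist_force: [0.4, 0.5, 0.5]
width: 0.548
```

```bash
python3 - <<'E'
from plan import *
from lamps import lamps
c=cam('wrist');save(c,'w6.png');lamps(c)
plan([(497,339.5,4,84)])
E
```

```text
lamp px [311. 182.] 5032 ctr [496.6 340.5] LxS 118 32 axis yaw 84.1 z95 36.2 z50 33.4
lamp px [216. 179.] 4423 ctr [420.6 345.1] LxS 114 32 axis yaw 97.7 z95 36.0 z50 32.9
t 16.55 pos [499.  338.8 152.6] yaw 83.8 w 0.55 F [ 0.2 -0.3 -0.2] q6 0.66
(497, 339.5, 4, 84) t [0.0021, -0.0108, 0.7429] r [0.0001, -0.0, -0.0006] dist 149 deg 0
```

View pics/w6.png

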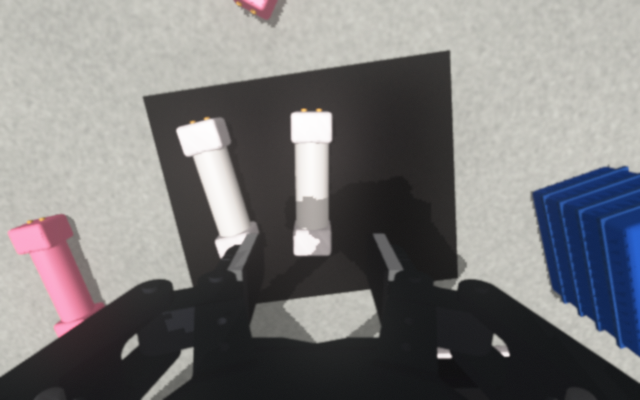

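The jaws straddle the middle lamp at (311,182). The third lamp at (216,179) and the pink decoy at (45,265) are clear.

Emit:
move_arm([
  {"grip": 0.1,"tx": 0.005,"ty": -0.01,"tz": 0.15,"rx": 0,"ry": 0,"rz": 0},
  {"grip": 0.1,"tx": 0.005,"ty": -0.01,"tz": 0.3,"rx": 0,"ry": 0,"rz": 0},
  {"grip": 0.1,"tx": 0.005,"ty": -0.01,"tz": 0.45,"rx": 0,"ry": 0,"rz": 0},
  {"grip": 0.1,"tx": 0.005,"ty": -0.01,"tz": 0.58,"rx": 0,"ry": 0,"rz": 0},
  {"grip": 0.1,"tx": 0.005,"ty": -0.01,"tz": 0.68,"rx": 0,"ry": 0,"rz": 0},
  {"grip": 0.1,"tx": 0.005,"ty": -0.01,"tz": 0.735,"rx": 0,"ry": 0,"rz": 0},
  {"grip": 0.1,"tx": 0.005,"ty": -0.01,"tz": 0.74,"rx": 0,"ry": 0,"rz": 0},
  {"grip": 0.1,"tx": 0.005,"ty": -0.01,"tz": 0.74,"rx": 0,"ry": 0,"rz": 0},
])

```text
time: 17.55
tool_pos: [0.497, 0.3413, 0.0051]
tcp_rot: [2.337, 2.1, 0.002]
wrist_force: [0.3, 0.7, 0.1]
width: 0.547
```

Emit:
move_arm([
  {"grip": -1,"tx": 0,"ty": 0,"tz": 0,"rx": 0,"ry": 0,"rz": 0},
  {"grip": -1,"tx": 0,"ty": 0,"tz": 0,"rx": 0,"ry": 0,"rz": 0},
  {"grip": -1,"tx": 0,"ty": 0,"tz": 0,"rx": 0,"ry": 0,"rz": 0},
  {"grip": -1,"tx": 0,"ty": 0,"tz": 0,"rx": 0,"ry": 0,"rz": 0},
  {"grip": -1,"tx": 0,"ty": 0,"tz": 0,"rx": 0,"ry": 0,"rz": 0},
  {"grip": -1,"tx": 0,"ty": 0,"tz": 0,"rx": 0,"ry": 0,"rz": 0},
  {"grip": -1,"tx": 0,"ty": 0,"tz": 0,"rx": 0,"ry": 0,"rz": 0},
  {"grip": -1,"tx": 0,"ty": 0,"tz": 0,"rx": 0,"ry": 0,"rz": 0},
])

```text
time: 18.55
tool_pos: [0.4972, 0.3416, 0.0057]
tcp_rot: [2.336, 2.1, 0.004]
wrist_force: [-0.0, -0.5, 5.7]
width: 0.306
```

Emit:
move_arm([
  {"grip": -1,"tx": 0,"ty": 0,"tz": -0.1,"rx": 0,"ry": 0,"rz": 0},
  {"grip": -1,"tx": 0,"ty": 0,"tz": -0.25,"rx": 0,"ry": 0,"rz": 0},
  {"grip": -1,"tx": 0,"ty": 0,"tz": -0.4,"rx": 0,"ry": 0,"rz": 0},
  {"grip": -1,"tx": 0,"ty": 0,"tz": -0.55,"rx": 0,"ry": 0,"rz": 0},
  {"grip": -1,"tx": 0,"ty": 0,"tz": -0.7,"rx": 0,"ry": 0,"rz": 0},
  {"grip": -1,"tx": 0,"ty": 0,"tz": -0.775,"rx": 0,"ry": 0,"rz": 0},
  {"grip": -1,"tx": 0,"ty": 0,"tz": -0.775,"rx": 0,"ry": 0,"rz": 0},
  {"grip": -1,"tx": 0,"ty": 0,"tz": -0.775,"rx": 0,"ry": 0,"rz": 0},
])

```text
time: 19.55
tool_pos: [0.4953, 0.3403, 0.1579]
tcp_rot: [-2.337, -2.099, 0.004]
wrist_force: [0.5, -0.0, -2.1]
width: 0.305
```

```bash
python3 - <<'E'
from plan import *
plan([(550,190,160,84.5),(609.3,52,160,85),(609.3,52,16,85)])
E
```

```text
t 19.55 pos [495.3 340.3 157.9] yaw 83.9 w 0.305 F [ 0.5 -0.  -2.1] q6 0.67
(550, 190, 160, 84.5) t [-0.7181, 0.3521, -0.0102] r [-0.0003, 0.0002, -0.0017] dist 160 deg 1
(609.3, 52, 160, 85) t [-0.6584, 0.3613, 0.0] r [0.0, 0.0, -0.0014] dist 150 deg 1
(609.3, 52, 16, 85) t [0.0, 0.0, 0.72] r [0.0, 0.0, 0.0] dist 144 deg 0
```

Emit:
move_arm([
  {"grip": -1,"tx": -0.12,"ty": 0.06,"tz": -0.01,"rx": 0,"ry": 0,"rz": -0.002},
  {"grip": -1,"tx": -0.26,"ty": 0.125,"tz": -0.01,"rx": 0,"ry": 0,"rz": -0.002},
  {"grip": -1,"tx": -0.4,"ty": 0.195,"tz": -0.01,"rx": 0,"ry": 0,"rz": -0.002},
  {"grip": -1,"tx": -0.54,"ty": 0.265,"tz": -0.01,"rx": 0,"ry": 0,"rz": -0.002},
  {"grip": -1,"tx": -0.66,"ty": 0.325,"tz": -0.01,"rx": 0,"ry": 0,"rz": -0.002},
  {"grip": -1,"tx": -0.718,"ty": 0.352,"tz": -0.01,"rx": 0,"ry": 0,"rz": -0.002},
  {"grip": -1,"tx": -0.718,"ty": 0.352,"tz": -0.01,"rx": 0,"ry": 0,"rz": -0.002},
  {"grip": -1,"tx": -0.718,"ty": 0.352,"tz": -0.01,"rx": 0,"ry": 0,"rz": -0.002},
])

```text
time: 20.55
tool_pos: [0.5504, 0.1913, 0.1608]
tcp_rot: [-2.323, -2.114, 0.001]
wrist_force: [0.3, 0.5, -1.8]
width: 0.307
```

Emit:
move_arm([
  {"grip": -1,"tx": -0.1,"ty": 0.055,"tz": 0,"rx": 0,"ry": 0,"rz": -0.001},
  {"grip": -1,"tx": -0.23,"ty": 0.126,"tz": 0,"rx": 0,"ry": 0,"rz": -0.001},
  {"grip": -1,"tx": -0.36,"ty": 0.198,"tz": 0,"rx": 0,"ry": 0,"rz": -0.001},
  {"grip": -1,"tx": -0.5,"ty": 0.274,"tz": 0,"rx": 0,"ry": 0,"rz": -0.001},
  {"grip": -1,"tx": -0.6,"ty": 0.33,"tz": 0,"rx": 0,"ry": 0,"rz": -0.001},
  {"grip": -1,"tx": -0.658,"ty": 0.361,"tz": 0,"rx": 0,"ry": 0,"rz": -0.001},
  {"grip": -1,"tx": -0.658,"ty": 0.361,"tz": 0,"rx": 0,"ry": 0,"rz": -0.001},
  {"grip": -1,"tx": -0.658,"ty": 0.361,"tz": 0,"rx": 0,"ry": 0,"rz": -0.001},
])

```text
time: 21.55
tool_pos: [0.61, 0.0536, 0.1612]
tcp_rot: [-2.316, -2.122, 0.0]
wrist_force: [0.4, 0.3, -0.4]
width: 0.307
```

```bash
python3 - <<'E'
from plan import *
c=cam('wrist');save(c,'w7.png')
plan([(609.3,51,16,85)])
E
```

```text
t 21.6 pos [610.   53.6 161.2] yaw 85.0 w 0.305 F [-0.   0.2 -1. ] q6 0.13
(609.3, 51, 16, 85) t [-0.0138, -0.002, 0.7259] r [-0.0001, -0.0001, -0.0] dist 145 deg 0
```

View pics/w7.png

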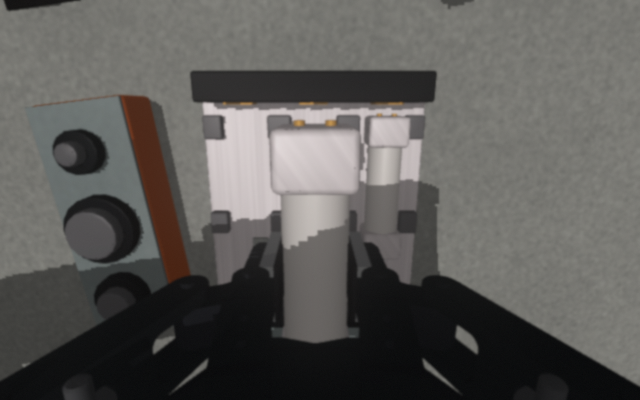

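The lamp hangs over the middle groove, between the ribs at (280,122) and (348,122). The first lamp lies still at (385,185).

Emit:
move_arm([
  {"grip": -1,"tx": -0.013,"ty": -0.005,"tz": 0.1,"rx": 0,"ry": 0,"rz": 0},
  {"grip": -1,"tx": -0.013,"ty": -0.005,"tz": 0.25,"rx": 0,"ry": 0,"rz": 0},
  {"grip": -1,"tx": -0.013,"ty": -0.005,"tz": 0.4,"rx": 0,"ry": 0,"rz": 0},
  {"grip": -1,"tx": -0.013,"ty": -0.005,"tz": 0.55,"rx": 0,"ry": 0,"rz": 0},
  {"grip": -1,"tx": -0.013,"ty": -0.005,"tz": 0.64,"rx": 0,"ry": 0,"rz": 0},
  {"grip": -1,"tx": -0.013,"ty": -0.005,"tz": 0.69,"rx": 0,"ry": 0,"rz": 0},
  {"grip": -1,"tx": -0.013,"ty": -0.005,"tz": 0.725,"rx": 0,"ry": 0,"rz": 0},
  {"grip": -1,"tx": -0.013,"ty": -0.005,"tz": 0.725,"rx": 0,"ry": 0,"rz": 0},
])

```text
time: 22.6
tool_pos: [0.6094, 0.0503, 0.0165]
tcp_rot: [2.317, 2.122, 0.0]
wrist_force: [0.0, -0.3, -1.8]
width: 0.307
```

```bash
python3 - <<'E'
from plan import *
c=cam('wrist');save(c,'w8.png')
plan([(609.3,51,15,85)])
E
```

```text
t 22.65 pos [609.8  50.3  16.9] yaw 85.0 w 0.306 F [-0.1  0.3 -1.8] q6 0.13
(609.3, 51, 15, 85) t [0.0031, -0.0028, 0.0096] r [0.0002, -0.0, -0.0001] dist 2 deg 0
```

View pics/w8.png

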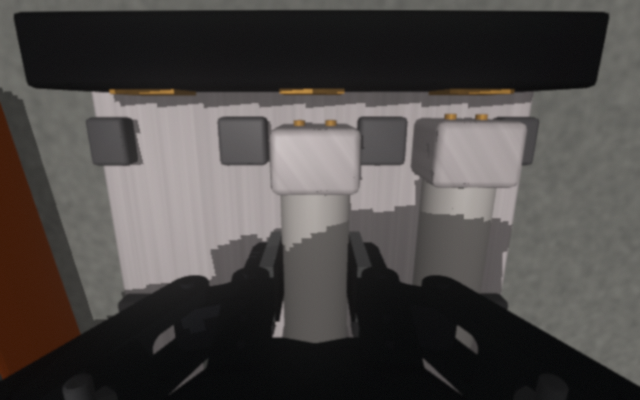

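The cap sits between its ribs at (243,140) and (382,140). Release, rise, and go to the third lamp.

Emit:
move_arm([
  {"grip": -1,"tx": 0,"ty": -0.002,"tz": 0.004,"rx": 0,"ry": 0,"rz": 0},
  {"grip": -1,"tx": 0,"ty": -0.002,"tz": 0.009,"rx": 0,"ry": 0,"rz": 0},
  {"grip": -0.2,"tx": 0,"ty": -0.002,"tz": 0.009,"rx": 0,"ry": 0,"rz": 0},
  {"grip": 0,"tx": 0,"ty": -0.002,"tz": 0.009,"rx": 0,"ry": 0,"rz": 0},
  {"grip": 0,"tx": 0,"ty": -0.002,"tz": 0.009,"rx": 0,"ry": 0,"rz": 0},
  {"grip": 0,"tx": 0,"ty": -0.002,"tz": 0.009,"rx": 0,"ry": 0,"rz": 0},
  {"grip": 0,"tx": 0,"ty": -0.002,"tz": 0.009,"rx": 0,"ry": 0,"rz": 0},
  {"grip": 0,"tx": 0,"ty": -0.002,"tz": 0.009,"rx": 0,"ry": 0,"rz": 0},
])

```text
time: 23.65
tool_pos: [0.6088, 0.0503, 0.0145]
tcp_rot: [-2.317, -2.122, 0.0]
wrist_force: [-1.4, 0.0, -0.8]
width: 0.501
```

Emit:
move_arm([
  {"grip": 0,"tx": 0,"ty": 0,"tz": -0.1,"rx": 0,"ry": 0,"rz": 0},
  {"grip": 0,"tx": 0,"ty": 0,"tz": -0.3,"rx": 0,"ry": 0,"rz": 0},
  {"grip": 0,"tx": 0,"ty": 0,"tz": -0.5,"rx": 0,"ry": 0,"rz": 0},
  {"grip": 0,"tx": 0,"ty": 0,"tz": -0.7,"rx": 0,"ry": 0,"rz": 0},
  {"grip": 0,"tx": 0,"ty": 0,"tz": -0.8,"rx": 0,"ry": 0,"rz": 0},
  {"grip": 0,"tx": 0,"ty": 0,"tz": -0.8,"rx": 0,"ry": 0,"rz": 0},
  {"grip": 0,"tx": 0,"ty": 0,"tz": -0.8,"rx": 0,"ry": 0,"rz": 0},
  {"grip": 0,"tx": 0,"ty": 0,"tz": -0.8,"rx": 0,"ry": 0,"rz": 0},
])

```text
time: 24.65
tool_pos: [0.6073, 0.0503, 0.1721]
tcp_rot: [-2.315, -2.12, 0.005]
wrist_force: [-0.6, -0.7, -0.3]
width: 0.502
```

```bash
python3 - <<'E'
from plan import *
from lamps import lamps
c=cam('wrist');save(c,'w9.png');lamps(c)
c=cam('top');save(c,'t9.png');print('top');lamps(c)
plan([(520,190,170,91),(420.5,341,150,97.7),(420.5,341,4,97.7)])
E
```

```text
lamp px [317. 181.] 4694 ctr [609.4  50.6] LxS 120 32 axis yaw 84.9 z95 45.2 z50 42.4
top
lamp px [375. 144.] 156 ctr [626.8 -84.6] LxS 94 24 axis yaw 174.4 z95 54.0 z50 51.3
lamp px [213. 227.] 530 ctr [419.2 340.1] LxS 119 32 axis yaw 98.0 z95 36.9 z50 32.7
t 24.75 pos [607.8  50.3 172.6] yaw 85.0 w 0.5 F [-0.5  0.2 -0. ] q6 0.13
(520, 190, 170, 91) t [0.6574, -0.4984, 0.0143] r [-0.0005, 0.0, -0.0168] dist 165 deg 6
(420.5, 341, 150, 97.7) t [0.7636, -0.4842, 0.1] r [0.0, 0.0, -0.0186] dist 182 deg 7
(420.5, 341, 4, 97.7) t [0.0, 0.0, 0.73] r [0.0, 0.0, 0.0] dist 146 deg 0
```

View pics/w9.png

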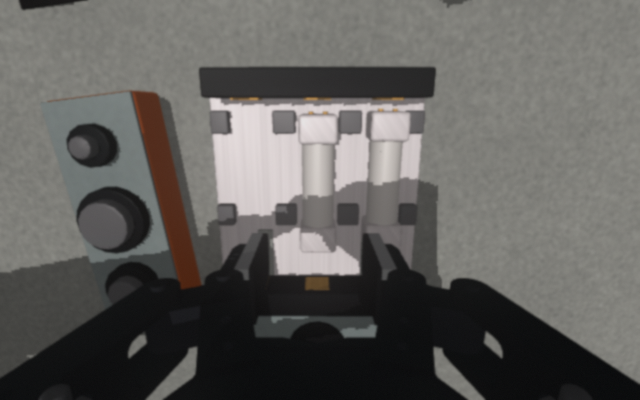

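Two lamps lie in the middle and right grooves, at (317,181) and (386,180). The third lamp hasn't moved on the mat.

Emit:
move_arm([
  {"grip": 0.1,"tx": 0.12,"ty": -0.09,"tz": 0,"rx": 0,"ry": 0,"rz": -0.004},
  {"grip": 0.1,"tx": 0.3,"ty": -0.227,"tz": 0.01,"rx": 0,"ry": 0,"rz": -0.01},
  {"grip": 0.1,"tx": 0.48,"ty": -0.364,"tz": 0.014,"rx": 0,"ry": 0,"rz": -0.017},
  {"grip": 0.1,"tx": 0.657,"ty": -0.498,"tz": 0.014,"rx": 0,"ry": 0,"rz": -0.017},
  {"grip": 0.1,"tx": 0.657,"ty": -0.498,"tz": 0.014,"rx": 0,"ry": 0,"rz": -0.017},
  {"grip": 0.1,"tx": 0.657,"ty": -0.498,"tz": 0.014,"rx": 0,"ry": 0,"rz": -0.017},
  {"grip": 0.1,"tx": 0.657,"ty": -0.498,"tz": 0.014,"rx": 0,"ry": 0,"rz": -0.017},
  {"grip": 0.1,"tx": 0.657,"ty": -0.498,"tz": 0.014,"rx": 0,"ry": 0,"rz": -0.017},
])

```text
time: 25.75
tool_pos: [0.5216, 0.1891, 0.1716]
tcp_rot: [2.202, 2.241, -0.0]
wrist_force: [-0.2, -0.4, 0.4]
width: 0.549
```

Emit:
move_arm([
  {"grip": 0.1,"tx": 0.15,"ty": -0.1,"tz": 0.02,"rx": 0,"ry": 0,"rz": -0.005},
  {"grip": 0.1,"tx": 0.33,"ty": -0.21,"tz": 0.04,"rx": 0,"ry": 0,"rz": -0.01},
  {"grip": 0.1,"tx": 0.5,"ty": -0.32,"tz": 0.07,"rx": 0,"ry": 0,"rz": -0.015},
  {"grip": 0.1,"tx": 0.67,"ty": -0.43,"tz": 0.09,"rx": 0,"ry": 0,"rz": -0.019},
  {"grip": 0.1,"tx": 0.764,"ty": -0.484,"tz": 0.1,"rx": 0,"ry": 0,"rz": -0.019},
  {"grip": 0.1,"tx": 0.764,"ty": -0.484,"tz": 0.1,"rx": 0,"ry": 0,"rz": -0.019},
  {"grip": 0.1,"tx": 0.764,"ty": -0.484,"tz": 0.1,"rx": 0,"ry": 0,"rz": -0.019},
  {"grip": 0.1,"tx": 0.764,"ty": -0.484,"tz": 0.1,"rx": 0,"ry": 0,"rz": -0.019},
])

```text
time: 26.75
tool_pos: [0.4222, 0.3401, 0.1518]
tcp_rot: [2.064, 2.368, 0.0]
wrist_force: [-0.5, 0.7, -0.3]
width: 0.55
```

```bash
python3 - <<'E'
from plan import *
from lamps import lamps
c=cam('wrist');save(c,'w10.png');lamps(c)
plan([(420.5,341,4,97.7)])
E
```

```text
lamp px [312. 181.] 5074 ctr [419.9 342.2] LxS 119 32 axis yaw 97.6 z95 36.2 z50 33.4
t 26.8 pos [422.1 340.2 151.8] yaw 97.8 w 0.546 F [-0.4  0.1 -0.2] q6 0.5
(420.5, 341, 4, 97.7) t [0.0053, -0.0078, 0.7391] r [0.0, 0.0, 0.0004] dist 148 deg 0
```

View pics/w10.png

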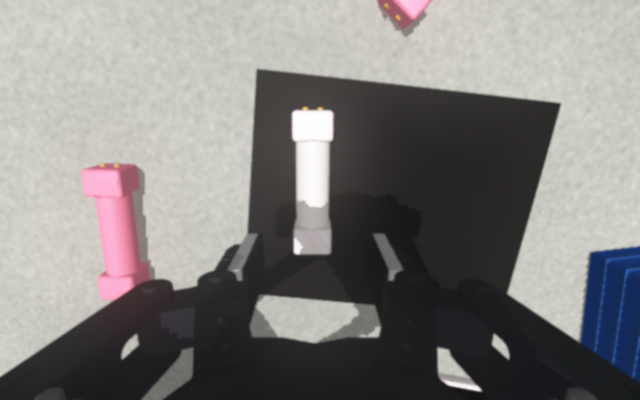

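The last white lamp is at (312,181) between the jaws. The pink decoys at (115,230) and (405,10) are well clear.

Emit:
move_arm([
  {"grip": 0.1,"tx": 0.005,"ty": -0.01,"tz": 0.15,"rx": 0,"ry": 0,"rz": 0},
  {"grip": 0.1,"tx": 0.005,"ty": -0.01,"tz": 0.3,"rx": 0,"ry": 0,"rz": 0},
  {"grip": 0.1,"tx": 0.005,"ty": -0.01,"tz": 0.45,"rx": 0,"ry": 0,"rz": 0},
  {"grip": 0.1,"tx": 0.005,"ty": -0.01,"tz": 0.58,"rx": 0,"ry": 0,"rz": 0},
  {"grip": 0.1,"tx": 0.005,"ty": -0.01,"tz": 0.68,"rx": 0,"ry": 0,"rz": 0},
  {"grip": 0.1,"tx": 0.005,"ty": -0.01,"tz": 0.73,"rx": 0,"ry": 0,"rz": 0},
  {"grip": 0.1,"tx": 0.005,"ty": -0.01,"tz": 0.738,"rx": 0,"ry": 0,"rz": 0},
  {"grip": 0.1,"tx": 0.005,"ty": -0.01,"tz": 0.738,"rx": 0,"ry": 0,"rz": 0},
])

```text
time: 27.8
tool_pos: [0.42, 0.3419, 0.0048]
tcp_rot: [2.063, 2.369, 0.002]
wrist_force: [-0.3, -0.9, -0.3]
width: 0.551
```

Emit:
move_arm([
  {"grip": -1,"tx": 0,"ty": 0,"tz": 0,"rx": 0,"ry": 0,"rz": 0},
  {"grip": -1,"tx": 0,"ty": 0,"tz": 0,"rx": 0,"ry": 0,"rz": 0},
  {"grip": -1,"tx": 0,"ty": 0,"tz": 0,"rx": 0,"ry": 0,"rz": 0},
  {"grip": -1,"tx": 0,"ty": 0,"tz": 0,"rx": 0,"ry": 0,"rz": 0},
  {"grip": -1,"tx": 0,"ty": 0,"tz": 0,"rx": 0,"ry": 0,"rz": 0},
  {"grip": -1,"tx": 0,"ty": 0,"tz": 0,"rx": 0,"ry": 0,"rz": 0},
  {"grip": -1,"tx": 0,"ty": 0,"tz": 0,"rx": 0,"ry": 0,"rz": 0},
  {"grip": -1,"tx": 0,"ty": 0,"tz": 0,"rx": 0,"ry": 0,"rz": 0},
])

```text
time: 28.8
tool_pos: [0.4202, 0.3423, 0.0054]
tcp_rot: [2.062, 2.369, 0.003]
wrist_force: [-0.4, -0.4, 6.7]
width: 0.305
```

Emit:
move_arm([
  {"grip": -1,"tx": 0,"ty": 0,"tz": -0.1,"rx": 0,"ry": 0,"rz": 0},
  {"grip": -1,"tx": 0,"ty": 0,"tz": -0.25,"rx": 0,"ry": 0,"rz": 0},
  {"grip": -1,"tx": 0,"ty": 0,"tz": -0.4,"rx": 0,"ry": 0,"rz": 0},
  {"grip": -1,"tx": 0,"ty": 0,"tz": -0.55,"rx": 0,"ry": 0,"rz": 0},
  {"grip": -1,"tx": 0,"ty": 0,"tz": -0.7,"rx": 0,"ry": 0,"rz": 0},
  {"grip": -1,"tx": 0,"ty": 0,"tz": -0.775,"rx": 0,"ry": 0,"rz": 0},
  {"grip": -1,"tx": 0,"ty": 0,"tz": -0.775,"rx": 0,"ry": 0,"rz": 0},
  {"grip": -1,"tx": 0,"ty": 0,"tz": -0.775,"rx": 0,"ry": 0,"rz": 0},
])

```text
time: 29.8
tool_pos: [0.4184, 0.341, 0.1575]
tcp_rot: [-2.062, -2.369, 0.004]
wrist_force: [-0.2, 0.1, -1.1]
width: 0.305
```

```bash
python3 - <<'E'
from plan import *
plan([(485,200,160,91),(551.3,57,160,85),(551.3,57,16,85)])
E
```

```text
t 29.8 pos [418.4 341.  157.5] yaw 97.9 w 0.305 F [-0.2  0.1 -1.1] q6 0.5
(485, 200, 160, 91) t [-0.744, 0.2325, -0.012] r [-0.0003, 0.0002, 0.0192] dist 156 deg 7
(551.3, 57, 160, 85) t [-0.7207, 0.319, 0.0] r [0.0, 0.0, 0.0167] dist 158 deg 6
(551.3, 57, 16, 85) t [0.0, 0.0, 0.72] r [0.0, 0.0, 0.0] dist 144 deg 0
```

Emit:
move_arm([
  {"grip": -1,"tx": -0.12,"ty": 0.038,"tz": 0,"rx": 0,"ry": 0,"rz": 0.003},
  {"grip": -1,"tx": -0.27,"ty": 0.085,"tz": -0.01,"rx": 0,"ry": 0,"rz": 0.007},
  {"grip": -1,"tx": -0.42,"ty": 0.132,"tz": -0.01,"rx": 0,"ry": 0,"rz": 0.011},
  {"grip": -1,"tx": -0.57,"ty": 0.178,"tz": -0.01,"rx": 0,"ry": 0,"rz": 0.015},
  {"grip": -1,"tx": -0.69,"ty": 0.215,"tz": -0.01,"rx": 0,"ry": 0,"rz": 0.019},
  {"grip": -1,"tx": -0.744,"ty": 0.232,"tz": -0.01,"rx": 0,"ry": 0,"rz": 0.019},
  {"grip": -1,"tx": -0.744,"ty": 0.232,"tz": -0.01,"rx": 0,"ry": 0,"rz": 0.019},
  {"grip": -1,"tx": -0.744,"ty": 0.232,"tz": -0.01,"rx": 0,"ry": 0,"rz": 0.019},
])

```text
time: 30.8
tool_pos: [0.4853, 0.2012, 0.1606]
tcp_rot: [-2.199, -2.242, 0.001]
wrist_force: [0.3, 0.1, -1.1]
width: 0.303
```

Emit:
move_arm([
  {"grip": -1,"tx": -0.12,"ty": 0.053,"tz": 0,"rx": 0,"ry": 0,"rz": 0.003},
  {"grip": -1,"tx": -0.26,"ty": 0.115,"tz": 0,"rx": 0,"ry": 0,"rz": 0.006},
  {"grip": -1,"tx": -0.4,"ty": 0.177,"tz": 0,"rx": 0,"ry": 0,"rz": 0.01},
  {"grip": -1,"tx": -0.54,"ty": 0.239,"tz": 0,"rx": 0,"ry": 0,"rz": 0.014},
  {"grip": -1,"tx": -0.67,"ty": 0.297,"tz": 0,"rx": 0,"ry": 0,"rz": 0.017},
  {"grip": -1,"tx": -0.72,"ty": 0.319,"tz": 0,"rx": 0,"ry": 0,"rz": 0.017},
  {"grip": -1,"tx": -0.72,"ty": 0.319,"tz": 0,"rx": 0,"ry": 0,"rz": 0.017},
  {"grip": -1,"tx": -0.72,"ty": 0.319,"tz": 0,"rx": 0,"ry": 0,"rz": 0.017},
])

```text
time: 31.8
tool_pos: [0.5518, 0.0589, 0.161]
tcp_rot: [-2.315, -2.122, 0.0]
wrist_force: [-0.7, 0.1, -1.2]
width: 0.311
```

```bash
python3 - <<'E'
from plan import *
c=cam('wrist');save(c,'w11.png')
plan([(551.4,56,16,85)])
E
```

```text
t 31.85 pos [551.8  58.9 161. ] yaw 85.0 w 0.308 F [ 0.1 -0.4 -1.5] q6 0.15
(551.4, 56, 16, 85) t [-0.0151, -0.0003, 0.7249] r [-0.0001, -0.0001, 0.0001] dist 145 deg 0
```

View pics/w11.png

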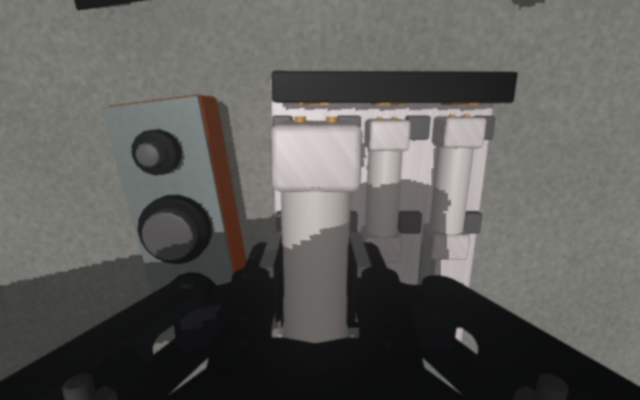

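The third lamp hangs over the left groove, and the two placed lamps at (385,185) and (455,185) are still in theirs. Lowering.

Emit:
move_arm([
  {"grip": -1,"tx": -0.014,"ty": -0.004,"tz": 0.1,"rx": 0,"ry": 0,"rz": 0},
  {"grip": -1,"tx": -0.014,"ty": -0.004,"tz": 0.25,"rx": 0,"ry": 0,"rz": 0},
  {"grip": -1,"tx": -0.014,"ty": -0.004,"tz": 0.4,"rx": 0,"ry": 0,"rz": 0},
  {"grip": -1,"tx": -0.014,"ty": -0.004,"tz": 0.55,"rx": 0,"ry": 0,"rz": 0},
  {"grip": -1,"tx": -0.014,"ty": -0.004,"tz": 0.64,"rx": 0,"ry": 0,"rz": 0},
  {"grip": -1,"tx": -0.014,"ty": -0.004,"tz": 0.69,"rx": 0,"ry": 0,"rz": 0},
  {"grip": -1,"tx": -0.014,"ty": -0.004,"tz": 0.725,"rx": 0,"ry": 0,"rz": 0},
  {"grip": -1,"tx": -0.014,"ty": -0.004,"tz": 0.725,"rx": 0,"ry": 0,"rz": 0},
])

```text
time: 32.85
tool_pos: [0.5515, 0.0552, 0.0162]
tcp_rot: [2.317, 2.122, 0.0]
wrist_force: [-0.4, -0.2, -2.6]
width: 0.308
```

```bash
python3 - <<'E'
from plan import *
c=cam('wrist');save(c,'w12.png')
plan([(551.4,56,15,85)])
E
```

```text
t 32.9 pos [551.8  55.2  16.6] yaw 85.0 w 0.305 F [-1.2 -0.1 -1.2] q6 0.14
(551.4, 56, 15, 85) t [0.004, -0.0024, 0.0082] r [0.0001, -0.0, -0.0001] dist 2 deg 0
```

View pics/w12.png

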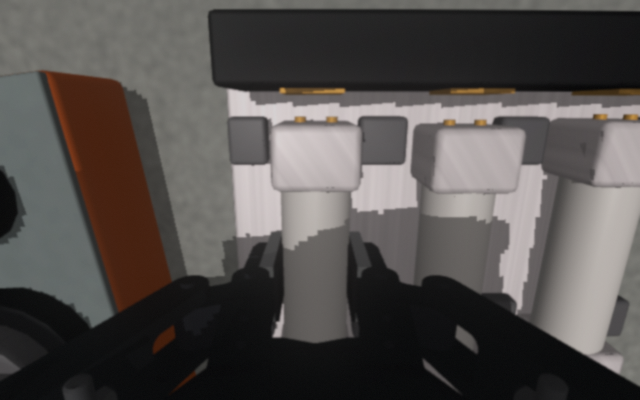

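The cap is between its ribs at (248,140) and (383,140). Release and rise.

Emit:
move_arm([
  {"grip": -1,"tx": 0,"ty": -0.002,"tz": 0.004,"rx": 0,"ry": 0,"rz": 0},
  {"grip": -1,"tx": 0,"ty": -0.002,"tz": 0.008,"rx": 0,"ry": 0,"rz": 0},
  {"grip": -0.2,"tx": 0,"ty": -0.002,"tz": 0.008,"rx": 0,"ry": 0,"rz": 0},
  {"grip": 0,"tx": 0,"ty": -0.002,"tz": 0.008,"rx": 0,"ry": 0,"rz": 0},
  {"grip": 0,"tx": 0,"ty": -0.002,"tz": 0.008,"rx": 0,"ry": 0,"rz": 0},
  {"grip": 0,"tx": 0,"ty": -0.002,"tz": 0.008,"rx": 0,"ry": 0,"rz": 0},
  {"grip": 0,"tx": 0,"ty": -0.002,"tz": 0.008,"rx": 0,"ry": 0,"rz": 0},
  {"grip": 0,"tx": 0,"ty": -0.002,"tz": 0.008,"rx": 0,"ry": 0,"rz": 0},
])

```text
time: 33.9
tool_pos: [0.5509, 0.0552, 0.0145]
tcp_rot: [-2.317, -2.122, -0.0]
wrist_force: [0.0, 0.0, 0.0]
width: 0.503
```

Emit:
move_arm([
  {"grip": 0,"tx": 0,"ty": 0,"tz": -0.1,"rx": 0,"ry": 0,"rz": 0},
  {"grip": 0,"tx": 0,"ty": 0,"tz": -0.3,"rx": 0,"ry": 0,"rz": 0},
  {"grip": 0,"tx": 0,"ty": 0,"tz": -0.5,"rx": 0,"ry": 0,"rz": 0},
  {"grip": 0,"tx": 0,"ty": 0,"tz": -0.7,"rx": 0,"ry": 0,"rz": 0},
  {"grip": 0,"tx": 0,"ty": 0,"tz": -0.9,"rx": 0,"ry": 0,"rz": 0},
  {"grip": 0,"tx": 0,"ty": 0,"tz": -0.95,"rx": 0,"ry": 0,"rz": 0},
  {"grip": 0,"tx": 0,"ty": 0,"tz": -0.95,"rx": 0,"ry": 0,"rz": 0},
  {"grip": 0,"tx": 0,"ty": 0,"tz": -0.95,"rx": 0,"ry": 0,"rz": 0},
])

```text
time: 34.9
tool_pos: [0.5495, 0.0551, 0.2024]
tcp_rot: [-2.315, -2.12, 0.004]
wrist_force: [-0.1, 0.1, -1.3]
width: 0.505
```

```bash
python3 - <<'E'
from plan import *
from lamps import lamps
c=cam('wrist');save(c,'w13.png');lamps(c)
plan([(580,-20,210,122),(594.3,-100.5,190,160),(594.3,-100.5,62,160)])
E
```

```text
lamp px [332.  74.] 200 ctr [587.2 135.4] LxS 121 22 axis yaw 175.2 z95 52.9 z50 51.3
lamp px [317. 173.] 3900 ctr [551.5  55.6] LxS 119 32 axis yaw 84.3 z95 45.2 z50 42.4
t 34.95 pos [549.4  55.1 202.2] yaw 85.0 w 0.501 F [-0.6 -0.8 -1.3] q6 0.14
(580, -20, 210, 122) t [-0.3607, 0.185, -0.0398] r [-0.0006, -0.0001, -0.1029] dist 81 deg 37
(594.3, -100.5, 190, 160) t [-0.3792, -0.1527, 0.1] r [0.0, 0.0, -0.1056] dist 84 deg 38
(594.3, -100.5, 62, 160) t [0.0, 0.0, 0.64] r [0.0, 0.0, 0.0] dist 128 deg 0
```

View pics/w13.png

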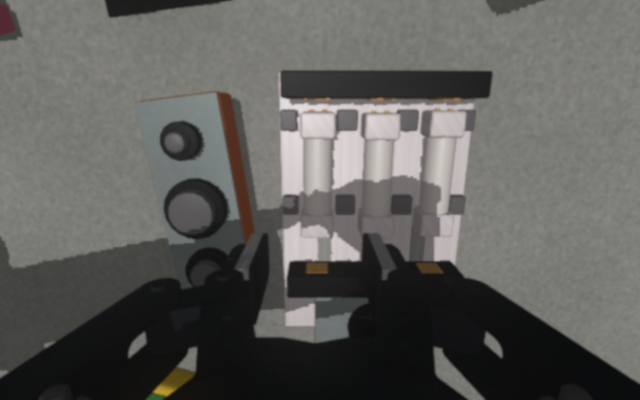

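All three lamps lie in their grooves, at (318,170), (381,170) and (440,170). On to the knob.

Emit:
move_arm([
  {"grip": 0,"tx": -0.06,"ty": 0.03,"tz": -0.01,"rx": 0,"ry": 0,"rz": -0.017},
  {"grip": 0,"tx": -0.12,"ty": 0.06,"tz": -0.02,"rx": 0,"ry": 0,"rz": -0.034},
  {"grip": 0,"tx": -0.18,"ty": 0.09,"tz": -0.03,"rx": 0,"ry": 0,"rz": -0.051},
  {"grip": 0,"tx": -0.24,"ty": 0.12,"tz": -0.04,"rx": 0,"ry": 0,"rz": -0.068},
  {"grip": 0,"tx": -0.3,"ty": 0.15,"tz": -0.04,"rx": 0,"ry": 0,"rz": -0.085},
  {"grip": 0,"tx": -0.361,"ty": 0.185,"tz": -0.04,"rx": 0,"ry": 0,"rz": -0.103},
  {"grip": 0,"tx": -0.361,"ty": 0.185,"tz": -0.04,"rx": 0,"ry": 0,"rz": -0.103},
  {"grip": 0,"tx": -0.361,"ty": 0.185,"tz": -0.04,"rx": 0,"ry": 0,"rz": -0.103},
])

```text
time: 35.95
tool_pos: [0.5806, -0.0196, 0.2113]
tcp_rot: [-1.524, -2.745, 0.001]
wrist_force: [-0.3, -0.5, 0.3]
width: 0.5
```

Emit:
move_arm([
  {"grip": 0,"tx": -0.06,"ty": -0.03,"tz": 0.02,"rx": 0,"ry": 0,"rz": -0.017},
  {"grip": 0,"tx": -0.12,"ty": -0.05,"tz": 0.04,"rx": 0,"ry": 0,"rz": -0.034},
  {"grip": 0,"tx": -0.18,"ty": -0.08,"tz": 0.06,"rx": 0,"ry": 0,"rz": -0.051},
  {"grip": 0,"tx": -0.25,"ty": -0.1,"tz": 0.07,"rx": 0,"ry": 0,"rz": -0.068},
  {"grip": 0,"tx": -0.32,"ty": -0.13,"tz": 0.09,"rx": 0,"ry": 0,"rz": -0.086},
  {"grip": 0,"tx": -0.379,"ty": -0.153,"tz": 0.1,"rx": 0,"ry": 0,"rz": -0.106},
  {"grip": 0,"tx": -0.379,"ty": -0.153,"tz": 0.1,"rx": 0,"ry": 0,"rz": -0.106},
  {"grip": 0,"tx": -0.379,"ty": -0.153,"tz": 0.1,"rx": 0,"ry": 0,"rz": -0.106},
])

```text
time: 36.95
tool_pos: [0.5954, -0.0997, 0.1924]
tcp_rot: [-0.544, -3.094, -0.001]
wrist_force: [0.3, -0.2, 0.7]
width: 0.5
```

```bash
cat > knob.py <<'E'
from h import *
def knob(c,box=(0.50,-0.16,0.69,0.0)):
    W=cloud(c);Z=W[...,2]
    with np.errstate(invalid='ignore'):
        m=((Z>0.088)&(Z<0.102)&(W[...,0]>box[0])&(W[...,0]<box[2])&(W[...,1]>box[1])&(W[...,1]<box[3])).astype(np.uint8)
    n,l,s,ce=cv2.connectedComponentsWithStats(m)
    for i in range(1,n):
        if s[i,4]>30:
            r=cv2.minAreaRect((W[l==i][:,:2]*1000).astype(np.float32))
            a=r[2] if r[1][0]>r[1][1] else r[2]+90
            print('knobbar px',ce[i].round(),s[i,4],np.round(r[0],1),np.round(r[1],1),'bar yaw',round(a%180,1))
E
python3 - <<'E'
from plan import *
from knob import knob
c=cam('wrist');save(c,'w14.png');knob(c)
c=cam('top');save(c,'t14.png');print('top');knob(c)
plan([(594.3,-100.5,62,160)])
E
```

```text
knobbar px [312. 192.] 1469 [ 594.8 -100.6] [16.  53.3] bar yaw 159.6
top
knobbar px [386. 154.] 143 [ 594.7 -101.4] [15.9 54.5] bar yaw 158.9
t 37.05 pos [595.6 -99.7 192.6] yaw 160.1 w 0.503 F [0.1 0.2 0.1] q6 -1.43
(594.3, -100.5, 62, 160) t [0.0046, -0.0059, 0.6528] r [0.0, -0.0, 0.0004] dist 131 deg 0
```

View pics/w14.png

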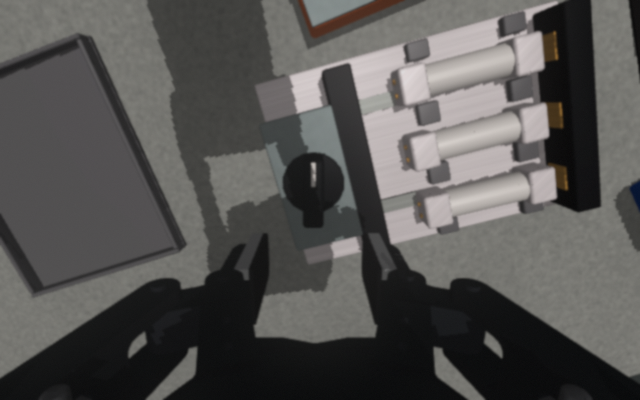

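The knob bar is at (313,195), aligned with the tool to within 1°. All lamps are in their grooves. Descend and grip the bar.

Emit:
move_arm([
  {"grip": 0,"tx": 0.003,"ty": -0.007,"tz": 0.1,"rx": 0,"ry": 0,"rz": 0.001},
  {"grip": 0,"tx": 0.003,"ty": -0.007,"tz": 0.2,"rx": 0,"ry": 0,"rz": 0.001},
  {"grip": 0,"tx": 0.003,"ty": -0.007,"tz": 0.32,"rx": 0,"ry": 0,"rz": 0.001},
  {"grip": 0,"tx": 0.003,"ty": -0.007,"tz": 0.44,"rx": 0,"ry": 0,"rz": 0.001},
  {"grip": 0,"tx": 0.003,"ty": -0.007,"tz": 0.54,"rx": 0,"ry": 0,"rz": 0.001},
  {"grip": 0,"tx": 0.003,"ty": -0.007,"tz": 0.62,"rx": 0,"ry": 0,"rz": 0.001},
  {"grip": 0,"tx": 0.003,"ty": -0.007,"tz": 0.645,"rx": 0,"ry": 0,"rz": 0.001},
  {"grip": 0,"tx": 0.003,"ty": -0.007,"tz": 0.645,"rx": 0,"ry": 0,"rz": 0.001},
])

```text
time: 38.05
tool_pos: [0.5947, -0.1016, 0.0634]
tcp_rot: [-0.55, -3.093, -0.0]
wrist_force: [-0.8, -0.2, 0.7]
width: 0.502
```

Emit:
move_arm([
  {"grip": -1,"tx": 0,"ty": 0,"tz": 0,"rx": 0,"ry": 0,"rz": 0},
  {"grip": -1,"tx": 0,"ty": 0,"tz": 0,"rx": 0,"ry": 0,"rz": 0},
  {"grip": -1,"tx": 0,"ty": 0,"tz": 0,"rx": 0,"ry": 0,"rz": 0},
  {"grip": -1,"tx": 0,"ty": 0,"tz": 0,"rx": 0,"ry": 0,"rz": 0},
  {"grip": -1,"tx": 0,"ty": 0,"tz": 0,"rx": 0,"ry": 0,"rz": 0},
  {"grip": -1,"tx": 0,"ty": 0,"tz": 0,"rx": 0,"ry": 0,"rz": 0},
  {"grip": -1,"tx": 0,"ty": 0,"tz": 0,"rx": 0,"ry": 0,"rz": 0},
  {"grip": -1,"tx": 0,"ty": 0,"tz": 0,"rx": 0,"ry": 0,"rz": 0},
], grip_force=80)

```text
time: 39.05
tool_pos: [0.5957, -0.1015, 0.0649]
tcp_rot: [0.549, 3.091, 0.0]
wrist_force: [-0.3, 2.5, 5.4]
width: 0.173
```

```bash
python3 - <<'E'
from plan import *
s=read_state();print(np.round(s['torque'],2), np.round(s['q'],2))
# centre path: jig +y = (0.087,0.996), 12mm/rad; start yaw a0 angle knob
s=read_state();M=R.from_rotvec(s['tcp_rot']).as_matrix();yaw=np.degrees(np.arctan2(M[1,0],M[0,0]))
p0=np.array(s['tool_pos'])*1000
jy=np.array([0.087,0.996,0])
th=0;
for k in range(3):
    # tool axes at begin of call
    y=np.radians(yaw-72*k); X=np.array([np.cos(y),np.sin(y),0]);Y=np.array([np.sin(y),-np.cos(y),0])
    print('call',k)
    for i in range(1,9):
        d=jy*12*np.radians(9*i)
        print(i,'tx',round(d@X/200,4),'ty',round(d@Y/200,4),'rz',round(9*i/360,4))
plan([])
E
```

```text
[0.31 0.08 0.01] [-0.21  0.28  1.91  0.    0.95 -1.43]
call 0
1 tx 0.0025 ty 0.0091 rz 0.025
2 tx 0.0049 ty 0.0182 rz 0.05
3 tx 0.0074 ty 0.0273 rz 0.075
4 tx 0.0099 ty 0.0364 rz 0.1
5 tx 0.0123 ty 0.0455 rz 0.125
6 tx 0.0148 ty 0.0546 rz 0.15
7 tx 0.0172 ty 0.0637 rz 0.175
8 tx 0.0197 ty 0.0728 rz 0.2
call 1
1 tx 0.0094 ty 0.0005 rz 0.025
2 tx 0.0188 ty 0.0009 rz 0.05
3 tx 0.0282 ty 0.0014 rz 0.075
4 tx 0.0376 ty 0.0019 rz 0.1
5 tx 0.0471 ty 0.0023 rz 0.125
6 tx 0.0565 ty 0.0028 rz 0.15
7 tx 0.0659 ty 0.0033 rz 0.175
8 tx 0.0753 ty 0.0037 rz 0.2
call 2
1 tx 0.0034 ty -0.0088 rz 0.025
2 tx 0.0067 ty -0.0176 rz 0.05
3 tx 0.0101 ty -0.0264 rz 0.075
4 tx 0.0134 ty -0.0352 rz 0.1
5 tx 0.0168 ty -0.044 rz 0.125
6 tx 0.0201 ty -0.0528 rz 0.15
7 tx 0.0235 ty -0.0616 rz 0.175
8 tx 0.0268 ty -0.0704 rz 0.2
t 39.05 pos [ 595.7 -101.5   64.9] yaw 159.9 w 0.173 F [-0.3  2.5  5.4] q6 -1.43
```

Bar gripped at 14.7 mm width. First 72° clockwise.

Emit:
move_arm([
  {"grip": -1,"tx": 0.0025,"ty": 0.009,"tz": 0,"rx": 0,"ry": 0,"rz": 0.025},
  {"grip": -1,"tx": 0.005,"ty": 0.018,"tz": 0,"rx": 0,"ry": 0,"rz": 0.05},
  {"grip": -1,"tx": 0.0075,"ty": 0.027,"tz": 0,"rx": 0,"ry": 0,"rz": 0.075},
  {"grip": -1,"tx": 0.01,"ty": 0.036,"tz": 0,"rx": 0,"ry": 0,"rz": 0.1},
  {"grip": -1,"tx": 0.012,"ty": 0.0455,"tz": 0,"rx": 0,"ry": 0,"rz": 0.125},
  {"grip": -1,"tx": 0.015,"ty": 0.0545,"tz": 0,"rx": 0,"ry": 0,"rz": 0.15},
  {"grip": -1,"tx": 0.017,"ty": 0.0635,"tz": 0,"rx": 0,"ry": 0,"rz": 0.175},
  {"grip": -1,"tx": 0.02,"ty": 0.073,"tz": 0,"rx": 0,"ry": 0,"rz": 0.2},
])

```text
time: 40.05
tool_pos: [0.5963, -0.0868, 0.0649]
tcp_rot: [2.267, 2.173, 0.0]
wrist_force: [-2.6, 0.9, 7.7]
width: 0.177
```

```bash
python3 - <<'E'
from plan import *
plan([]);s=read_state();print(np.round(s['torque'],2), np.round(s['q'],2))
c=cam('wrist');save(c,'w15.png')
E
```

```text
t 40.05 pos [596.3 -86.8  64.9] yaw 87.6 w 0.177 F [-2.6  0.9  7.7] q6 -0.14
[0.02 0.45 0.15] [-0.19  0.28  1.91 -0.    0.95 -0.14]
```

View pics/w15.png

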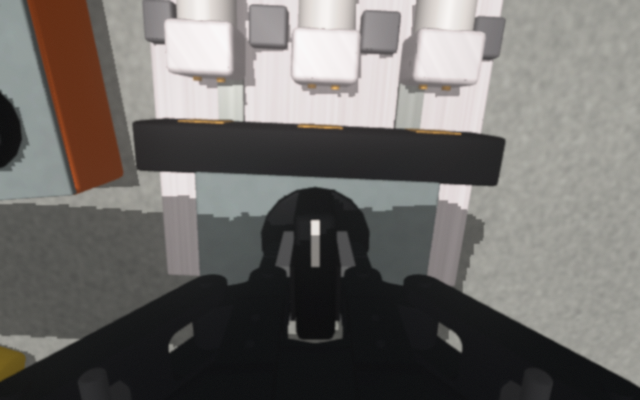

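The bar turned with the gripper without slipping, and the carriage bar at (320,155) has moved in. Two more turns.

Emit:
move_arm([
  {"grip": -1,"tx": 0.0095,"ty": 0,"tz": 0,"rx": 0,"ry": 0,"rz": 0.025},
  {"grip": -1,"tx": 0.019,"ty": 0.001,"tz": 0,"rx": 0,"ry": 0,"rz": 0.05},
  {"grip": -1,"tx": 0.028,"ty": 0.001,"tz": 0,"rx": 0,"ry": 0,"rz": 0.075},
  {"grip": -1,"tx": 0.0375,"ty": 0.002,"tz": 0,"rx": 0,"ry": 0,"rz": 0.1},
  {"grip": -1,"tx": 0.047,"ty": 0.002,"tz": 0,"rx": 0,"ry": 0,"rz": 0.125},
  {"grip": -1,"tx": 0.0565,"ty": 0.003,"tz": 0,"rx": 0,"ry": 0,"rz": 0.15},
  {"grip": -1,"tx": 0.066,"ty": 0.003,"tz": 0,"rx": 0,"ry": 0,"rz": 0.175},
  {"grip": -1,"tx": 0.075,"ty": 0.004,"tz": 0,"rx": 0,"ry": 0,"rz": 0.2},
])

```text
time: 41.1
tool_pos: [0.5971, -0.0713, 0.0648]
tcp_rot: [-3.112, -0.426, 0.001]
wrist_force: [-3.8, 2.0, 9.4]
width: 0.175
```

Emit:
move_arm([
  {"grip": -1,"tx": 0.0035,"ty": -0.009,"tz": 0,"rx": 0,"ry": 0,"rz": 0.025},
  {"grip": -1,"tx": 0.0065,"ty": -0.0175,"tz": 0,"rx": 0,"ry": 0,"rz": 0.05},
  {"grip": -1,"tx": 0.01,"ty": -0.0265,"tz": 0,"rx": 0,"ry": 0,"rz": 0.075},
  {"grip": -1,"tx": 0.0135,"ty": -0.035,"tz": 0,"rx": 0,"ry": 0,"rz": 0.1},
  {"grip": -1,"tx": 0.017,"ty": -0.044,"tz": 0,"rx": 0,"ry": 0,"rz": 0.125},
  {"grip": -1,"tx": 0.02,"ty": -0.053,"tz": 0,"rx": 0,"ry": 0,"rz": 0.15},
  {"grip": -1,"tx": 0.0235,"ty": -0.0615,"tz": 0,"rx": 0,"ry": 0,"rz": 0.175},
  {"grip": -1,"tx": 0.026,"ty": -0.068,"tz": 0,"rx": 0,"ry": 0,"rz": 0.194},
])

```text
time: 42.1
tool_pos: [0.5986, -0.0561, 0.0648]
tcp_rot: [-2.796, 1.431, 0.001]
wrist_force: [-3.2, 4.6, 7.9]
width: 0.171
```

```bash
python3 - <<'E'
from plan import *
plan([]);s=read_state();print(np.round(s['torque'],2), np.round(s['q'],2))
c=cam('top');save(c,'t16.png')
f=cv2.imread('pics/t16.png')[90:250,170:410];cv2.imwrite('pics/t16c.png',cv2.resize(f,None,fx=3.3,fy=3.3,interpolation=cv2.INTER_CUBIC))
E
```

```text
t 42.1 pos [598.6 -56.1  64.8] yaw -54.2 w 0.171 F [-3.2  4.6  7.9] q6 2.38
[0.82 0.46 0.23] [-0.14  0.28  1.91  0.    0.95  2.38]
```

View pics/t16c.png

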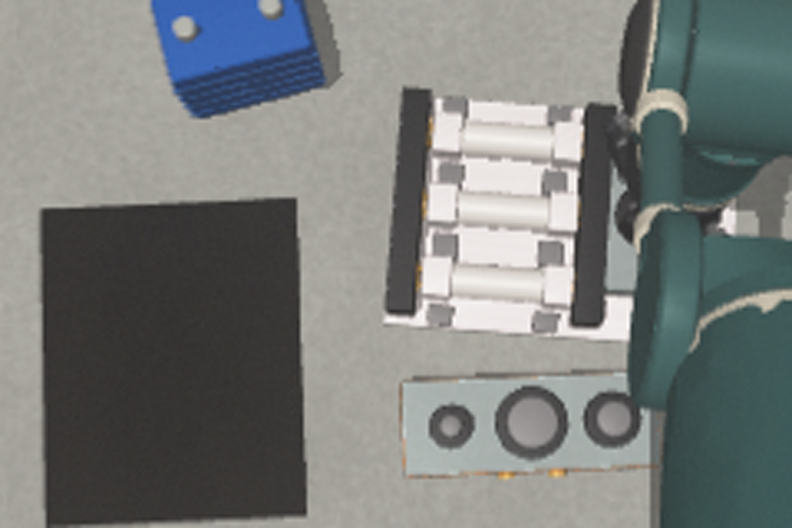

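The top view shows the carriage closed up against all three lamps, with its bar at (595,215) in the crop. The mat is empty. Release the knob, rise, and turn toward the power box.

```bash
python3 - <<'E'
from plan import *
plan([(598.6,-56.1,190,-54),(570,-40,210,6),(500,10,210,60),(439,39,170,88)])
E
```

```text
t 42.15 pos [598.7 -56.1  64.8] yaw -54.4 w 0.171 F [-2.1  4.7  8.6] q6 2.38
(598.6, -56.1, 190, -54) t [-0.0005, -0.0001, -0.6258] r [-0.0001, 0.0001, -0.0012] dist 125 deg 0
(570, -40, 210, 6) t [-0.1492, 0.0684, -0.1] r [0.0, 0.0, -0.1667] dist 38 deg 60
(500, 10, 210, 60) t [-0.322, -0.2852, 0.0] r [0.0, 0.0, -0.15] dist 86 deg 54
(439, 39, 170, 88) t [-0.0269, -0.3366, 0.2] r [0.0, 0.0, -0.0778] dist 78 deg 28
```

Emit:
move_arm([
  {"grip": -1,"tx": 0,"ty": 0,"tz": 0,"rx": 0,"ry": 0,"rz": 0.004},
  {"grip": -1,"tx": 0,"ty": 0,"tz": 0,"rx": 0,"ry": 0,"rz": 0.004},
  {"grip": -0.2,"tx": 0,"ty": 0,"tz": 0,"rx": 0,"ry": 0,"rz": 0.002},
  {"grip": 0,"tx": 0,"ty": 0,"tz": 0,"rx": 0,"ry": 0,"rz": 0},
  {"grip": 0,"tx": 0,"ty": 0,"tz": 0,"rx": 0,"ry": 0,"rz": 0},
  {"grip": 0,"tx": 0,"ty": 0,"tz": 0,"rx": 0,"ry": 0,"rz": 0},
  {"grip": 0,"tx": 0,"ty": 0,"tz": 0,"rx": 0,"ry": 0,"rz": 0},
  {"grip": 0,"tx": 0,"ty": 0,"tz": 0,"rx": 0,"ry": 0,"rz": 0},
])

```text
time: 43.15
tool_pos: [0.5985, -0.0571, 0.0634]
tcp_rot: [2.799, -1.426, -0.0]
wrist_force: [-0.0, -0.2, -0.2]
width: 0.504
```

Emit:
move_arm([
  {"grip": 0,"tx": 0,"ty": 0,"tz": -0.1,"rx": 0,"ry": 0,"rz": 0},
  {"grip": 0,"tx": 0,"ty": 0,"tz": -0.25,"rx": 0,"ry": 0,"rz": 0},
  {"grip": 0,"tx": 0,"ty": 0,"tz": -0.4,"rx": 0,"ry": 0,"rz": 0},
  {"grip": 0,"tx": 0,"ty": 0,"tz": -0.55,"rx": 0,"ry": 0,"rz": 0},
  {"grip": 0,"tx": 0,"ty": 0,"tz": -0.65,"rx": 0,"ry": 0,"rz": 0},
  {"grip": 0,"tx": 0,"ty": 0,"tz": -0.65,"rx": 0,"ry": 0,"rz": 0},
  {"grip": 0,"tx": 0,"ty": 0,"tz": -0.65,"rx": 0,"ry": 0,"rz": 0},
  {"grip": 0,"tx": 0,"ty": 0,"tz": -0.65,"rx": 0,"ry": 0,"rz": 0},
])

```text
time: 44.15
tool_pos: [0.5974, -0.0569, 0.1916]
tcp_rot: [2.798, -1.426, -0.005]
wrist_force: [-1.0, -0.3, 0.7]
width: 0.497
```

```bash
python3 - <<'E'
from plan import *
from knob import knob
from lamps import lamps
c=cam('wrist');save(c,'w17.png');knob(c);lamps(c)
plan([(570,-40,210,6),(500,10,210,60),(438,39,170,88)])
W=cloud(c);Z=W[...,2]
m=((Z>0.044)&(Z<0.056)&(W[...,0]>0.48)&(c['frame'].max(2)<70)).astype(np.uint8)
n,l,s,ce=cv2.connectedComponentsWithStats(m)
for i in range(1,n):
    if s[i,4]>300:
        r=cv2.minAreaRect((W[l==i][:,:2]*1000).astype(np.float32));print('dark',ce[i].round(),s[i,4],np.round(r[0],1),np.round(r[1],1),round(r[2],1))
E
```

```text
knobbar px [312. 191.] 1469 [599.9 -56.4] [15.7 53.2] bar yaw 125.5
t 44.2 pos [597.5 -56.9 191.7] yaw -54.0 w 0.5 F [ 0.1  0.4 -0.1] q6 2.38
(570, -40, 210, 6) t [-0.1494, 0.0618, -0.0908] r [0.0001, 0.0005, -0.1666] dist 37 deg 60
(500, 10, 210, 60) t [-0.322, -0.2852, 0.0] r [0.0, 0.0, -0.15] dist 86 deg 54
(438, 39, 170, 88) t [-0.0294, -0.341, 0.2] r [0.0, 0.0, -0.0778] dist 79 deg 28
dark [277. 210.] 4483 [603.3 -14.4] [ 24.9 173.7] 84.7
dark [127. 276.] 849 [685.8 125.3] [22.5 36. ] 84.6
dark [ 37. 310.] 832 [744.5 211.4] [31.6 74.1] 75.6
```

View pics/w17.png

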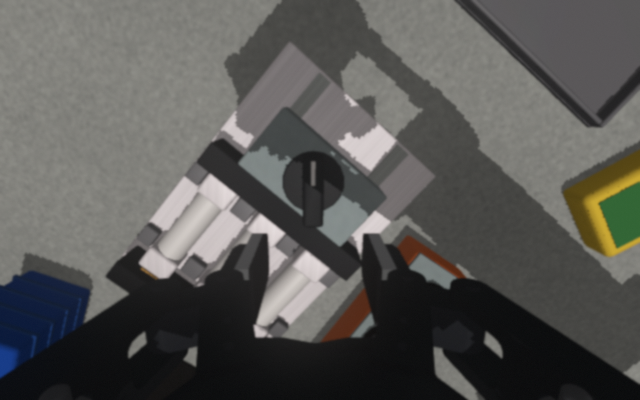

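The knob has moved 44.6 mm along the jig, which with its starting 3 mm means it is fully closed. Bar yaw is −54.5°, about 4.0 rad. Now over to the power box, with the gripper shut.

Emit:
move_arm([
  {"grip": 0,"tx": -0.02,"ty": 0.01,"tz": -0.03,"rx": 0,"ry": 0,"rz": -0.022},
  {"grip": 0,"tx": -0.04,"ty": 0.02,"tz": -0.06,"rx": 0,"ry": 0,"rz": -0.045},
  {"grip": 0,"tx": -0.07,"ty": 0.03,"tz": -0.09,"rx": 0,"ry": 0,"rz": -0.07},
  {"grip": -1,"tx": -0.1,"ty": 0.04,"tz": -0.09,"rx": 0,"ry": 0,"rz": -0.095},
  {"grip": -1,"tx": -0.12,"ty": 0.05,"tz": -0.09,"rx": 0,"ry": 0,"rz": -0.12},
  {"grip": -1,"tx": -0.15,"ty": 0.06,"tz": -0.09,"rx": 0,"ry": 0,"rz": -0.145},
  {"grip": -1,"tx": -0.15,"ty": 0.06,"tz": -0.09,"rx": 0,"ry": 0,"rz": -0.167},
  {"grip": -1,"tx": -0.15,"ty": 0.06,"tz": -0.09,"rx": 0,"ry": 0,"rz": -0.167},
])

```text
time: 45.2
tool_pos: [0.5707, -0.0397, 0.2105]
tcp_rot: [-3.137, -0.165, 0.003]
wrist_force: [0.2, -0.0, -0.5]
width: -0.0
```

Emit:
move_arm([
  {"grip": -1,"tx": -0.05,"ty": -0.04,"tz": 0,"rx": 0,"ry": 0,"rz": -0.022},
  {"grip": -1,"tx": -0.1,"ty": -0.09,"tz": 0,"rx": 0,"ry": 0,"rz": -0.044},
  {"grip": -1,"tx": -0.15,"ty": -0.14,"tz": 0,"rx": 0,"ry": 0,"rz": -0.066},
  {"grip": -1,"tx": -0.21,"ty": -0.19,"tz": 0,"rx": 0,"ry": 0,"rz": -0.088},
  {"grip": -1,"tx": -0.27,"ty": -0.24,"tz": 0,"rx": 0,"ry": 0,"rz": -0.11},
  {"grip": -1,"tx": -0.322,"ty": -0.285,"tz": 0,"rx": 0,"ry": 0,"rz": -0.13},
  {"grip": -1,"tx": -0.322,"ty": -0.285,"tz": 0,"rx": 0,"ry": 0,"rz": -0.15},
  {"grip": -1,"tx": -0.322,"ty": -0.285,"tz": 0,"rx": 0,"ry": 0,"rz": -0.15},
])

```text
time: 46.2
tool_pos: [0.5008, 0.01, 0.2111]
tcp_rot: [-2.721, -1.569, 0.001]
wrist_force: [-0.0, 0.7, 0.5]
width: -0.001
```

Emit:
move_arm([
  {"grip": -1,"tx": 0,"ty": -0.06,"tz": 0,"rx": 0,"ry": 0,"rz": -0.013},
  {"grip": -1,"tx": -0.01,"ty": -0.12,"tz": 0,"rx": 0,"ry": 0,"rz": -0.026},
  {"grip": -1,"tx": -0.015,"ty": -0.18,"tz": 0,"rx": 0,"ry": 0,"rz": -0.039},
  {"grip": -1,"tx": -0.02,"ty": -0.24,"tz": 0,"rx": 0,"ry": 0,"rz": -0.052},
  {"grip": -1,"tx": -0.025,"ty": -0.3,"tz": 0,"rx": 0,"ry": 0,"rz": -0.065},
  {"grip": -1,"tx": -0.03,"ty": -0.341,"tz": 0,"rx": 0,"ry": 0,"rz": -0.078},
  {"grip": -1,"tx": -0.03,"ty": -0.341,"tz": 0,"rx": 0,"ry": 0,"rz": -0.078},
  {"grip": -1,"tx": -0.03,"ty": -0.341,"tz": 0,"rx": 0,"ry": 0,"rz": -0.078},
])

```text
time: 47.2
tool_pos: [0.4393, 0.0386, 0.2115]
tcp_rot: [2.259, 2.183, 0.0]
wrist_force: [0.3, -0.2, 0.4]
width: -0.002
```

```bash
cat > keys.py <<'E'
from h import *
def keys(c):
    W=cloud(c);Z=W[...,2];f=c['frame'].astype(int)
    with np.errstate(invalid='ignore'):
        m=((Z>0.0685)&(Z<0.078)&(W[...,0]>0.38)&(W[...,0]<0.49)).astype(np.uint8)
        hz=((Z>0.0545)&(Z<0.0685)&(W[...,0]>0.38)&(W[...,0]<0.49)).astype(np.uint8)
    n,l,s,ce=cv2.connectedComponentsWithStats(m)
    for i in range(1,n):
        if s[i,4]>30:
            p=W[l==i]; (x,y),r=cv2.minEnclosingCircle((p[:,:2]*1000).astype(np.float32)); print('cap px',ce[i].round(),s[i,4],'ctr',round(x,1),round(y,1),'dia',round(2*r,1),'mean',(p.mean(0)*1000).round(1))
    n,l,s,ce=cv2.connectedComponentsWithStats(hz)
    for i in range(1,n):
        if s[i,4]>30: print('housing px',ce[i].round(),s[i,4],'z',(np.nanpercentile(W[l==i][:,2],[10,50,90])*1000).round(1))
E
python3 - <<'E'
from plan import *
from keys import keys
c=cam('wrist');save(c,'w18.png');keys(c)
c=cam('top');print('top');keys(c)
plan([])
E
```

```text
cap px [309. 109.] 364 ctr 436.7 101.3 dia 17.7 mean [436.8 101.4  72.1]
cap px [313. 181.] 1545 ctr 438.6 39.6 dia 39.6 mean [438.6  40.2  72.3]
housing px [309. 108.] 869 z [61.4 62.4 63.4]
housing px [314. 175.] 1370 z [61.3 62.4 63.4]
housing px [320. 229.] 464 z [57.7 62.  63.1]
top
t 47.3 pos [439.3  38.6 211.5] yaw 88.1 w -0.001 F [-0.4 -0.4 -0.4] q6 0.06
```

View pics/w18.png

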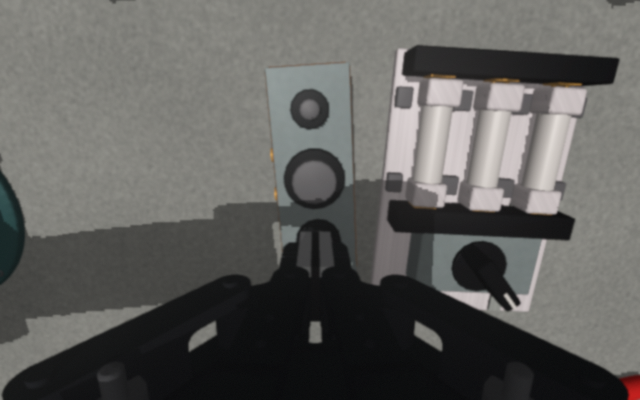

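The wrist picture shows the small key at (309,109), the large at (314,181), and the medium under the gripper at (320,230). The carriage is closed on the three lamps. Caps stand at 72 mm and housings at 62 mm, so pressing with the shut fingertips is safe. Large key first.

Emit:
move_arm([
  {"grip": -1,"tx": 0.006,"ty": -0.004,"tz": 0.2,"rx": 0,"ry": 0,"rz": 0},
  {"grip": -1,"tx": 0.006,"ty": -0.004,"tz": 0.4,"rx": 0,"ry": 0,"rz": 0},
  {"grip": -1,"tx": 0.006,"ty": -0.004,"tz": 0.58,"rx": 0,"ry": 0,"rz": 0},
  {"grip": -1,"tx": 0.006,"ty": -0.004,"tz": 0.66,"rx": 0,"ry": 0,"rz": 0},
  {"grip": -1,"tx": 0.006,"ty": -0.004,"tz": 0.7,"rx": 0,"ry": 0,"rz": 0},
  {"grip": -1,"tx": 0.006,"ty": -0.004,"tz": 0.732,"rx": 0,"ry": 0,"rz": 0},
  {"grip": -1,"tx": 0.006,"ty": -0.004,"tz": 0.735,"rx": 0,"ry": 0,"rz": 0},
  {"grip": -1,"tx": 0.006,"ty": -0.004,"tz": 0.735,"rx": 0,"ry": 0,"rz": 0},
])

```text
time: 48.3
tool_pos: [0.4389, 0.04, 0.066]
tcp_rot: [2.256, 2.186, 0.001]
wrist_force: [-4.1, -0.0, 6.2]
width: -0.003
```

```bash
python3 - <<'E'
from plan import *
c=cam('wrist');save(c,'w19.png')
plan([(438.6,39.9,64.5,88),(438.6,39.9,100,88),(440.4,-21.8,100,88)])
E
```

```text
t 48.35 pos [438.8  40.   66. ] yaw 88.2 w 0.0 F [-4.  -0.5  6. ] q6 0.07
(438.6, 39.9, 64.5, 88) t [-0.0003, -0.0011, 0.0075] r [0.0001, 0.0, 0.0005] dist 2 deg 0
(438.6, 39.9, 100, 88) t [0.0, 0.0, -0.1775] r [0.0, 0.0, 0.0] dist 36 deg 0
(440.4, -21.8, 100, 88) t [-0.308, 0.0198, 0.0] r [0.0, 0.0, 0.0] dist 62 deg 0
```

View pics/w19.png

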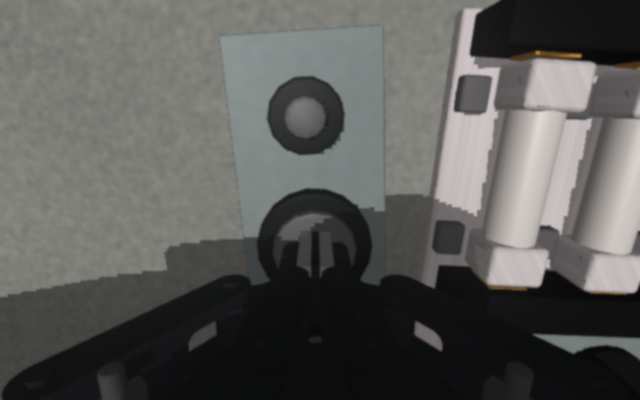

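Wrist reads 6 N at z = 66 mm, so the large key is fully down. Up, then over to the medium key.

Emit:
move_arm([
  {"grip": -1,"tx": 0,"ty": 0,"tz": -0.1,"rx": 0,"ry": 0,"rz": 0},
  {"grip": -1,"tx": 0,"ty": 0,"tz": -0.2,"rx": 0,"ry": 0,"rz": 0},
  {"grip": -1,"tx": 0,"ty": 0,"tz": -0.25,"rx": 0,"ry": 0,"rz": 0},
  {"grip": -1,"tx": -0.1,"ty": 0.006,"tz": -0.25,"rx": 0,"ry": 0,"rz": 0},
  {"grip": -1,"tx": -0.2,"ty": 0.012,"tz": -0.25,"rx": 0,"ry": 0,"rz": 0},
  {"grip": -1,"tx": -0.308,"ty": 0.02,"tz": -0.25,"rx": 0,"ry": 0,"rz": 0},
  {"grip": -1,"tx": -0.308,"ty": 0.02,"tz": -0.25,"rx": 0,"ry": 0,"rz": 0},
  {"grip": -1,"tx": -0.308,"ty": 0.02,"tz": -0.25,"rx": 0,"ry": 0,"rz": 0},
])

```text
time: 49.35
tool_pos: [0.4404, -0.0214, 0.1146]
tcp_rot: [2.257, 2.186, 0.001]
wrist_force: [-0.5, -0.1, -0.4]
width: -0.001
```

```bash
python3 - <<'E'
from plan import *
from keys import keys
c=cam('wrist');save(c,'w20.png');keys(c)
plan([(440.4,-21.8,64.5,88)])
E
```

```text
cap px [300.   3.] 193 ctr 436.9 95.8 dia 14.1 mean [436.7  94.1  71.3]
cap px [307. 114.] 4138 ctr 438.5 39.1 dia 39.8 mean [438.6  39.7  72.4]
cap px [314. 217.] 1275 ctr 440.2 -22.7 dia 27.8 mean [440.4 -19.3  72.2]
housing px [301.  15.] 1313 z [60.6 62.4 63.7]
housing px [308. 111.] 3310 z [61.5 62.5 63.3]
housing px [314. 206.] 1915 z [61.  62.4 63.4]
t 49.4 pos [440.3 -21.3 114.5] yaw 88.2 w -0.001 F [-0.3 -0.8 -0. ] q6 -0.07
(440.4, -21.8, 64.5, 88) t [-0.0027, 0.0004, 0.2502] r [0.0, -0.0, 0.0006] dist 50 deg 0
```

View pics/w20.png

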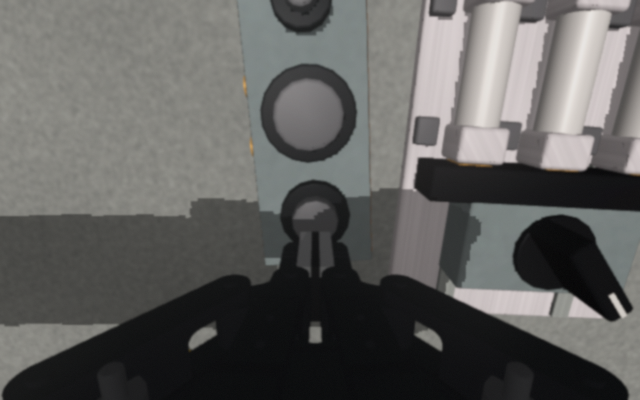

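The medium key is under the fingertips at (314,217), centre (440,−22.7). The large key is back up. Press.

Emit:
move_arm([
  {"grip": -1,"tx": -0.006,"ty": 0,"tz": 0.08,"rx": 0,"ry": 0,"rz": 0},
  {"grip": -1,"tx": -0.006,"ty": 0,"tz": 0.16,"rx": 0,"ry": 0,"rz": 0},
  {"grip": -1,"tx": -0.006,"ty": 0,"tz": 0.2,"rx": 0,"ry": 0,"rz": 0},
  {"grip": -1,"tx": -0.006,"ty": 0,"tz": 0.23,"rx": 0,"ry": 0,"rz": 0},
  {"grip": -1,"tx": -0.006,"ty": 0,"tz": 0.253,"rx": 0,"ry": 0,"rz": 0},
  {"grip": -1,"tx": -0.006,"ty": 0,"tz": 0.253,"rx": 0,"ry": 0,"rz": 0},
  {"grip": -1,"tx": -0.006,"ty": 0,"tz": 0.253,"rx": 0,"ry": 0,"rz": 0},
  {"grip": -1,"tx": -0.006,"ty": 0,"tz": 0.253,"rx": 0,"ry": 0,"rz": 0},
])

```text
time: 50.4
tool_pos: [0.4394, -0.0226, 0.0658]
tcp_rot: [-2.254, -2.185, 0.003]
wrist_force: [-10.4, 1.7, 20.3]
width: 0.0
```

```bash
python3 - <<'E'
from plan import *
plan([(440.2,-22.7,110,88),(436.8,101.4,110,88)])
E
```

```text
t 50.4 pos [439.4 -22.6  65.8] yaw 88.2 w 0.0 F [-10.4   1.7  20.3] q6 -0.08
(440.2, -22.7, 110, 88) t [-0.0, 0.0034, -0.2212] r [-0.0004, -0.0001, 0.0006] dist 44 deg 0
(436.8, 101.4, 110, 88) t [0.6195, -0.0386, 0.0] r [0.0, 0.0, 0.0] dist 124 deg 0
```

At the stop with 20 N, so the medium key is fully down. On to the smallest.

Emit:
move_arm([
  {"grip": -1,"tx": 0,"ty": 0,"tz": -0.1,"rx": 0,"ry": 0,"rz": 0},
  {"grip": -1,"tx": 0,"ty": 0,"tz": -0.22,"rx": 0,"ry": 0,"rz": 0},
  {"grip": -1,"tx": 0.1,"ty": -0.006,"tz": -0.25,"rx": 0,"ry": 0,"rz": 0},
  {"grip": -1,"tx": 0.25,"ty": -0.015,"tz": -0.25,"rx": 0,"ry": 0,"rz": 0},
  {"grip": -1,"tx": 0.42,"ty": -0.025,"tz": -0.25,"rx": 0,"ry": 0,"rz": 0},
  {"grip": -1,"tx": 0.56,"ty": -0.034,"tz": -0.25,"rx": 0,"ry": 0,"rz": 0},
  {"grip": -1,"tx": 0.62,"ty": -0.038,"tz": -0.25,"rx": 0,"ry": 0,"rz": 0},
  {"grip": -1,"tx": 0.62,"ty": -0.038,"tz": -0.25,"rx": 0,"ry": 0,"rz": 0},
])

```text
time: 51.4
tool_pos: [0.4367, 0.1015, 0.1139]
tcp_rot: [2.254, 2.188, 0.0]
wrist_force: [0.4, -0.8, 1.1]
width: -0.002
```

```bash
python3 - <<'E'
from plan import *
from keys import keys
c=cam('wrist');save(c,'w21.png');keys(c)
plan([(436.8,101,65,88)])
E
```

```text
cap px [314. 219.] 618 ctr 436.7 101.5 dia 17.8 mean [436.8 102.7  72. ]
cap px [315. 330.] 178 ctr 435.0 26.6 dia 14.4 mean [434.7  26.8  72.4]
housing px [314. 207.] 1393 z [60.8 62.3 63.4]
t 51.45 pos [436.6 101.  113.8] yaw 88.3 w -0.0 F [-0.2 -0.3  0. ] q6 0.2
(436.8, 101, 65, 88) t [0.0001, 0.0007, 0.2442] r [0.0, 0.0001, 0.0007] dist 49 deg 0
```

View pics/w21.png

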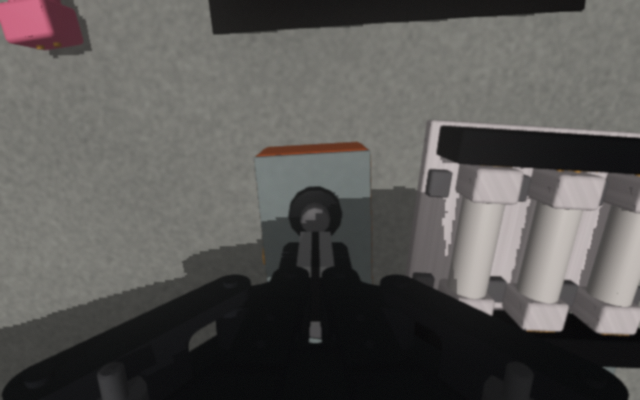

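The smallest key is under the tips at (314,219). Press it and rise in one go.

Emit:
move_arm([
  {"grip": -1,"tx": 0.001,"ty": 0.001,"tz": 0.08,"rx": 0,"ry": 0,"rz": 0},
  {"grip": -1,"tx": 0.001,"ty": 0.001,"tz": 0.16,"rx": 0,"ry": 0,"rz": 0},
  {"grip": -1,"tx": 0.001,"ty": 0.001,"tz": 0.2,"rx": 0,"ry": 0,"rz": 0},
  {"grip": -1,"tx": 0.001,"ty": 0.001,"tz": 0.23,"rx": 0,"ry": 0,"rz": 0},
  {"grip": -1,"tx": 0.001,"ty": 0.001,"tz": 0.248,"rx": 0,"ry": 0,"rz": 0},
  {"grip": -1,"tx": 0.001,"ty": 0.001,"tz": 0.248,"rx": 0,"ry": 0,"rz": 0},
  {"grip": -1,"tx": 0.001,"ty": 0.001,"tz": 0.248,"rx": 0,"ry": 0,"rz": 0},
  {"grip": -1,"tx": 0.001,"ty": 0.001,"tz": 0.248,"rx": 0,"ry": 0,"rz": 0},
])

```text
time: 52.45
tool_pos: [0.4358, 0.1009, 0.0658]
tcp_rot: [-2.255, -2.186, 0.004]
wrist_force: [-9.8, -2.7, 16.9]
width: -0.0
```

Emit:
move_arm([
  {"grip": -1,"tx": 0,"ty": 0,"tz": -0.1,"rx": 0,"ry": 0,"rz": 0},
  {"grip": -1,"tx": 0,"ty": 0,"tz": -0.25,"rx": 0,"ry": 0,"rz": 0},
  {"grip": -1,"tx": 0,"ty": 0,"tz": -0.4,"rx": 0,"ry": 0,"rz": 0},
  {"grip": -1,"tx": 0,"ty": 0,"tz": -0.55,"rx": 0,"ry": 0,"rz": 0},
  {"grip": 0,"tx": 0,"ty": 0,"tz": -0.7,"rx": 0,"ry": 0,"rz": 0},
  {"grip": 0,"tx": 0,"ty": 0,"tz": -0.72,"rx": 0,"ry": 0,"rz": 0},
  {"grip": 0,"tx": 0,"ty": 0,"tz": -0.72,"rx": 0,"ry": 0,"rz": 0},
  {"grip": 0,"tx": 0,"ty": 0,"tz": -0.72,"rx": 0,"ry": 0,"rz": 0},
])

```text
time: 53.45
tool_pos: [0.4357, 0.1013, 0.2066]
tcp_rot: [-2.255, -2.185, 0.003]
wrist_force: [-0.8, -0.3, -0.2]
width: 0.498
```

```bash
python3 - <<'E'
from plan import *
plan([(500,40,210,50),(570,-20,210,-5),(599.5,-56.7,190,-54.5)])
E
```

```text
t 53.45 pos [435.7 101.3 206.6] yaw 88.2 w 0.498 F [-0.8 -0.3 -0.2] q6 0.2
(500, 40, 210, 50) t [-0.2962, 0.3308, -0.0176] r [-0.0004, 0.0002, 0.1061] dist 89 deg 38
(570, -20, 210, -5) t [-0.0048, 0.461, 0.0] r [0.0, 0.0, 0.1528] dist 92 deg 55
(599.5, -56.7, 190, -54.5) t [0.1629, 0.1699, 0.1] r [0.0, 0.0, 0.1375] dist 51 deg 50
```

All three keys pressed to their stops. Back to the knob, gripped at yaw −54.5°.

Emit:
move_arm([
  {"grip": 0,"tx": -0.05,"ty": 0.055,"tz": -0.01,"rx": 0,"ry": 0,"rz": 0.018},
  {"grip": 0,"tx": -0.1,"ty": 0.11,"tz": -0.017,"rx": 0,"ry": 0,"rz": 0.035},
  {"grip": 0,"tx": -0.15,"ty": 0.165,"tz": -0.017,"rx": 0,"ry": 0,"rz": 0.053},
  {"grip": 0,"tx": -0.2,"ty": 0.22,"tz": -0.017,"rx": 0,"ry": 0,"rz": 0.071},
  {"grip": 0,"tx": -0.25,"ty": 0.28,"tz": -0.017,"rx": 0,"ry": 0,"rz": 0.09},
  {"grip": 0,"tx": -0.296,"ty": 0.331,"tz": -0.017,"rx": 0,"ry": 0,"rz": 0.106},
  {"grip": 0,"tx": -0.296,"ty": 0.331,"tz": -0.017,"rx": 0,"ry": 0,"rz": 0.106},
  {"grip": 0,"tx": -0.296,"ty": 0.331,"tz": -0.017,"rx": 0,"ry": 0,"rz": 0.106},
])

```text
time: 54.45
tool_pos: [0.5002, 0.0404, 0.2107]
tcp_rot: [-2.845, -1.33, 0.003]
wrist_force: [-0.8, -0.2, 0.2]
width: 0.501
```

Emit:
move_arm([
  {"grip": 0,"tx": 0,"ty": 0.07,"tz": 0,"rx": 0,"ry": 0,"rz": 0.022},
  {"grip": 0,"tx": 0,"ty": 0.14,"tz": 0,"rx": 0,"ry": 0,"rz": 0.045},
  {"grip": 0,"tx": 0,"ty": 0.21,"tz": 0,"rx": 0,"ry": 0,"rz": 0.068},
  {"grip": 0,"tx": 0,"ty": 0.29,"tz": 0,"rx": 0,"ry": 0,"rz": 0.092},
  {"grip": 0,"tx": -0.005,"ty": 0.37,"tz": 0,"rx": 0,"ry": 0,"rz": 0.115},
  {"grip": 0,"tx": -0.005,"ty": 0.461,"tz": 0,"rx": 0,"ry": 0,"rz": 0.138},
  {"grip": 0,"tx": -0.005,"ty": 0.461,"tz": 0,"rx": 0,"ry": 0,"rz": 0.153},
  {"grip": 0,"tx": -0.005,"ty": 0.461,"tz": 0,"rx": 0,"ry": 0,"rz": 0.153},
])

```text
time: 55.45
tool_pos: [0.5706, -0.0194, 0.2113]
tcp_rot: [-3.138, 0.135, 0.001]
wrist_force: [-0.3, 0.7, 0.0]
width: 0.499
```

Emit:
move_arm([
  {"grip": 0,"tx": 0.025,"ty": 0.03,"tz": 0.02,"rx": 0,"ry": 0,"rz": 0.022},
  {"grip": 0,"tx": 0.05,"ty": 0.06,"tz": 0.04,"rx": 0,"ry": 0,"rz": 0.045},
  {"grip": 0,"tx": 0.08,"ty": 0.09,"tz": 0.06,"rx": 0,"ry": 0,"rz": 0.068},
  {"grip": 0,"tx": 0.11,"ty": 0.12,"tz": 0.08,"rx": 0,"ry": 0,"rz": 0.092},
  {"grip": 0,"tx": 0.14,"ty": 0.15,"tz": 0.1,"rx": 0,"ry": 0,"rz": 0.115},
  {"grip": 0,"tx": 0.163,"ty": 0.17,"tz": 0.1,"rx": 0,"ry": 0,"rz": 0.137},
  {"grip": 0,"tx": 0.163,"ty": 0.17,"tz": 0.1,"rx": 0,"ry": 0,"rz": 0.137},
  {"grip": 0,"tx": 0.163,"ty": 0.17,"tz": 0.1,"rx": 0,"ry": 0,"rz": 0.137},
])

```text
time: 56.45
tool_pos: [0.6002, -0.056, 0.1917]
tcp_rot: [-2.797, 1.43, 0.0]
wrist_force: [0.0, 0.5, 0.2]
width: 0.502
```

```bash
python3 - <<'E'
from plan import *
from knob import knob
c=cam('wrist');save(c,'w22.png');knob(c)
plan([(599.5,-56.7,62,-54.5)])
E
```

```text
knobbar px [316. 193.] 1471 [599.7 -56.1] [15.6 53.8] bar yaw 125.5
t 56.5 pos [600.2 -56.1 191.7] yaw -54.2 w 0.501 F [-0.   0.2 -0.3] q6 2.38
(599.5, -56.7, 62, -54.5) t [0.0005, 0.0048, 0.6485] r [0.0, 0.0, 0.0009] dist 130 deg 0
```

View pics/w22.png

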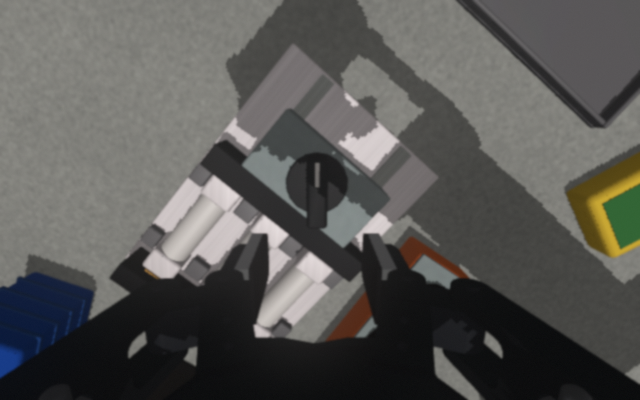

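The bar is aligned at (317,195). Grip it and wind anticlockwise.

Emit:
move_arm([
  {"grip": 0,"tx": 0,"ty": 0.003,"tz": 0.1,"rx": 0,"ry": 0,"rz": 0.001},
  {"grip": 0,"tx": 0,"ty": 0.003,"tz": 0.2,"rx": 0,"ry": 0,"rz": 0.001},
  {"grip": 0,"tx": 0,"ty": 0.003,"tz": 0.32,"rx": 0,"ry": 0,"rz": 0.001},
  {"grip": 0,"tx": 0,"ty": 0.003,"tz": 0.44,"rx": 0,"ry": 0,"rz": 0.001},
  {"grip": 0,"tx": 0,"ty": 0.003,"tz": 0.54,"rx": 0,"ry": 0,"rz": 0.001},
  {"grip": 0,"tx": 0,"ty": 0.003,"tz": 0.61,"rx": 0,"ry": 0,"rz": 0.001},
  {"grip": 0,"tx": 0,"ty": 0.003,"tz": 0.635,"rx": 0,"ry": 0,"rz": 0.001},
  {"grip": 0,"tx": 0,"ty": 0.003,"tz": 0.635,"rx": 0,"ry": 0,"rz": 0.001},
])

```text
time: 57.5
tool_pos: [0.6002, -0.0569, 0.0647]
tcp_rot: [-2.79, 1.444, -0.0]
wrist_force: [0.5, -1.1, 0.0]
width: 0.498
```

Emit:
move_arm([
  {"grip": -1,"tx": 0,"ty": 0,"tz": 0,"rx": 0,"ry": 0,"rz": 0},
  {"grip": -1,"tx": 0,"ty": 0,"tz": 0,"rx": 0,"ry": 0,"rz": 0},
  {"grip": -1,"tx": 0,"ty": 0,"tz": 0,"rx": 0,"ry": 0,"rz": 0},
  {"grip": -1,"tx": 0,"ty": 0,"tz": 0,"rx": 0,"ry": 0,"rz": 0},
  {"grip": -1,"tx": 0,"ty": 0,"tz": 0,"rx": 0,"ry": 0,"rz": 0},
  {"grip": -1,"tx": 0,"ty": 0,"tz": 0,"rx": 0,"ry": 0,"rz": 0},
  {"grip": -1,"tx": 0,"ty": 0,"tz": 0,"rx": 0,"ry": 0,"rz": 0},
  {"grip": -1,"tx": 0,"ty": 0,"tz": 0,"rx": 0,"ry": 0,"rz": 0},
], grip_force=80)

```text
time: 58.5
tool_pos: [0.6, -0.0577, 0.0661]
tcp_rot: [2.79, -1.442, 0.001]
wrist_force: [-4.2, -2.8, 4.9]
width: 0.173
```

Emit:
move_arm([
  {"grip": -1,"tx": 0.007,"ty": 0.006,"tz": 0,"rx": 0,"ry": 0,"rz": -0.025},
  {"grip": -1,"tx": 0.0145,"ty": 0.012,"tz": 0,"rx": 0,"ry": 0,"rz": -0.05},
  {"grip": -1,"tx": 0.0215,"ty": 0.0185,"tz": 0,"rx": 0,"ry": 0,"rz": -0.075},
  {"grip": -1,"tx": 0.0285,"ty": 0.0245,"tz": 0,"rx": 0,"ry": 0,"rz": -0.1},
  {"grip": -1,"tx": 0.036,"ty": 0.0305,"tz": 0,"rx": 0,"ry": 0,"rz": -0.125},
  {"grip": -1,"tx": 0.043,"ty": 0.037,"tz": 0,"rx": 0,"ry": 0,"rz": -0.15},
  {"grip": -1,"tx": 0.05,"ty": 0.043,"tz": 0,"rx": 0,"ry": 0,"rz": -0.175},
  {"grip": -1,"tx": 0.057,"ty": 0.049,"tz": 0,"rx": 0,"ry": 0,"rz": -0.2},
])

```text
time: 59.5
tool_pos: [0.5992, -0.071, 0.0661]
tcp_rot: [-3.104, -0.478, -0.002]
wrist_force: [-2.7, 3.1, 4.5]
width: 0.168
```

```bash
python3 - <<'E'
from plan import *
plan([]);s=read_state();print(np.round(s['torque'],2), np.round(s['q'],2))
E
```

```text
t 59.5 pos [599.2 -71.   66.1] yaw 17.5 w 0.168 F [-2.7  3.1  4.5] q6 1.1
[ 0.66  0.44 -0.16] [-0.16  0.28  1.91  0.    0.95  1.1 ]
```

Turning well. Two more 72° turns.

Emit:
move_arm([
  {"grip": -1,"tx": -0.0035,"ty": 0.0085,"tz": 0,"rx": 0,"ry": 0,"rz": -0.025},
  {"grip": -1,"tx": -0.007,"ty": 0.0175,"tz": 0,"rx": 0,"ry": 0,"rz": -0.05},
  {"grip": -1,"tx": -0.011,"ty": 0.026,"tz": 0,"rx": 0,"ry": 0,"rz": -0.075},
  {"grip": -1,"tx": -0.0145,"ty": 0.035,"tz": 0,"rx": 0,"ry": 0,"rz": -0.1},
  {"grip": -1,"tx": -0.018,"ty": 0.0435,"tz": 0,"rx": 0,"ry": 0,"rz": -0.125},
  {"grip": -1,"tx": -0.0215,"ty": 0.052,"tz": 0,"rx": 0,"ry": 0,"rz": -0.15},
  {"grip": -1,"tx": -0.025,"ty": 0.061,"tz": 0,"rx": 0,"ry": 0,"rz": -0.175},
  {"grip": -1,"tx": -0.029,"ty": 0.0695,"tz": 0,"rx": 0,"ry": 0,"rz": -0.2},
])

```text
time: 60.5
tool_pos: [0.5964, -0.0851, 0.0661]
tcp_rot: [-2.228, -2.21, -0.001]
wrist_force: [-6.1, 4.8, 8.7]
width: 0.174
```

Emit:
move_arm([
  {"grip": -1,"tx": -0.0095,"ty": -0.001,"tz": 0,"rx": 0,"ry": 0,"rz": -0.025},
  {"grip": -1,"tx": -0.019,"ty": -0.0015,"tz": 0,"rx": 0,"ry": 0,"rz": -0.05},
  {"grip": -1,"tx": -0.028,"ty": -0.0025,"tz": 0,"rx": 0,"ry": 0,"rz": -0.075},
  {"grip": -1,"tx": -0.0375,"ty": -0.003,"tz": 0,"rx": 0,"ry": 0,"rz": -0.1},
  {"grip": -1,"tx": -0.047,"ty": -0.004,"tz": 0,"rx": 0,"ry": 0,"rz": -0.125},
  {"grip": -1,"tx": -0.0565,"ty": -0.005,"tz": 0,"rx": 0,"ry": 0,"rz": -0.15},
  {"grip": -1,"tx": -0.066,"ty": -0.0055,"tz": 0,"rx": 0,"ry": 0,"rz": -0.175},
  {"grip": -1,"tx": -0.075,"ty": -0.006,"tz": 0,"rx": 0,"ry": 0,"rz": -0.2},
])

```text
time: 61.5
tool_pos: [0.5937, -0.1012, 0.0661]
tcp_rot: [-0.503, -3.097, -0.001]
wrist_force: [-10.4, 2.2, 11.4]
width: 0.172
```

```bash
python3 - <<'E'
from plan import *
plan([]);s=read_state();print(np.round(s['torque'],2), np.round(s['q'],2))
c=cam('wrist');save(c,'w23.png')
E
```

```text
t 61.5 pos [ 593.7 -101.2   66.1] yaw 161.6 w 0.172 F [-10.4   2.2  11.4] q6 -1.46
[ 0.14  1.6  -0.16] [-0.21  0.28  1.91  0.    0.96 -1.46]
```

View pics/w23.png

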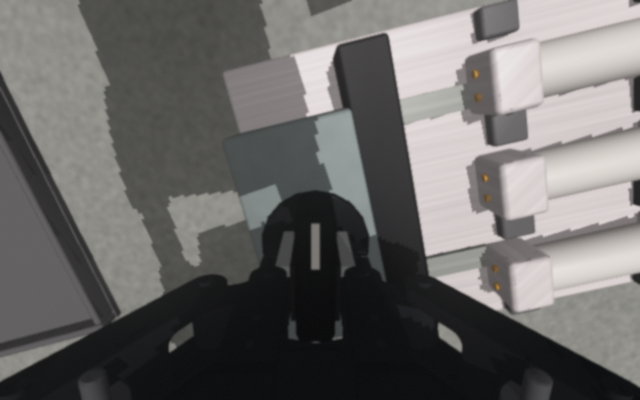

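The bar still follows the gripper, and the carriage bar has drawn well back from the lamps. Last 14°.

Emit:
move_arm([
  {"grip": -1,"tx": -0.004,"ty": -0.002,"tz": 0,"rx": 0,"ry": 0,"rz": -0.01},
  {"grip": -1,"tx": -0.008,"ty": -0.005,"tz": 0,"rx": 0,"ry": 0,"rz": -0.02},
  {"grip": -1,"tx": -0.012,"ty": -0.009,"tz": 0,"rx": 0,"ry": 0,"rz": -0.03},
  {"grip": -1,"tx": -0.012,"ty": -0.011,"tz": 0,"rx": 0,"ry": 0,"rz": -0.036},
  {"grip": -1,"tx": -0.012,"ty": -0.011,"tz": 0,"rx": 0,"ry": 0,"rz": -0.041},
  {"grip": -1,"tx": -0.012,"ty": -0.011,"tz": 0,"rx": 0,"ry": 0,"rz": -0.041},
  {"grip": -1,"tx": -0.012,"ty": -0.011,"tz": 0,"rx": 0,"ry": 0,"rz": -0.041},
  {"grip": -1,"tx": -0.012,"ty": -0.011,"tz": 0,"rx": 0,"ry": 0,"rz": -0.041},
])

```text
time: 62.55
tool_pos: [0.5935, -0.1043, 0.066]
tcp_rot: [-0.112, -3.132, -0.002]
wrist_force: [-15.1, 0.5, 15.3]
width: 0.171
```

```bash
python3 - <<'E'
from plan import *
plan([]);s=read_state();print(np.round(s['torque'],2), np.round(s['q'],2))
E
```

```text
t 62.55 pos [ 593.5 -104.3   66. ] yaw 175.9 w 0.171 F [-15.1   0.5  15.3] q6 -1.71
[-0.07  2.3  -0.78] [-0.22  0.29  1.9  -0.    0.96 -1.71]
```

Moment −0.78 N m means it is hard against the back stop. Release, rise and check.

Emit:
move_arm([
  {"grip": -1,"tx": 0.006,"ty": 0,"tz": 0,"rx": 0,"ry": 0,"rz": 0},
  {"grip": -1,"tx": 0.006,"ty": 0,"tz": 0,"rx": 0,"ry": 0,"rz": 0},
  {"grip": -0.2,"tx": 0.006,"ty": 0,"tz": 0,"rx": 0,"ry": 0,"rz": 0},
  {"grip": 0,"tx": 0.006,"ty": 0,"tz": 0,"rx": 0,"ry": 0,"rz": 0},
  {"grip": 0,"tx": 0.006,"ty": 0,"tz": 0,"rx": 0,"ry": 0,"rz": 0},
  {"grip": 0,"tx": 0.006,"ty": 0,"tz": 0,"rx": 0,"ry": 0,"rz": 0},
  {"grip": 0,"tx": 0.006,"ty": 0,"tz": 0,"rx": 0,"ry": 0,"rz": 0},
  {"grip": 0,"tx": 0.006,"ty": 0,"tz": 0,"rx": 0,"ry": 0,"rz": 0},
])

```text
time: 63.55
tool_pos: [0.5962, -0.1045, 0.0646]
tcp_rot: [-0.108, -3.14, -0.0]
wrist_force: [-0.5, -0.3, 0.3]
width: 0.498
```

Emit:
move_arm([
  {"grip": 0,"tx": 0,"ty": 0,"tz": -0.1,"rx": 0,"ry": 0,"rz": 0},
  {"grip": 0,"tx": 0,"ty": 0,"tz": -0.25,"rx": 0,"ry": 0,"rz": 0},
  {"grip": 0,"tx": 0,"ty": 0,"tz": -0.4,"rx": 0,"ry": 0,"rz": 0},
  {"grip": 0,"tx": 0,"ty": 0,"tz": -0.55,"rx": 0,"ry": 0,"rz": 0},
  {"grip": 0,"tx": 0,"ty": 0,"tz": -0.65,"rx": 0,"ry": 0,"rz": 0},
  {"grip": 0,"tx": 0,"ty": 0,"tz": -0.7,"rx": 0,"ry": 0,"rz": 0},
  {"grip": 0,"tx": 0,"ty": 0,"tz": -0.7,"rx": 0,"ry": 0,"rz": 0},
  {"grip": 0,"tx": 0,"ty": 0,"tz": -0.7,"rx": 0,"ry": 0,"rz": 0},
])

```text
time: 64.55
tool_pos: [0.5954, -0.1044, 0.2032]
tcp_rot: [-0.108, -3.137, -0.001]
wrist_force: [0.0, 0.0, -0.3]
width: 0.498
```

```bash
python3 - <<'E'
from plan import *
from knob import knob
from lamps import lamps
c=cam('wrist');save(c,'w24.png');knob(c);lamps(c)
c=cam('top');save(c,'t24.png');knob(c);lamps(c)
plan([(595,-30,210,130),(666,40,200,85)])
E
```

```text
knobbar px [315. 188.] 1346 [ 594.6 -103.6] [15.6 53.7] bar yaw 175.8
knobbar px [388. 155.] 123 [ 591.8 -104.2] [16.5 48.2] bar yaw 174.8
lamp px [291. 166.] 270 ctr [582.  135.7] LxS 112 21 axis yaw 176.5 z95 54.3 z50 52.0
t 64.65 pos [ 595.3 -104.4  203.1] yaw 176.0 w 0.502 F [-0.   0.  -0.2] q6 -1.72
(595, -30, 210, 130) t [0.0274, 0.3708, -0.0345] r [-0.0001, -0.0004, 0.1279] dist 75 deg 46
(666, 40, 200, 85) t [0.0399, 0.4969, 0.05] r [0.0, 0.0, 0.125] dist 100 deg 45
```

View pics/w24.png

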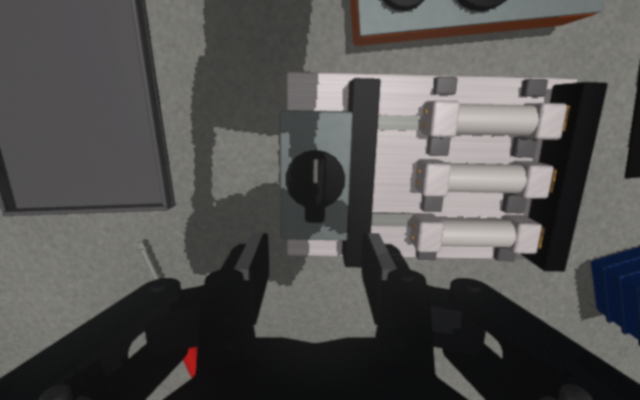

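The carriage is fully back, bar yaw 175.8° and knob at y = −104 mm. The three lamps still lie in their grooves at (493,120), (486,179) and (478,236). Now fetch them, the far one (jig +x) first.

Emit:
move_arm([
  {"grip": 0,"tx": 0,"ty": 0.06,"tz": -0.01,"rx": 0,"ry": 0,"rz": 0.02},
  {"grip": 0,"tx": 0.01,"ty": 0.12,"tz": -0.02,"rx": 0,"ry": 0,"rz": 0.04},
  {"grip": 0,"tx": 0.015,"ty": 0.18,"tz": -0.03,"rx": 0,"ry": 0,"rz": 0.06},
  {"grip": 0,"tx": 0.02,"ty": 0.24,"tz": -0.035,"rx": 0,"ry": 0,"rz": 0.08},
  {"grip": 0,"tx": 0.025,"ty": 0.3,"tz": -0.035,"rx": 0,"ry": 0,"rz": 0.1},
  {"grip": 0,"tx": 0.027,"ty": 0.371,"tz": -0.035,"rx": 0,"ry": 0,"rz": 0.12},
  {"grip": 0,"tx": 0.027,"ty": 0.371,"tz": -0.035,"rx": 0,"ry": 0,"rz": 0.128},
  {"grip": 0,"tx": 0.027,"ty": 0.371,"tz": -0.035,"rx": 0,"ry": 0,"rz": 0.128},
])

```text
time: 65.65
tool_pos: [0.5954, -0.0299, 0.2106]
tcp_rot: [-1.326, -2.846, 0.001]
wrist_force: [0.5, 0.9, 0.2]
width: 0.5
```

Emit:
move_arm([
  {"grip": 0,"tx": 0.01,"ty": 0.08,"tz": 0.01,"rx": 0,"ry": 0,"rz": 0.02},
  {"grip": 0,"tx": 0.02,"ty": 0.16,"tz": 0.02,"rx": 0,"ry": 0,"rz": 0.04},
  {"grip": 0,"tx": 0.025,"ty": 0.25,"tz": 0.03,"rx": 0,"ry": 0,"rz": 0.06},
  {"grip": 0,"tx": 0.03,"ty": 0.33,"tz": 0.04,"rx": 0,"ry": 0,"rz": 0.08},
  {"grip": 0,"tx": 0.035,"ty": 0.41,"tz": 0.05,"rx": 0,"ry": 0,"rz": 0.1},
  {"grip": 0,"tx": 0.04,"ty": 0.497,"tz": 0.05,"rx": 0,"ry": 0,"rz": 0.12},
  {"grip": 0,"tx": 0.04,"ty": 0.497,"tz": 0.05,"rx": 0,"ry": 0,"rz": 0.125},
  {"grip": 0,"tx": 0.04,"ty": 0.497,"tz": 0.05,"rx": 0,"ry": 0,"rz": 0.125},
])

```text
time: 66.65
tool_pos: [0.6665, 0.0393, 0.2012]
tcp_rot: [-2.315, -2.124, 0.002]
wrist_force: [0.3, -0.2, -0.2]
width: 0.499
```

```bash
cat > jl.py <<'E'
from h import *
def jl(c,zlo=0.033,zhi=0.0478):
    W=cloud(c);Z=W[...,2];f=c['frame'].astype(int)
    with np.errstate(invalid='ignore'):
        m=((Z>zlo)&(Z<zhi)&(f.max(2)-f.min(2)<30)&(f.min(2)>60)).astype(np.uint8)
    m=cv2.morphologyEx(m,cv2.MORPH_OPEN,np.ones((3,3),np.uint8))
    n,l,s,ce=cv2.connectedComponentsWithStats(m)
    for i in range(1,n):
        if s[i,4]>250:
            p=W[l==i]; r=cv2.minAreaRect((p[:,:2]*1000).astype(np.float32))
            a=r[2] if r[1][0]>r[1][1] else r[2]+90
            print('lamp px',ce[i].round(),s[i,4],'ctr',np.round(r[0],1),np.round(r[1],1),'yaw',round(a%180,1),'z50/95',(np.percentile(p[:,2],[50,95])*1000).round(1))
E
python3 - <<'E'
from plan import *
from jl import jl
c=cam('wrist');save(c,'w25.png');jl(c)
plan([(667,47,100,85),(667,47,14,85)])
E
```

```text
lamp px [194. 158.] 4050 ctr [555.5  63.8] [118.9  32.2] yaw 85.1 z50/95 [42.3 45.1]
lamp px [253. 159.] 3923 ctr [610.   58.2] [118.7  32.2] yaw 85.0 z50/95 [42.4 45.1]
lamp px [314. 158.] 3931 ctr [666.7  52.6] [120.1  32. ] yaw 84.8 z50/95 [42.5 45.2]
t 66.7 pos [666.4  39.3 201.3] yaw 85.1 w 0.498 F [-0.1 -0.6 -0.4] q6 0.11
(667, 47, 100, 85) t [0.039, 0.0, 0.5065] r [-0.0001, 0.0001, 0.0001] dist 102 deg 0
(667, 47, 14, 85) t [0.0, 0.0, 0.43] r [0.0, 0.0, 0.0] dist 86 deg 0
```

View pics/w25.png

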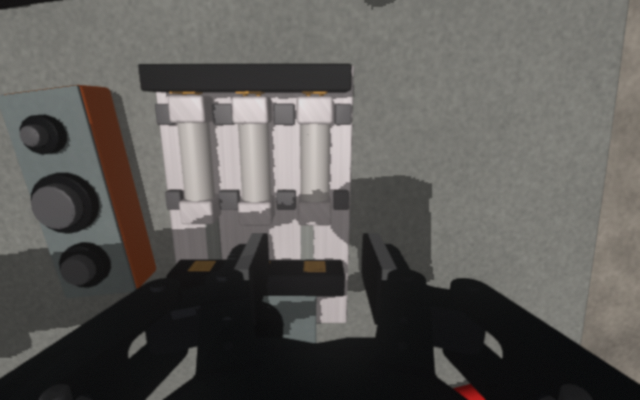

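All three lamps are at rest in their grooves, seen at (194,158), (253,159) and (314,158), shifted about 6 mm by the carriage. Grip the far one.

Emit:
move_arm([
  {"grip": 0,"tx": 0.062,"ty": -0.003,"tz": 0.2,"rx": 0,"ry": 0,"rz": 0},
  {"grip": 0,"tx": 0.062,"ty": -0.003,"tz": 0.4,"rx": 0,"ry": 0,"rz": 0},
  {"grip": 0,"tx": 0.062,"ty": -0.003,"tz": 0.6,"rx": 0,"ry": 0,"rz": 0},
  {"grip": 0,"tx": 0.062,"ty": -0.003,"tz": 0.75,"rx": 0,"ry": 0,"rz": 0},
  {"grip": 0,"tx": 0.062,"ty": -0.003,"tz": 0.86,"rx": 0,"ry": 0,"rz": 0},
  {"grip": 0,"tx": 0.062,"ty": -0.003,"tz": 0.92,"rx": 0,"ry": 0,"rz": 0},
  {"grip": 0,"tx": 0.062,"ty": -0.003,"tz": 0.935,"rx": 0,"ry": 0,"rz": 0},
  {"grip": 0,"tx": 0.062,"ty": -0.003,"tz": 0.935,"rx": 0,"ry": 0,"rz": 0},
])

```text
time: 67.7
tool_pos: [0.6684, 0.0522, 0.0157]
tcp_rot: [2.316, 2.121, 0.002]
wrist_force: [-0.6, -0.0, 0.3]
width: 0.5
```

Emit:
move_arm([
  {"grip": -1,"tx": 0,"ty": 0,"tz": 0,"rx": 0,"ry": 0,"rz": 0},
  {"grip": -1,"tx": 0,"ty": 0,"tz": 0,"rx": 0,"ry": 0,"rz": 0},
  {"grip": -1,"tx": 0,"ty": 0,"tz": 0,"rx": 0,"ry": 0,"rz": 0},
  {"grip": -1,"tx": 0,"ty": 0,"tz": 0,"rx": 0,"ry": 0,"rz": 0},
  {"grip": -1,"tx": 0,"ty": 0,"tz": 0,"rx": 0,"ry": 0,"rz": 0},
  {"grip": -1,"tx": 0,"ty": 0,"tz": 0,"rx": 0,"ry": 0,"rz": 0},
  {"grip": -1,"tx": 0,"ty": 0,"tz": 0,"rx": 0,"ry": 0,"rz": 0},
  {"grip": -1,"tx": 0,"ty": 0,"tz": 0,"rx": 0,"ry": 0,"rz": 0},
], grip_force=60)

```text
time: 68.7
tool_pos: [0.6688, 0.0523, 0.0164]
tcp_rot: [2.316, 2.121, 0.003]
wrist_force: [-0.1, -0.3, 6.4]
width: 0.307
```

Emit:
move_arm([
  {"grip": -1,"tx": 0,"ty": 0,"tz": -0.1,"rx": 0,"ry": 0,"rz": 0},
  {"grip": -1,"tx": 0,"ty": 0,"tz": -0.25,"rx": 0,"ry": 0,"rz": 0},
  {"grip": -1,"tx": 0,"ty": 0,"tz": -0.42,"rx": 0,"ry": 0,"rz": 0},
  {"grip": -1,"tx": 0,"ty": 0,"tz": -0.6,"rx": 0,"ry": 0,"rz": 0},
  {"grip": -1,"tx": 0,"ty": 0,"tz": -0.78,"rx": 0,"ry": 0,"rz": 0},
  {"grip": -1,"tx": 0,"ty": 0,"tz": -0.9,"rx": 0,"ry": 0,"rz": 0},
  {"grip": -1,"tx": 0,"ty": 0,"tz": -0.93,"rx": 0,"ry": 0,"rz": 0},
  {"grip": -1,"tx": 0,"ty": 0,"tz": -0.93,"rx": 0,"ry": 0,"rz": 0},
])

```text
time: 69.7
tool_pos: [0.6672, 0.0521, 0.2007]
tcp_rot: [2.317, 2.122, -0.0]
wrist_force: [0.0, -0.0, -2.7]
width: 0.308
```

```bash
python3 - <<'E'
from plan import *
plan([(645,-90,200,86),(610,-230,200,87),(572,-341,200,88.5)])
E
```

```text
t 69.7 pos [667.2  52.1 200.7] yaw 85.0 w 0.308 F [ 0.  -0.  -2.7] q6 0.13
(645, -90, 200, 86) t [-0.7177, -0.0482, 0.0035] r [-0.0, 0.0, -0.0029] dist 144 deg 1
(610, -230, 200, 87) t [-0.7105, -0.1257, 0.0] r [0.0, 0.0, -0.0028] dist 144 deg 1
(572, -341, 200, 88.5) t [-0.5642, -0.1607, 0.0] r [0.0, 0.0, -0.0042] dist 117 deg 2
```

Emit:
move_arm([
  {"grip": -1,"tx": -0.11,"ty": -0.008,"tz": 0,"rx": 0,"ry": 0,"rz": -0.001},
  {"grip": -1,"tx": -0.25,"ty": -0.017,"tz": 0,"rx": 0,"ry": 0,"rz": -0.002},
  {"grip": -1,"tx": -0.39,"ty": -0.026,"tz": 0,"rx": 0,"ry": 0,"rz": -0.003},
  {"grip": -1,"tx": -0.53,"ty": -0.036,"tz": 0,"rx": 0,"ry": 0,"rz": -0.003},
  {"grip": -1,"tx": -0.66,"ty": -0.044,"tz": 0,"rx": 0,"ry": 0,"rz": -0.003},
  {"grip": -1,"tx": -0.718,"ty": -0.048,"tz": 0,"rx": 0,"ry": 0,"rz": -0.003},
  {"grip": -1,"tx": -0.718,"ty": -0.048,"tz": 0,"rx": 0,"ry": 0,"rz": -0.003},
  {"grip": -1,"tx": -0.718,"ty": -0.048,"tz": 0,"rx": 0,"ry": 0,"rz": -0.003},
])

```text
time: 70.7
tool_pos: [0.6452, -0.0891, 0.2001]
tcp_rot: [-2.296, -2.143, 0.0]
wrist_force: [0.1, 0.4, -2.1]
width: 0.303
```

Emit:
move_arm([
  {"grip": -1,"tx": -0.11,"ty": -0.02,"tz": 0,"rx": 0,"ry": 0,"rz": -0.001},
  {"grip": -1,"tx": -0.25,"ty": -0.044,"tz": 0,"rx": 0,"ry": 0,"rz": -0.002},
  {"grip": -1,"tx": -0.39,"ty": -0.069,"tz": 0,"rx": 0,"ry": 0,"rz": -0.003},
  {"grip": -1,"tx": -0.53,"ty": -0.094,"tz": 0,"rx": 0,"ry": 0,"rz": -0.003},
  {"grip": -1,"tx": -0.65,"ty": -0.115,"tz": 0,"rx": 0,"ry": 0,"rz": -0.003},
  {"grip": -1,"tx": -0.71,"ty": -0.126,"tz": 0,"rx": 0,"ry": 0,"rz": -0.003},
  {"grip": -1,"tx": -0.71,"ty": -0.126,"tz": 0,"rx": 0,"ry": 0,"rz": -0.003},
  {"grip": -1,"tx": -0.71,"ty": -0.126,"tz": 0,"rx": 0,"ry": 0,"rz": -0.003},
])

```text
time: 71.7
tool_pos: [0.6106, -0.2291, 0.2006]
tcp_rot: [-2.276, -2.165, -0.001]
wrist_force: [0.1, 0.3, -1.7]
width: 0.304
```

Emit:
move_arm([
  {"grip": -1,"tx": -0.1,"ty": -0.028,"tz": 0,"rx": 0,"ry": 0,"rz": -0.001},
  {"grip": -1,"tx": -0.22,"ty": -0.063,"tz": 0,"rx": 0,"ry": 0,"rz": -0.002},
  {"grip": -1,"tx": -0.34,"ty": -0.097,"tz": 0,"rx": 0,"ry": 0,"rz": -0.003},
  {"grip": -1,"tx": -0.46,"ty": -0.131,"tz": 0,"rx": 0,"ry": 0,"rz": -0.004},
  {"grip": -1,"tx": -0.54,"ty": -0.154,"tz": 0,"rx": 0,"ry": 0,"rz": -0.004},
  {"grip": -1,"tx": -0.564,"ty": -0.161,"tz": 0,"rx": 0,"ry": 0,"rz": -0.004},
  {"grip": -1,"tx": -0.564,"ty": -0.161,"tz": 0,"rx": 0,"ry": 0,"rz": -0.004},
  {"grip": -1,"tx": -0.564,"ty": -0.161,"tz": 0,"rx": 0,"ry": 0,"rz": -0.004},
])

```text
time: 72.7
tool_pos: [0.5729, -0.3401, 0.2007]
tcp_rot: [-2.248, -2.194, -0.001]
wrist_force: [0.3, 0.5, -1.4]
width: 0.306
```

```bash
python3 - <<'E'
from plan import *
c=cam('wrist');save(c,'w26.png')
W=cloud(c);Z=W[...,2]
m=((Z>0.014)&(Z<0.026)&(W[...,1]>-0.46)&(W[...,1]<-0.22)&(W[...,0]>0.38)&(W[...,0]<0.65)).astype(np.uint8)
p=W[m>0]; r=cv2.minAreaRect((p[:,:2]*1000).astype(np.float32));print('wall',len(p),r, 'xr',p[:,0].min(),p[:,0].max(),'yr',p[:,1].min(),p[:,1].max())
plan([(572,-341,8,88.5)])
E
```

```text
wall 3889 ((511.9181823730469, -341.6807861328125), (175.06259155273438, 220.07191467285156), 88.2417984008789) xr 0.400118689851146 0.6241744806027729 yr -0.4278953538825746 -0.25215664108418867
t 72.75 pos [ 572.9 -340.2  200.6] yaw 88.6 w 0.301 F [ 0.3 -0.1 -1.5] q6 -0.55
(572, -341, 8, 88.5) t [-0.0047, -0.0042, 0.9632] r [0.0, -0.0001, 0.0003] dist 193 deg 0
```

View pics/w26.png

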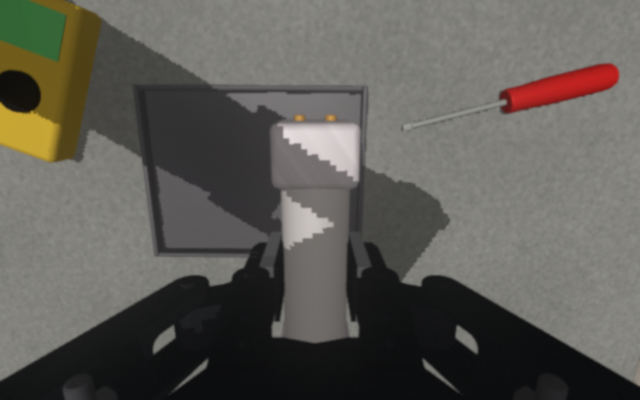

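The tray's free right slot is below, with its walls at (365,160) and (150,170). The screwdriver and meter are clear. Lower the lamp.

Emit:
move_arm([
  {"grip": -1,"tx": -0.015,"ty": -0.004,"tz": 0.15,"rx": 0,"ry": 0,"rz": 0},
  {"grip": -1,"tx": -0.015,"ty": -0.004,"tz": 0.35,"rx": 0,"ry": 0,"rz": 0},
  {"grip": -1,"tx": -0.015,"ty": -0.004,"tz": 0.55,"rx": 0,"ry": 0,"rz": 0},
  {"grip": -1,"tx": -0.015,"ty": -0.004,"tz": 0.72,"rx": 0,"ry": 0,"rz": 0},
  {"grip": -1,"tx": -0.015,"ty": -0.004,"tz": 0.85,"rx": 0,"ry": 0,"rz": 0},
  {"grip": -1,"tx": -0.015,"ty": -0.004,"tz": 0.92,"rx": 0,"ry": 0,"rz": 0},
  {"grip": -1,"tx": -0.015,"ty": -0.004,"tz": 0.952,"rx": 0,"ry": 0,"rz": 0},
  {"grip": -1,"tx": -0.015,"ty": -0.004,"tz": 0.952,"rx": 0,"ry": 0,"rz": 0},
])

```text
time: 73.75
tool_pos: [0.5724, -0.3442, 0.011]
tcp_rot: [2.248, 2.193, 0.0]
wrist_force: [1.1, -0.5, -2.7]
width: 0.306
```

```bash
python3 - <<'E'
from plan import *
plan([])
E
```

```text
t 73.75 pos [ 572.4 -344.2   11. ] yaw 88.6 w 0.306 F [ 1.1 -0.5 -2.7] q6 -0.55
```

Emit:
move_arm([
  {"grip": -1,"tx": 0,"ty": 0,"tz": 0.004,"rx": 0,"ry": 0,"rz": 0},
  {"grip": -1,"tx": 0,"ty": 0,"tz": 0.008,"rx": 0,"ry": 0,"rz": 0},
  {"grip": -0.2,"tx": 0,"ty": 0,"tz": 0.008,"rx": 0,"ry": 0,"rz": 0},
  {"grip": 0,"tx": 0,"ty": 0,"tz": 0.008,"rx": 0,"ry": 0,"rz": 0},
  {"grip": 0,"tx": 0,"ty": 0,"tz": 0.008,"rx": 0,"ry": 0,"rz": 0},
  {"grip": 0,"tx": 0,"ty": 0,"tz": 0.008,"rx": 0,"ry": 0,"rz": 0},
  {"grip": 0,"tx": 0,"ty": 0,"tz": 0.008,"rx": 0,"ry": 0,"rz": 0},
  {"grip": 0,"tx": 0,"ty": 0,"tz": 0.008,"rx": 0,"ry": 0,"rz": 0},
])

```text
time: 74.75
tool_pos: [0.5717, -0.3439, 0.0086]
tcp_rot: [-2.249, -2.193, 0.0]
wrist_force: [-1.0, -0.0, 0.2]
width: 0.5
```

Emit:
move_arm([
  {"grip": 0,"tx": 0,"ty": 0,"tz": -0.1,"rx": 0,"ry": 0,"rz": 0},
  {"grip": 0,"tx": 0,"ty": 0,"tz": -0.25,"rx": 0,"ry": 0,"rz": 0},
  {"grip": 0,"tx": 0,"ty": 0,"tz": -0.45,"rx": 0,"ry": 0,"rz": 0},
  {"grip": 0,"tx": 0,"ty": 0,"tz": -0.65,"rx": 0,"ry": 0,"rz": 0},
  {"grip": 0,"tx": 0,"ty": 0,"tz": -0.85,"rx": 0,"ry": 0,"rz": 0},
  {"grip": 0,"tx": 0,"ty": 0,"tz": -0.95,"rx": 0,"ry": 0,"rz": 0},
  {"grip": 0,"tx": 0,"ty": 0,"tz": -0.95,"rx": 0,"ry": 0,"rz": 0},
  {"grip": 0,"tx": 0,"ty": 0,"tz": -0.95,"rx": 0,"ry": 0,"rz": 0},
])

```text
time: 75.75
tool_pos: [0.5707, -0.3433, 0.1968]
tcp_rot: [-2.247, -2.191, 0.001]
wrist_force: [0.0, -0.1, -0.6]
width: 0.499
```

```bash
python3 - <<'E'
from plan import *
from lamps import lamps
c=cam('wrist');save(c,'w27.png')
W=cloud(c)
from jl import jl
jl(c,0.022,0.045)
c=cam('top');save(c,'t27.png');print('top');jl(c);lamps(c)
plan([(585,-205,200,87),(597,-70,200,86),(609,50,200,85)])
E
```

```text
lamp px [316. 174.] 3812 ctr [ 572.2 -343.5] [118.3  31.8] yaw 88.5 z50/95 [35.4 38.2]
top
lamp px [322. 153.] 489 ctr [609.  57.] [120.   32.6] yaw 84.3 z50/95 [42.1 45.7]
lamp px [320. 174.] 480 ctr [552.9  62.9] [119.8  32.5] yaw 86.6 z50/95 [41.8 45.9]
lamp px [473. 166.] 527 ctr [ 571.7 -344.2] LxS 124 33 axis yaw 89.2 z95 39.0 z50 34.8
t 75.85 pos [ 570.5 -343.1  196. ] yaw 88.6 w 0.499 F [-0.8 -0.2 -0.7] q6 -0.55
(585, -205, 200, 87) t [0.6922, 0.0552, -0.0187] r [-0.0006, -0.0004, 0.0043] dist 139 deg 2
(597, -70, 200, 86) t [0.6772, 0.0246, 0.0] r [0.0, 0.0, 0.0028] dist 136 deg 1
(609, 50, 200, 85) t [0.6027, 0.018, 0.0] r [0.0, 0.0, 0.0028] dist 121 deg 1
```

View pics/w27.png

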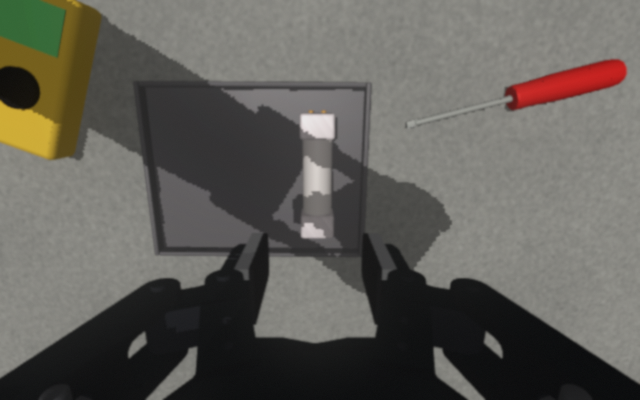

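View pics/t27.png

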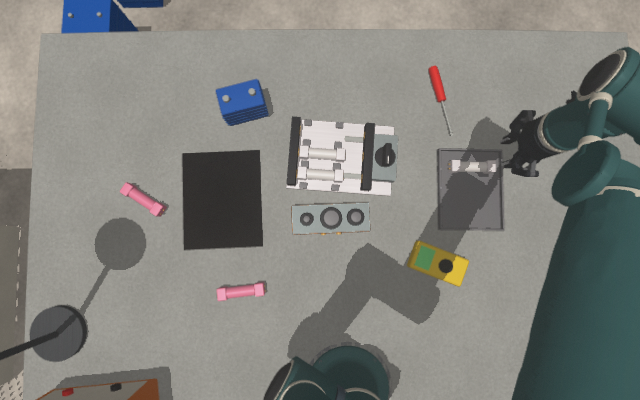

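The first lamp lies flat in the tray, at (316,174) in the wrist view. Two remain in the jig, at (322,153) and (320,174) in the top view. Back for the middle one.

Emit:
move_arm([
  {"grip": 0,"tx": 0.12,"ty": 0.01,"tz": -0.005,"rx": 0,"ry": 0,"rz": 0.001},
  {"grip": 0,"tx": 0.3,"ty": 0.024,"tz": -0.01,"rx": 0,"ry": 0,"rz": 0.002},
  {"grip": 0,"tx": 0.48,"ty": 0.038,"tz": -0.015,"rx": 0,"ry": 0,"rz": 0.003},
  {"grip": 0,"tx": 0.63,"ty": 0.05,"tz": -0.019,"rx": 0,"ry": 0,"rz": 0.004},
  {"grip": 0,"tx": 0.692,"ty": 0.055,"tz": -0.019,"rx": 0,"ry": 0,"rz": 0.004},
  {"grip": 0,"tx": 0.692,"ty": 0.055,"tz": -0.019,"rx": 0,"ry": 0,"rz": 0.004},
  {"grip": 0,"tx": 0.692,"ty": 0.055,"tz": -0.019,"rx": 0,"ry": 0,"rz": 0.004},
  {"grip": 0,"tx": 0.692,"ty": 0.055,"tz": -0.019,"rx": 0,"ry": 0,"rz": 0.004},
])

```text
time: 76.85
tool_pos: [0.586, -0.2069, 0.2023]
tcp_rot: [-2.278, -2.164, 0.0]
wrist_force: [-0.1, -0.1, -0.1]
width: 0.5
```

Emit:
move_arm([
  {"grip": 0,"tx": 0.12,"ty": 0.004,"tz": 0,"rx": 0,"ry": 0,"rz": 0.001},
  {"grip": 0,"tx": 0.3,"ty": 0.011,"tz": 0,"rx": 0,"ry": 0,"rz": 0.002},
  {"grip": 0,"tx": 0.48,"ty": 0.017,"tz": 0,"rx": 0,"ry": 0,"rz": 0.003},
  {"grip": 0,"tx": 0.62,"ty": 0.022,"tz": 0,"rx": 0,"ry": 0,"rz": 0.003},
  {"grip": 0,"tx": 0.677,"ty": 0.025,"tz": 0,"rx": 0,"ry": 0,"rz": 0.003},
  {"grip": 0,"tx": 0.677,"ty": 0.025,"tz": 0,"rx": 0,"ry": 0,"rz": 0.003},
  {"grip": 0,"tx": 0.677,"ty": 0.025,"tz": 0,"rx": 0,"ry": 0,"rz": 0.003},
  {"grip": 0,"tx": 0.677,"ty": 0.025,"tz": 0,"rx": 0,"ry": 0,"rz": 0.003},
])

```text
time: 77.85
tool_pos: [0.5979, -0.072, 0.2024]
tcp_rot: [2.298, 2.142, -0.0]
wrist_force: [0.3, 0.1, -0.8]
width: 0.501
```

Emit:
move_arm([
  {"grip": 0,"tx": 0.12,"ty": 0.004,"tz": 0,"rx": 0,"ry": 0,"rz": 0.001},
  {"grip": 0,"tx": 0.28,"ty": 0.008,"tz": 0,"rx": 0,"ry": 0,"rz": 0.002},
  {"grip": 0,"tx": 0.44,"ty": 0.013,"tz": 0,"rx": 0,"ry": 0,"rz": 0.003},
  {"grip": 0,"tx": 0.56,"ty": 0.017,"tz": 0,"rx": 0,"ry": 0,"rz": 0.003},
  {"grip": 0,"tx": 0.603,"ty": 0.018,"tz": 0,"rx": 0,"ry": 0,"rz": 0.003},
  {"grip": 0,"tx": 0.603,"ty": 0.018,"tz": 0,"rx": 0,"ry": 0,"rz": 0.003},
  {"grip": 0,"tx": 0.603,"ty": 0.018,"tz": 0,"rx": 0,"ry": 0,"rz": 0.003},
  {"grip": 0,"tx": 0.603,"ty": 0.018,"tz": 0,"rx": 0,"ry": 0,"rz": 0.003},
])

```text
time: 78.85
tool_pos: [0.6099, 0.0483, 0.2025]
tcp_rot: [2.318, 2.12, -0.0]
wrist_force: [0.0, 0.5, 0.0]
width: 0.502
```

```bash
python3 - <<'E'
from plan import *
from jl import jl
c=cam('wrist');save(c,'w28.png');jl(c)
plan([(609.2,57.6,14,85)])
E
```

```text
lamp px [254. 163.] 3877 ctr [554.7  63.8] [118.7  32.1] yaw 84.8 z50/95 [42.4 45.1]
lamp px [314. 163.] 3869 ctr [610.   57.9] [118.8  31.3] yaw 85.1 z50/95 [42.5 45.3]
t 78.9 pos [609.8  48.4 202.5] yaw 84.9 w 0.499 F [ 0.6 -0.1  0.1] q6 0.13
(609.2, 57.6, 14, 85) t [0.0459, -0.0073, 0.9424] r [-0.0, 0.0, -0.0003] dist 189 deg 0
```

View pics/w28.png

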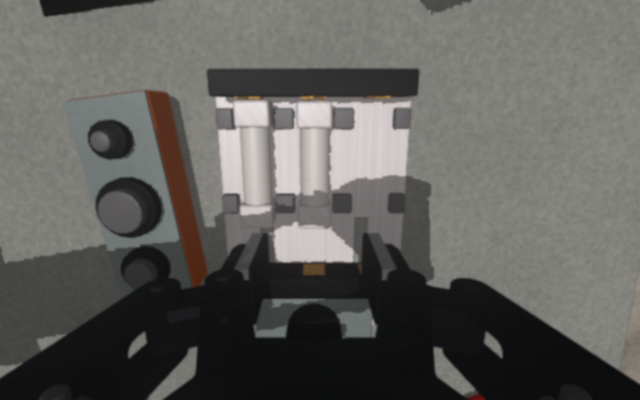

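The middle-groove lamp at (314,163) is lined up with the jaws. Grip and lift.

Emit:
move_arm([
  {"grip": 0,"tx": 0.046,"ty": -0.008,"tz": 0.2,"rx": 0,"ry": 0,"rz": 0},
  {"grip": 0,"tx": 0.046,"ty": -0.008,"tz": 0.4,"rx": 0,"ry": 0,"rz": 0},
  {"grip": 0,"tx": 0.046,"ty": -0.008,"tz": 0.6,"rx": 0,"ry": 0,"rz": 0},
  {"grip": 0,"tx": 0.046,"ty": -0.008,"tz": 0.75,"rx": 0,"ry": 0,"rz": 0},
  {"grip": 0,"tx": 0.046,"ty": -0.008,"tz": 0.86,"rx": 0,"ry": 0,"rz": 0},
  {"grip": 0,"tx": 0.046,"ty": -0.008,"tz": 0.92,"rx": 0,"ry": 0,"rz": 0},
  {"grip": 0,"tx": 0.046,"ty": -0.008,"tz": 0.94,"rx": 0,"ry": 0,"rz": 0},
  {"grip": 0,"tx": 0.046,"ty": -0.008,"tz": 0.94,"rx": 0,"ry": 0,"rz": 0},
])

```text
time: 79.9
tool_pos: [0.6097, 0.0584, 0.0151]
tcp_rot: [2.317, 2.121, 0.001]
wrist_force: [-0.2, 0.7, -0.3]
width: 0.497
```

Emit:
move_arm([
  {"grip": -1,"tx": 0,"ty": 0,"tz": 0,"rx": 0,"ry": 0,"rz": 0},
  {"grip": -1,"tx": 0,"ty": 0,"tz": 0,"rx": 0,"ry": 0,"rz": 0},
  {"grip": -1,"tx": 0,"ty": 0,"tz": 0,"rx": 0,"ry": 0,"rz": 0},
  {"grip": -1,"tx": 0,"ty": 0,"tz": 0,"rx": 0,"ry": 0,"rz": 0},
  {"grip": -1,"tx": 0,"ty": 0,"tz": 0,"rx": 0,"ry": 0,"rz": 0},
  {"grip": -1,"tx": 0,"ty": 0,"tz": 0,"rx": 0,"ry": 0,"rz": 0},
  {"grip": -1,"tx": 0,"ty": 0,"tz": 0,"rx": 0,"ry": 0,"rz": 0},
  {"grip": -1,"tx": 0,"ty": 0,"tz": 0,"rx": 0,"ry": 0,"rz": 0},
], grip_force=60)

```text
time: 80.9
tool_pos: [0.6103, 0.0585, 0.016]
tcp_rot: [2.316, 2.121, 0.003]
wrist_force: [-1.7, -0.4, 6.0]
width: 0.305
```

Emit:
move_arm([
  {"grip": -1,"tx": 0,"ty": 0,"tz": -0.1,"rx": 0,"ry": 0,"rz": 0},
  {"grip": -1,"tx": 0,"ty": 0,"tz": -0.25,"rx": 0,"ry": 0,"rz": 0},
  {"grip": -1,"tx": 0,"ty": 0,"tz": -0.42,"rx": 0,"ry": 0,"rz": 0},
  {"grip": -1,"tx": 0,"ty": 0,"tz": -0.6,"rx": 0,"ry": 0,"rz": 0},
  {"grip": -1,"tx": 0,"ty": 0,"tz": -0.78,"rx": 0,"ry": 0,"rz": 0},
  {"grip": -1,"tx": 0,"ty": 0,"tz": -0.9,"rx": 0,"ry": 0,"rz": 0},
  {"grip": -1,"tx": 0,"ty": 0,"tz": -0.93,"rx": 0,"ry": 0,"rz": 0},
  {"grip": -1,"tx": 0,"ty": 0,"tz": -0.93,"rx": 0,"ry": 0,"rz": 0},
])

```text
time: 81.9
tool_pos: [0.6088, 0.0585, 0.2005]
tcp_rot: [-2.317, -2.122, -0.0]
wrist_force: [-0.1, -0.0, -2.0]
width: 0.304
```

```bash
python3 - <<'E'
from plan import *
plan([(577,-85,200,86),(544,-220,200,87),(511.5,-341.5,200,88.3)])
E
```

```text
t 81.9 pos [608.8  58.5 200.5] yaw 85.0 w 0.304 F [-0.1 -0.  -2. ] q6 0.14
(577, -85, 200, 86) t [-0.7287, -0.0953, 0.0025] r [0.0, -0.0, -0.0029] dist 147 deg 1
(544, -220, 200, 87) t [-0.6849, -0.1175, 0.0] r [0.0, 0.0, -0.0028] dist 139 deg 1
(511.5, -341.5, 200, 88.3) t [-0.6152, -0.1305, 0.0] r [0.0, 0.0, -0.0036] dist 126 deg 1
```

Emit:
move_arm([
  {"grip": -1,"tx": -0.11,"ty": -0.014,"tz": 0,"rx": 0,"ry": 0,"rz": -0.001},
  {"grip": -1,"tx": -0.25,"ty": -0.033,"tz": 0,"rx": 0,"ry": 0,"rz": -0.002},
  {"grip": -1,"tx": -0.39,"ty": -0.051,"tz": 0,"rx": 0,"ry": 0,"rz": -0.003},
  {"grip": -1,"tx": -0.53,"ty": -0.069,"tz": 0,"rx": 0,"ry": 0,"rz": -0.003},
  {"grip": -1,"tx": -0.66,"ty": -0.086,"tz": 0,"rx": 0,"ry": 0,"rz": -0.003},
  {"grip": -1,"tx": -0.729,"ty": -0.095,"tz": 0,"rx": 0,"ry": 0,"rz": -0.003},
  {"grip": -1,"tx": -0.729,"ty": -0.095,"tz": 0,"rx": 0,"ry": 0,"rz": -0.003},
  {"grip": -1,"tx": -0.729,"ty": -0.095,"tz": 0,"rx": 0,"ry": 0,"rz": -0.003},
])

```text
time: 82.9
tool_pos: [0.5773, -0.0844, 0.2]
tcp_rot: [-2.296, -2.143, -0.0]
wrist_force: [0.5, -0.5, -1.7]
width: 0.308
```

Emit:
move_arm([
  {"grip": -1,"tx": -0.11,"ty": -0.019,"tz": 0,"rx": 0,"ry": 0,"rz": -0.001},
  {"grip": -1,"tx": -0.25,"ty": -0.043,"tz": 0,"rx": 0,"ry": 0,"rz": -0.002},
  {"grip": -1,"tx": -0.39,"ty": -0.067,"tz": 0,"rx": 0,"ry": 0,"rz": -0.003},
  {"grip": -1,"tx": -0.53,"ty": -0.091,"tz": 0,"rx": 0,"ry": 0,"rz": -0.003},
  {"grip": -1,"tx": -0.64,"ty": -0.11,"tz": 0,"rx": 0,"ry": 0,"rz": -0.003},
  {"grip": -1,"tx": -0.685,"ty": -0.117,"tz": 0,"rx": 0,"ry": 0,"rz": -0.003},
  {"grip": -1,"tx": -0.685,"ty": -0.117,"tz": 0,"rx": 0,"ry": 0,"rz": -0.003},
  {"grip": -1,"tx": -0.685,"ty": -0.117,"tz": 0,"rx": 0,"ry": 0,"rz": -0.003},
])

```text
time: 83.9
tool_pos: [0.5448, -0.2191, 0.2004]
tcp_rot: [-2.275, -2.166, -0.001]
wrist_force: [0.1, 1.2, -2.1]
width: 0.307
```

Emit:
move_arm([
  {"grip": -1,"tx": -0.1,"ty": -0.021,"tz": 0,"rx": 0,"ry": 0,"rz": -0.001},
  {"grip": -1,"tx": -0.23,"ty": -0.049,"tz": 0,"rx": 0,"ry": 0,"rz": -0.002},
  {"grip": -1,"tx": -0.36,"ty": -0.076,"tz": 0,"rx": 0,"ry": 0,"rz": -0.003},
  {"grip": -1,"tx": -0.49,"ty": -0.104,"tz": 0,"rx": 0,"ry": 0,"rz": -0.004},
  {"grip": -1,"tx": -0.58,"ty": -0.123,"tz": 0,"rx": 0,"ry": 0,"rz": -0.004},
  {"grip": -1,"tx": -0.615,"ty": -0.13,"tz": 0,"rx": 0,"ry": 0,"rz": -0.004},
  {"grip": -1,"tx": -0.615,"ty": -0.13,"tz": 0,"rx": 0,"ry": 0,"rz": -0.004},
  {"grip": -1,"tx": -0.615,"ty": -0.13,"tz": 0,"rx": 0,"ry": 0,"rz": -0.004},
])

```text
time: 84.9
tool_pos: [0.5126, -0.3409, 0.2004]
tcp_rot: [-2.248, -2.194, -0.001]
wrist_force: [0.0, -0.6, -1.4]
width: 0.304
```

```bash
python3 - <<'E'
from plan import *
c=cam('wrist');save(c,'w29.png')
plan([(511.5,-342,9.5,88.3)])
E
```

```text
t 84.95 pos [ 512.6 -340.9  200.4] yaw 88.6 w 0.304 F [-0.1  1.2 -1.4] q6 -0.6
(511.5, -342, 9.5, 88.3) t [-0.006, -0.0055, 0.9547] r [-0.0, -0.0001, 0.0008] dist 191 deg 0
```

View pics/w29.png

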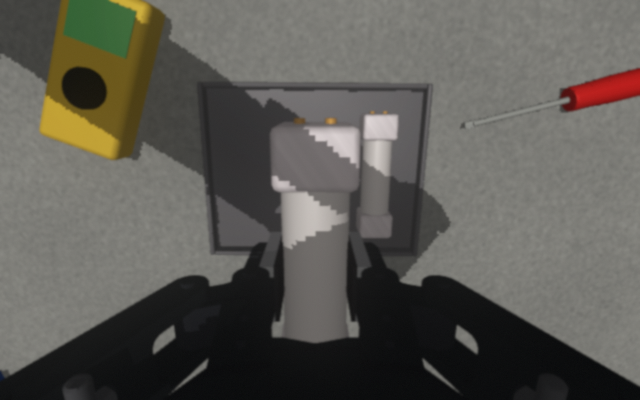

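Over the middle slot, with the first lamp at rest at (378,175). Lower, release, rise.

Emit:
move_arm([
  {"grip": -1,"tx": -0.006,"ty": -0.008,"tz": 0.15,"rx": 0,"ry": 0,"rz": 0},
  {"grip": -1,"tx": -0.006,"ty": -0.008,"tz": 0.35,"rx": 0,"ry": 0,"rz": 0},
  {"grip": -1,"tx": -0.006,"ty": -0.008,"tz": 0.55,"rx": 0,"ry": 0,"rz": 0},
  {"grip": -1,"tx": -0.006,"ty": -0.008,"tz": 0.72,"rx": 0,"ry": 0,"rz": 0},
  {"grip": -1,"tx": -0.006,"ty": -0.008,"tz": 0.85,"rx": 0,"ry": 0,"rz": 0},
  {"grip": -1,"tx": -0.006,"ty": -0.008,"tz": 0.92,"rx": 0,"ry": 0,"rz": 0},
  {"grip": -1,"tx": -0.006,"ty": -0.008,"tz": 0.952,"rx": 0,"ry": 0,"rz": 0},
  {"grip": -1,"tx": -0.006,"ty": -0.008,"tz": 0.956,"rx": 0,"ry": 0,"rz": 0},
])

```text
time: 85.95
tool_pos: [0.5113, -0.343, 0.0098]
tcp_rot: [2.248, 2.193, 0.0]
wrist_force: [0.8, -0.5, -1.7]
width: 0.306
```

Emit:
move_arm([
  {"grip": -1,"tx": 0,"ty": 0,"tz": 0.002,"rx": 0,"ry": 0,"rz": 0},
  {"grip": -1,"tx": 0,"ty": 0,"tz": 0.004,"rx": 0,"ry": 0,"rz": 0},
  {"grip": -0.2,"tx": 0,"ty": 0,"tz": 0.004,"rx": 0,"ry": 0,"rz": 0},
  {"grip": 0,"tx": 0,"ty": 0,"tz": 0.004,"rx": 0,"ry": 0,"rz": 0},
  {"grip": 0,"tx": 0,"ty": 0,"tz": 0.004,"rx": 0,"ry": 0,"rz": 0},
  {"grip": 0,"tx": 0,"ty": 0,"tz": 0.004,"rx": 0,"ry": 0,"rz": 0},
  {"grip": 0,"tx": 0,"ty": 0,"tz": 0.004,"rx": 0,"ry": 0,"rz": 0},
  {"grip": 0,"tx": 0,"ty": 0,"tz": 0.004,"rx": 0,"ry": 0,"rz": 0},
])

```text
time: 86.95
tool_pos: [0.5108, -0.3428, 0.0084]
tcp_rot: [-2.249, -2.193, -0.0]
wrist_force: [0.5, -0.3, 0.4]
width: 0.505
```

Emit:
move_arm([
  {"grip": 0,"tx": 0,"ty": 0,"tz": -0.1,"rx": 0,"ry": 0,"rz": 0},
  {"grip": 0,"tx": 0,"ty": 0,"tz": -0.25,"rx": 0,"ry": 0,"rz": 0},
  {"grip": 0,"tx": 0,"ty": 0,"tz": -0.45,"rx": 0,"ry": 0,"rz": 0},
  {"grip": 0,"tx": 0,"ty": 0,"tz": -0.65,"rx": 0,"ry": 0,"rz": 0},
  {"grip": 0,"tx": 0,"ty": 0,"tz": -0.85,"rx": 0,"ry": 0,"rz": 0},
  {"grip": 0,"tx": 0,"ty": 0,"tz": -0.96,"rx": 0,"ry": 0,"rz": 0},
  {"grip": 0,"tx": 0,"ty": 0,"tz": -0.96,"rx": 0,"ry": 0,"rz": 0},
  {"grip": 0,"tx": 0,"ty": 0,"tz": -0.96,"rx": 0,"ry": 0,"rz": 0},
])

```text
time: 87.95
tool_pos: [0.5103, -0.3425, 0.2001]
tcp_rot: [-2.249, -2.193, 0.0]
wrist_force: [-0.5, -0.6, 0.2]
width: 0.506
```

```bash
python3 - <<'E'
from plan import *
from jl import jl
c=cam('wrist');save(c,'w30.png');jl(c,0.022,0.045)
c=cam('top');save(c,'t30.png');print('top');jl(c)
plan([(530,-200,200,87),(543,-65,200,86),(553.5,55,200,85)])
E
```

```text
lamp px [316. 174.] 3760 ctr [ 511.4 -343.7] [119.5  31.3] yaw 88.3 z50/95 [35.4 38.2]
lamp px [379. 171.] 3818 ctr [ 572.2 -343.5] [118.5  32.3] yaw 88.5 z50/95 [35.3 38.2]
top
lamp px [321. 174.] 485 ctr [552.9  62.7] [118.9  31.8] yaw 85.6 z50/95 [42.  45.6]
t 88.05 pos [ 509.8 -342.2  198.8] yaw 88.6 w 0.499 F [0.4 0.4 0.2] q6 -0.61
(530, -200, 200, 87) t [0.7131, 0.083, -0.0051] r [-0.0004, -0.0003, 0.0043] dist 144 deg 2
(543, -65, 200, 86) t [0.6775, 0.0296, 0.0] r [0.0, 0.0, 0.0028] dist 136 deg 1
(553.5, 55, 200, 85) t [0.6022, 0.0105, 0.0] r [0.0, 0.0, 0.0028] dist 120 deg 1
```

View pics/w30.png

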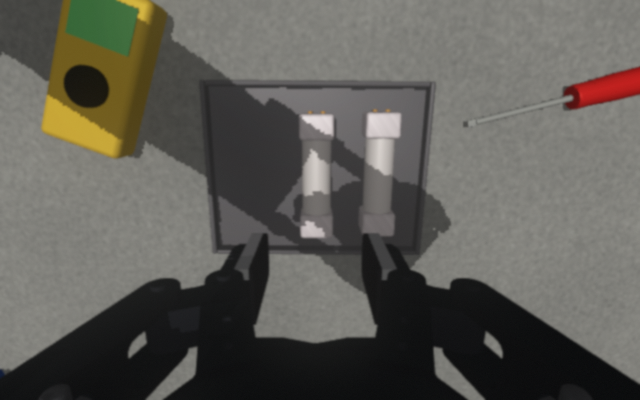

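Two lamps lie flat in the tray, at (316,174) and (379,171). Back for the last one.

Emit:
move_arm([
  {"grip": 0,"tx": 0.12,"ty": 0.014,"tz": 0,"rx": 0,"ry": 0,"rz": 0.001},
  {"grip": 0,"tx": 0.3,"ty": 0.035,"tz": -0.005,"rx": 0,"ry": 0,"rz": 0.002},
  {"grip": 0,"tx": 0.48,"ty": 0.056,"tz": -0.005,"rx": 0,"ry": 0,"rz": 0.003},
  {"grip": 0,"tx": 0.64,"ty": 0.075,"tz": -0.005,"rx": 0,"ry": 0,"rz": 0.004},
  {"grip": 0,"tx": 0.713,"ty": 0.083,"tz": -0.005,"rx": 0,"ry": 0,"rz": 0.004},
  {"grip": 0,"tx": 0.713,"ty": 0.083,"tz": -0.005,"rx": 0,"ry": 0,"rz": 0.004},
  {"grip": 0,"tx": 0.713,"ty": 0.083,"tz": -0.005,"rx": 0,"ry": 0,"rz": 0.004},
  {"grip": 0,"tx": 0.713,"ty": 0.083,"tz": -0.005,"rx": 0,"ry": 0,"rz": 0.004},
])

```text
time: 89.05
tool_pos: [0.5308, -0.2017, 0.2014]
tcp_rot: [2.278, 2.164, -0.0]
wrist_force: [0.5, -0.2, 0.1]
width: 0.502
```

Emit:
move_arm([
  {"grip": 0,"tx": 0.12,"ty": 0.005,"tz": 0,"rx": 0,"ry": 0,"rz": 0.001},
  {"grip": 0,"tx": 0.3,"ty": 0.013,"tz": 0,"rx": 0,"ry": 0,"rz": 0.002},
  {"grip": 0,"tx": 0.48,"ty": 0.021,"tz": 0,"rx": 0,"ry": 0,"rz": 0.003},
  {"grip": 0,"tx": 0.62,"ty": 0.027,"tz": 0,"rx": 0,"ry": 0,"rz": 0.003},
  {"grip": 0,"tx": 0.677,"ty": 0.03,"tz": 0,"rx": 0,"ry": 0,"rz": 0.003},
  {"grip": 0,"tx": 0.677,"ty": 0.03,"tz": 0,"rx": 0,"ry": 0,"rz": 0.003},
  {"grip": 0,"tx": 0.677,"ty": 0.03,"tz": 0,"rx": 0,"ry": 0,"rz": 0.003},
  {"grip": 0,"tx": 0.677,"ty": 0.03,"tz": 0,"rx": 0,"ry": 0,"rz": 0.003},
])

```text
time: 90.05
tool_pos: [0.5437, -0.0668, 0.2015]
tcp_rot: [2.298, 2.142, -0.0]
wrist_force: [-0.3, -0.5, 0.2]
width: 0.502
```

Emit:
move_arm([
  {"grip": 0,"tx": 0.12,"ty": 0.002,"tz": 0,"rx": 0,"ry": 0,"rz": 0.001},
  {"grip": 0,"tx": 0.28,"ty": 0.005,"tz": 0,"rx": 0,"ry": 0,"rz": 0.002},
  {"grip": 0,"tx": 0.44,"ty": 0.008,"tz": 0,"rx": 0,"ry": 0,"rz": 0.003},
  {"grip": 0,"tx": 0.56,"ty": 0.01,"tz": 0,"rx": 0,"ry": 0,"rz": 0.003},
  {"grip": 0,"tx": 0.602,"ty": 0.01,"tz": 0,"rx": 0,"ry": 0,"rz": 0.003},
  {"grip": 0,"tx": 0.602,"ty": 0.01,"tz": 0,"rx": 0,"ry": 0,"rz": 0.003},
  {"grip": 0,"tx": 0.602,"ty": 0.01,"tz": 0,"rx": 0,"ry": 0,"rz": 0.003},
  {"grip": 0,"tx": 0.602,"ty": 0.01,"tz": 0,"rx": 0,"ry": 0,"rz": 0.003},
])

```text
time: 91.05
tool_pos: [0.554, 0.0533, 0.2015]
tcp_rot: [2.318, 2.12, -0.0]
wrist_force: [0.7, 0.2, -0.6]
width: 0.498
```

```bash
python3 - <<'E'
from plan import *
from jl import jl
c=cam('wrist');save(c,'w31.png');jl(c)
plan([(553.8,63,14,85)])
E
```

```text
lamp px [314. 162.] 3880 ctr [554.3  63.4] [119.7  31.3] yaw 85.2 z50/95 [42.5 45.2]
t 91.1 pos [554.   53.4 201.5] yaw 84.9 w 0.501 F [0.3 0.7 0.8] q6 0.14
(553.8, 63, 14, 85) t [0.0477, -0.0054, 0.9374] r [-0.0, 0.0, -0.0003] dist 188 deg 0
```

View pics/w31.png

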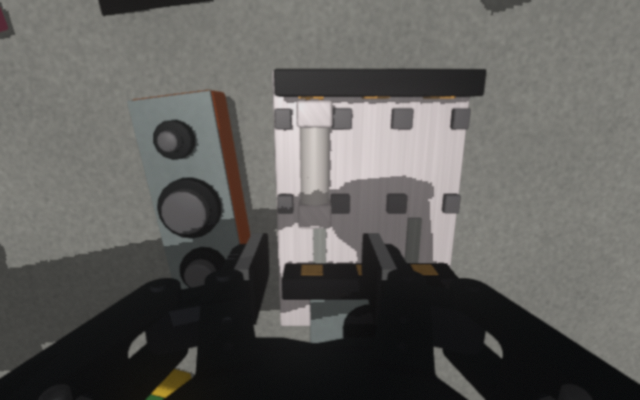

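The last lamp at (314,162) is between the jaws. Grip and lift.

Emit:
move_arm([
  {"grip": 0,"tx": 0.048,"ty": -0.006,"tz": 0.2,"rx": 0,"ry": 0,"rz": 0},
  {"grip": 0,"tx": 0.048,"ty": -0.006,"tz": 0.4,"rx": 0,"ry": 0,"rz": 0},
  {"grip": 0,"tx": 0.048,"ty": -0.006,"tz": 0.6,"rx": 0,"ry": 0,"rz": 0},
  {"grip": 0,"tx": 0.048,"ty": -0.006,"tz": 0.75,"rx": 0,"ry": 0,"rz": 0},
  {"grip": 0,"tx": 0.048,"ty": -0.006,"tz": 0.86,"rx": 0,"ry": 0,"rz": 0},
  {"grip": 0,"tx": 0.048,"ty": -0.006,"tz": 0.92,"rx": 0,"ry": 0,"rz": 0},
  {"grip": 0,"tx": 0.048,"ty": -0.006,"tz": 0.936,"rx": 0,"ry": 0,"rz": 0},
  {"grip": 0,"tx": 0.048,"ty": -0.006,"tz": 0.936,"rx": 0,"ry": 0,"rz": 0},
])

```text
time: 92.1
tool_pos: [0.5543, 0.0638, 0.0149]
tcp_rot: [2.317, 2.121, 0.001]
wrist_force: [0.8, -0.0, 1.1]
width: 0.5
```

Emit:
move_arm([
  {"grip": -1,"tx": 0,"ty": 0,"tz": 0,"rx": 0,"ry": 0,"rz": 0},
  {"grip": -1,"tx": 0,"ty": 0,"tz": 0,"rx": 0,"ry": 0,"rz": 0},
  {"grip": -1,"tx": 0,"ty": 0,"tz": 0,"rx": 0,"ry": 0,"rz": 0},
  {"grip": -1,"tx": 0,"ty": 0,"tz": 0,"rx": 0,"ry": 0,"rz": 0},
  {"grip": -1,"tx": 0,"ty": 0,"tz": 0,"rx": 0,"ry": 0,"rz": 0},
  {"grip": -1,"tx": 0,"ty": 0,"tz": 0,"rx": 0,"ry": 0,"rz": 0},
  {"grip": -1,"tx": 0,"ty": 0,"tz": 0,"rx": 0,"ry": 0,"rz": 0},
  {"grip": -1,"tx": 0,"ty": 0,"tz": 0,"rx": 0,"ry": 0,"rz": 0},
], grip_force=60)

```text
time: 93.1
tool_pos: [0.5543, 0.0639, 0.0158]
tcp_rot: [2.316, 2.121, 0.002]
wrist_force: [-2.3, 0.4, 6.8]
width: 0.304
```

Emit:
move_arm([
  {"grip": -1,"tx": 0,"ty": 0,"tz": -0.1,"rx": 0,"ry": 0,"rz": 0},
  {"grip": -1,"tx": 0,"ty": 0,"tz": -0.25,"rx": 0,"ry": 0,"rz": 0},
  {"grip": -1,"tx": 0,"ty": 0,"tz": -0.42,"rx": 0,"ry": 0,"rz": 0},
  {"grip": -1,"tx": 0,"ty": 0,"tz": -0.6,"rx": 0,"ry": 0,"rz": 0},
  {"grip": -1,"tx": 0,"ty": 0,"tz": -0.78,"rx": 0,"ry": 0,"rz": 0},
  {"grip": -1,"tx": 0,"ty": 0,"tz": -0.9,"rx": 0,"ry": 0,"rz": 0},
  {"grip": -1,"tx": 0,"ty": 0,"tz": -0.93,"rx": 0,"ry": 0,"rz": 0},
  {"grip": -1,"tx": 0,"ty": 0,"tz": -0.93,"rx": 0,"ry": 0,"rz": 0},
])

```text
time: 94.1
tool_pos: [0.5535, 0.0639, 0.2001]
tcp_rot: [2.317, 2.122, 0.0]
wrist_force: [-0.1, -0.3, -1.1]
width: 0.303
```

```bash
python3 - <<'E'
from plan import *
plan([(520,-80,200,86),(485,-215,200,87),(450.8,-340,200,88.3)])
E
```

```text
t 94.1 pos [553.5  63.9 200.1] yaw 85.0 w 0.303 F [-0.1 -0.3 -1.1] q6 0.16
(520, -80, 200, 86) t [-0.7313, -0.1038, 0.0003] r [0.0, -0.0, -0.0029] dist 148 deg 1
(485, -215, 200, 87) t [-0.6856, -0.1275, 0.0] r [0.0, 0.0, -0.0028] dist 139 deg 1
(450.8, -340, 200, 88.3) t [-0.6331, -0.1381, 0.0] r [0.0, 0.0, -0.0036] dist 130 deg 1
```

Emit:
move_arm([
  {"grip": -1,"tx": -0.11,"ty": -0.016,"tz": 0,"rx": 0,"ry": 0,"rz": -0.001},
  {"grip": -1,"tx": -0.25,"ty": -0.036,"tz": 0,"rx": 0,"ry": 0,"rz": -0.002},
  {"grip": -1,"tx": -0.39,"ty": -0.056,"tz": 0,"rx": 0,"ry": 0,"rz": -0.003},
  {"grip": -1,"tx": -0.53,"ty": -0.076,"tz": 0,"rx": 0,"ry": 0,"rz": -0.003},
  {"grip": -1,"tx": -0.66,"ty": -0.094,"tz": 0,"rx": 0,"ry": 0,"rz": -0.003},
  {"grip": -1,"tx": -0.731,"ty": -0.104,"tz": 0,"rx": 0,"ry": 0,"rz": -0.003},
  {"grip": -1,"tx": -0.731,"ty": -0.104,"tz": 0,"rx": 0,"ry": 0,"rz": -0.003},
  {"grip": -1,"tx": -0.731,"ty": -0.104,"tz": 0,"rx": 0,"ry": 0,"rz": -0.003},
])

```text
time: 95.1
tool_pos: [0.5201, -0.0793, 0.1998]
tcp_rot: [-2.296, -2.143, -0.0]
wrist_force: [-0.3, 0.0, -1.6]
width: 0.306
```

Emit:
move_arm([
  {"grip": -1,"tx": -0.11,"ty": -0.02,"tz": 0,"rx": 0,"ry": 0,"rz": -0.001},
  {"grip": -1,"tx": -0.25,"ty": -0.047,"tz": 0,"rx": 0,"ry": 0,"rz": -0.002},
  {"grip": -1,"tx": -0.39,"ty": -0.073,"tz": 0,"rx": 0,"ry": 0,"rz": -0.003},
  {"grip": -1,"tx": -0.53,"ty": -0.099,"tz": 0,"rx": 0,"ry": 0,"rz": -0.003},
  {"grip": -1,"tx": -0.64,"ty": -0.119,"tz": 0,"rx": 0,"ry": 0,"rz": -0.003},
  {"grip": -1,"tx": -0.686,"ty": -0.127,"tz": 0,"rx": 0,"ry": 0,"rz": -0.003},
  {"grip": -1,"tx": -0.686,"ty": -0.127,"tz": 0,"rx": 0,"ry": 0,"rz": -0.003},
  {"grip": -1,"tx": -0.686,"ty": -0.127,"tz": 0,"rx": 0,"ry": 0,"rz": -0.003},
])

```text
time: 96.1
tool_pos: [0.4856, -0.2141, 0.2002]
tcp_rot: [-2.275, -2.166, -0.001]
wrist_force: [0.0, 0.4, -0.9]
width: 0.305
```

Emit:
move_arm([
  {"grip": -1,"tx": -0.1,"ty": -0.022,"tz": 0,"rx": 0,"ry": 0,"rz": -0.001},
  {"grip": -1,"tx": -0.23,"ty": -0.05,"tz": 0,"rx": 0,"ry": 0,"rz": -0.002},
  {"grip": -1,"tx": -0.36,"ty": -0.079,"tz": 0,"rx": 0,"ry": 0,"rz": -0.003},
  {"grip": -1,"tx": -0.49,"ty": -0.107,"tz": 0,"rx": 0,"ry": 0,"rz": -0.004},
  {"grip": -1,"tx": -0.6,"ty": -0.131,"tz": 0,"rx": 0,"ry": 0,"rz": -0.004},
  {"grip": -1,"tx": -0.633,"ty": -0.138,"tz": 0,"rx": 0,"ry": 0,"rz": -0.004},
  {"grip": -1,"tx": -0.633,"ty": -0.138,"tz": 0,"rx": 0,"ry": 0,"rz": -0.004},
  {"grip": -1,"tx": -0.633,"ty": -0.138,"tz": 0,"rx": 0,"ry": 0,"rz": -0.004},
])

```text
time: 97.1
tool_pos: [0.4516, -0.3393, 0.2002]
tcp_rot: [-2.248, -2.194, -0.001]
wrist_force: [0.5, -0.6, -1.7]
width: 0.302
```

```bash
python3 - <<'E'
from plan import *
c=cam('wrist');save(c,'w32.png')
plan([(450.8,-340.5,9.5,88.3)])
E
```

```text
t 97.15 pos [ 451.6 -339.3  200.2] yaw 88.6 w 0.305 F [ 0.1  0.3 -1.7] q6 -0.66
(450.8, -340.5, 9.5, 88.3) t [-0.0063, -0.004, 0.9536] r [-0.0, -0.0001, 0.0008] dist 191 deg 0
```

View pics/w32.png

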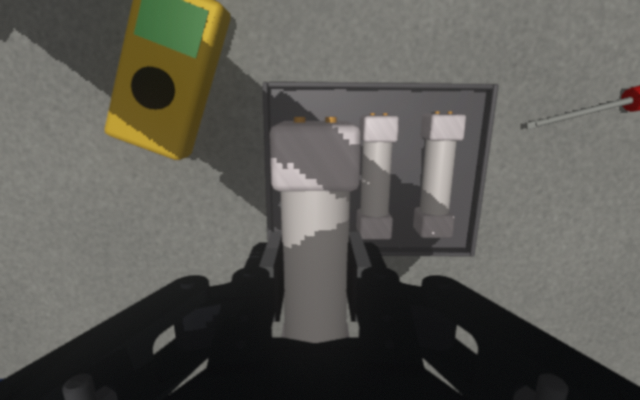

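Over the free left slot, the other two at rest. Lower, release, rise well clear.

Emit:
move_arm([
  {"grip": -1,"tx": -0.01,"ty": -0.005,"tz": 0.15,"rx": 0,"ry": 0,"rz": 0},
  {"grip": -1,"tx": -0.01,"ty": -0.005,"tz": 0.35,"rx": 0,"ry": 0,"rz": 0},
  {"grip": -1,"tx": -0.01,"ty": -0.005,"tz": 0.55,"rx": 0,"ry": 0,"rz": 0},
  {"grip": -1,"tx": -0.01,"ty": -0.005,"tz": 0.72,"rx": 0,"ry": 0,"rz": 0},
  {"grip": -1,"tx": -0.01,"ty": -0.005,"tz": 0.85,"rx": 0,"ry": 0,"rz": 0},
  {"grip": -1,"tx": -0.01,"ty": -0.005,"tz": 0.92,"rx": 0,"ry": 0,"rz": 0},
  {"grip": -1,"tx": -0.01,"ty": -0.005,"tz": 0.952,"rx": 0,"ry": 0,"rz": 0},
  {"grip": -1,"tx": -0.01,"ty": -0.005,"tz": 0.955,"rx": 0,"ry": 0,"rz": 0},
])

```text
time: 98.15
tool_pos: [0.4508, -0.3422, 0.0097]
tcp_rot: [2.248, 2.193, 0.0]
wrist_force: [0.5, -0.5, -0.5]
width: 0.31
```

Emit:
move_arm([
  {"grip": -1,"tx": 0,"ty": 0,"tz": 0.002,"rx": 0,"ry": 0,"rz": 0},
  {"grip": -1,"tx": 0,"ty": 0,"tz": 0.004,"rx": 0,"ry": 0,"rz": 0},
  {"grip": -0.2,"tx": 0,"ty": 0,"tz": 0.004,"rx": 0,"ry": 0,"rz": 0},
  {"grip": 0,"tx": 0,"ty": 0,"tz": 0.004,"rx": 0,"ry": 0,"rz": 0},
  {"grip": 0,"tx": 0,"ty": 0,"tz": 0.004,"rx": 0,"ry": 0,"rz": 0},
  {"grip": 0,"tx": 0,"ty": 0,"tz": 0.004,"rx": 0,"ry": 0,"rz": 0},
  {"grip": 0,"tx": 0,"ty": 0,"tz": 0.004,"rx": 0,"ry": 0,"rz": 0},
  {"grip": 0,"tx": 0,"ty": 0,"tz": 0.004,"rx": 0,"ry": 0,"rz": 0},
])

```text
time: 99.15
tool_pos: [0.4503, -0.3421, 0.0084]
tcp_rot: [-2.249, -2.193, 0.0]
wrist_force: [-0.2, 0.3, 0.1]
width: 0.502
```

Emit:
move_arm([
  {"grip": 0,"tx": 0,"ty": 0,"tz": -0.1,"rx": 0,"ry": 0,"rz": 0},
  {"grip": 0,"tx": 0,"ty": 0,"tz": -0.25,"rx": 0,"ry": 0,"rz": 0},
  {"grip": 0,"tx": 0,"ty": 0,"tz": -0.45,"rx": 0,"ry": 0,"rz": 0},
  {"grip": 0,"tx": 0,"ty": 0,"tz": -0.65,"rx": 0,"ry": 0,"rz": 0},
  {"grip": 0,"tx": 0,"ty": 0,"tz": -0.85,"rx": 0,"ry": 0,"rz": 0},
  {"grip": 0,"tx": 0,"ty": 0,"tz": -0.96,"rx": 0,"ry": 0,"rz": 0},
  {"grip": 0,"tx": 0,"ty": 0,"tz": -0.96,"rx": 0,"ry": 0,"rz": 0},
  {"grip": 0,"tx": 0,"ty": 0,"tz": -0.96,"rx": 0,"ry": 0,"rz": 0},
])

```text
time: 100.15
tool_pos: [0.4497, -0.3416, 0.1991]
tcp_rot: [-2.248, -2.192, 0.0]
wrist_force: [0.2, -0.4, -0.3]
width: 0.497
```

```bash
python3 - <<'E'
from plan import *
from jl import jl
from knob import knob
from keys import keys
c=cam('wrist');save(c,'w33.png');jl(c,0.022,0.045)
c=cam('top');save(c,'t33.png');print('top');jl(c,0.022,.045);knob(c);keys(c)
plan([])
E
```

```text
lamp px [442. 172.] 4064 ctr [ 571.8 -343.3] [119.3  32.6] yaw 88.2 z50/95 [35.2 38.3]
lamp px [316. 174.] 3797 ctr [ 450.8 -342.5] [119.5  31.7] yaw 88.8 z50/95 [35.4 38.2]
lamp px [379. 172.] 3813 ctr [ 511.3 -343.8] [119.3  32.2] yaw 88.6 z50/95 [35.3 38.3]
top
lamp px [473. 166.] 515 ctr [ 572.2 -344. ] [123.3  31.9] yaw 88.3 z50/95 [34.8 38.8]
lamp px [474. 189.] 533 ctr [ 510.2 -344.2] [122.8  31.3] yaw 88.9 z50/95 [34.4 38.5]
lamp px [474. 212.] 509 ctr [ 450.3 -341.5] [119.3  29.6] yaw 89.0 z50/95 [34.5 39.3]
knobbar px [388. 154.] 148 [ 594.4 -104.5] [16.5 53.5] bar yaw 174.6
cap px [331. 218.] 191 ctr 438.0 38.5 dia 39.2 mean [438.2  38.5  72.1]
cap px [356. 217.] 94 ctr 439.8 -23.6 dia 27.3 mean [439.7 -23.3  72.3]
cap px [306. 219.] 41 ctr 436.5 100.6 dia 17.2 mean [436.3 100.5  72.1]
housing px [330. 218.] 189 z [59.7 61.9 64.1]
housing px [355. 217.] 141 z [59.5 61.9 65.1]
housing px [306. 219.] 98 z [59.8 61.8 64.1]
t 100.25 pos [ 449.4 -341.3  198.4] yaw 88.6 w 0.502 F [-0.3  0.9  0. ] q6 -0.67
```

View pics/w33.png

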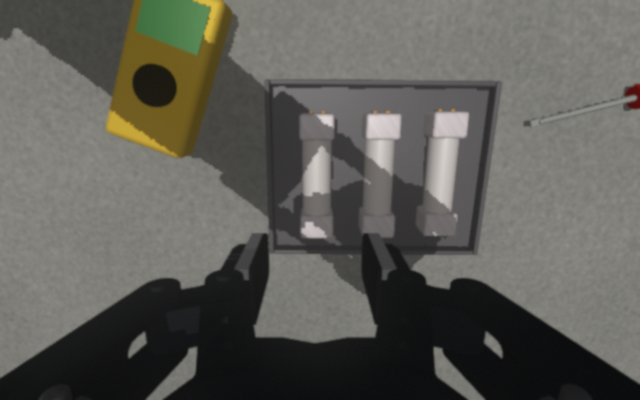

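View pics/t33.png

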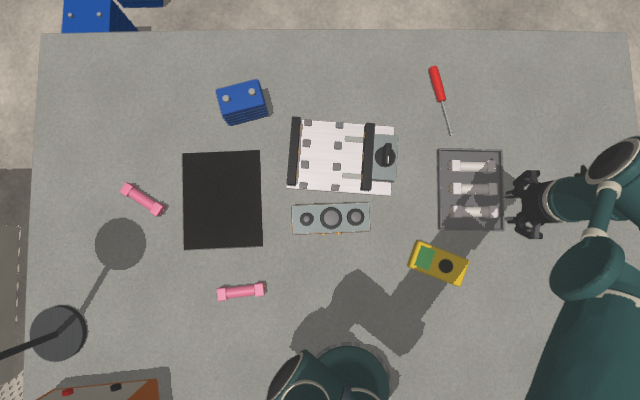

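All three lamps lie flat in the tray, at (473,166), (474,189) and (474,212) in the top view. The keys are up at 72 mm and the knob is at its back stop. The battery, meter and screwdriver are at their starting pixels, and the gripper is clear at z = 0.2 m. Handing in.

```bash
python3 -c "
from workcell import *
print(finish_job())"
```

```text
the job is handed in; nothing more can be done
None
```

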